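# Load the bench shaker and set its speed lever

### The arm

A 6-joint arm with a two-finger parallel gripper is mounted at the origin on a cart in front of the work surface, level with it; the furniture and walls round the work are solid. World frame = base frame: x ahead of the robot, y to its left, z up, the work surface at z = 0. Lengths are in m, angles in rad, forces in N, time in s.
With the tool pointing down it reaches from about 0.35 to 0.775 m from the base axis. Payload 5.5 kg.
Tool frame: the origin (TCP) lies between the finger pads; the fingertips stand 11 mm ahead of it and the grasp point (between the pads) lies 8 mm behind it; z points along the fingers, y is the line along which they close (so a half turn about z gives the same grasp; the last joint's range is limited). The gripper opens to 85 mm and grips with 20 to 120 N. Pads are 22 mm wide; open, the fingers measure 114 mm over their backs; the gripper's body (76 mm by 85 mm) begins 54 mm behind the grasp point. The pads swing forward as they close: fully open they stand 13 mm farther back than shut.
Start: joints at [-1.476, 0.313, 0.046, 1.304, 0, 1.431], TCP at [0.134, -0.559, 0.242] pointing down, gripper open.
Joint ranges: [-2.76, 2.76], [-0.86, 1.69], [-1.03, 1.26], [-2.2, 2.34], [-1.47, 1.5], [-3.14, 3.14]. Speed limits (rad/s): [2.57, 2.57, 3.14, 3.14, 3.14, 3.14].

### API

Orientations are given as a rotation vector (axis times angle).
In Python, from bench import env, viewer, job gives the robot as it stands.
- The arm moves only by the tool play_rows, never from a script. Its argument "targets" is a list that holds one entry, the list of rows, each a list of 7 numbers: the shift along the tool's x, y, z in units of 25 mm (1.0 is 25 mm), then the turn, a rotation vector about the tool's x, y, z in units of 8 degrees (1.0 is 8 degrees), then the finger opening in mm, from 0 to 85.4. A call has 1 to 8 rows; each row shifts and turns the commanded pose from where the row before left it, along the tool's axes as they then stand; what a row does not reach is not made up. A row lasts 1/10 s, in which the tool goes at most 50 mm and 8.59 degrees, less where a joint would pass 70% of its speed; a pose out of reach is approached as far as the arm can. A call is refused whole if a number of a shift passes 1 or a number of a turn 1, either way. A call with a gripper value outside its range is refused whole. The fingers move at their own pace and stop on an object; "newtons" is the grip in N (left out, the last holds). Time passes only in rows, so rows that do not move let the fingers close. It gives the time, the measured TCP pose, the force, the opening and the grip force at its end, in the units of the state.
- env.read_state(): the state, without advancing time (a new reading comes with each control period).
- viewer.camera(name): name is "scene" or "top" or "wrist"; returns a dict with "img" (384x512x3 uint8, blue, green, red), "range_z" (384x512 float32, m along the optical axis (not along the pixel's ray), 0 where there is no reading), "K" (3x3 intrinsics, pixels), "world_to_cam" (4x4, takes a point from world to camera coordinates); the wrist camera has in their place "hand_eye" (4x4, takes a point from camera to tool coordinates, whose origin is the TCP and whose axes are the flange's). Camera axes: x right, y down, z forward; pixel columns grow to the right and rows downward; lengths in m; the calibration is good to about 2 mm. The wrist camera is an equidistant fisheye: a pixel r from the principal point sees the ray r / f radians off the axis. A picture is of the moment at which its call begins: read the wrist's pose just before it.
- job.job_done(): hands the job in; it is judged then, once.
The state is a dict: "clock": time; "q": joint angles; "qvel": joint speeds; "effort": joint torques, N m; "ee_pos": TCP position; "eef_rot": TCP orientation; "force": force on the tool from outside, world axes, zero at the start; "moment": the same for the moment, N m; "grip_width": finger opening in m; "gripper_force": force on a finger pad.
Only numpy, scipy, OpenCV 4.12 (cv2) and the standard library are available. Lean on these libraries where they do the work, as an engineer would, in place of code of your own. Each camera call takes 0.05 s, during which the arm holds its last target. There are 200 camera calls.

### The job

Get the bench shaker ready: first pull its speed lever all the way back toward the robot, to the stop end. With the lever at stop, stand every fallen black bottle upright inside the rimmed bay in front of the tube rack and press the flip caps of all three tubes fully shut. Then set the lever in line with the small setting pointer on its scale, without shifting the pointer, and leave the other things on the table where they are.

Things in the scene. Friction and masses are not known exactly. Their poses are not given: they have to be found in the camera images.
- shaker: platform shaker, one fixed white unit 220 mm deep (x) by 326 wide (y, from -173 to +153), up to 59 mm tall but for rack and lever, origin on the table under its middle; x away from the robot, y left (it may be turned a little). Left front: bottle bay. Left rear: grey rack, three fixed white tubes, 29 mm across, 55 apart, mouths 134 above the table. Right: control box with lever, scale, pointer.
- bay_centre (a point): middle of the bottle bay, on top of its grey mat, 54 mm above the table; axes as the shaker's. The mat is about 100 mm deep (x) by 188 mm wide (y), inside an aluminium rim that stands 6 mm above it. The tube axes are 101 mm behind it (+x).
- speed_lever (a joint): speed lever on the control box, rad: 0 = leaning 0.8 rad (46 deg) from upright toward the robot, its stop end; 0.8 = upright; 1.6 = leaning 0.8 rad away from the robot. It turns about the shaker's y axis, with about 0.1 N m of friction, and stays where it is left.
- lever_knob (a point): centre of the black ball, 28 mm across, on the end of the speed lever (a 9 mm steel rod), 110 mm from the lever's axis; its z axis points outward along the lever. Free space all round the ball.
- lever_pivot (a point): the axis of the lever, in the lever's plane; axes as the shaker's. Ball = this point + 110 mm * (sin(q-0.8) along x, cos(q-0.8) along z), q the lever's joint value.
- set_pointer (a joint): small dark setting pointer, a thin arm with a black block at its end, on the edge of the upright round scale beside the lever; rad in the same sense as the lever: when both read the same, the lever is in line with it. It differs from start to start, is stiff, and is to be left where it is.
- pointer_tip (a point): the black block at the pointer's end, 66 mm from the lever's axis; its z axis points outward along the pointer.
- cap_0 (a joint): flip cap of the right-hand (-y) tube, rad: 0 = shut, about 1.5 = standing upright, 1.6 = its limit. Light friction hinge (0.008 N m), stays where it is left, no latch.
- cap_0_hinge (a point): hinge of the right-hand (-y) tube's cap, on the far (+x) side of the mouth, 134 mm above the table, axes as the shaker's (the cap turns about y, opening up and away from the robot; its top faces away when open). Nothing stands behind the rack on the shaker.
- cap_0_centre (a point): middle of that cap's top face; the cap is a grey disc 33 mm across, 6 mm thick, its centre 18 mm from the hinge, its small thumb tab ending 42 mm from it. Shut, this point is 6.5 mm above the hinge and 18 mm in front of it (-x). Its z axis is normal to the cap.
- cap_1 (a joint): flip cap of the middle tube, rad: 0 = shut, about 1.5 = standing upright, 1.6 = its limit. Light friction hinge (0.008 N m), stays where it is left, no latch.
- cap_1_hinge (a point): hinge of the middle tube's cap, on the far (+x) side of the mouth, 134 mm above the table, axes as the shaker's (the cap turns about y, opening up and away from the robot; its top faces away when open). Nothing stands behind the rack on the shaker.
- cap_1_centre (a point): middle of that cap's top face; the cap is a grey disc 33 mm across, 6 mm thick, its centre 18 mm from the hinge, its small thumb tab ending 42 mm from it. Shut, this point is 6.5 mm above the hinge and 18 mm in front of it (-x). Its z axis is normal to the cap.
- cap_2 (a joint): flip cap of the left-hand (+y) tube, rad: 0 = shut, about 1.5 = standing upright, 1.6 = its limit. Light friction hinge (0.008 N m), stays where it is left, no latch.
- cap_2_hinge (a point): hinge of the left-hand (+y) tube's cap, on the far (+x) side of the mouth, 134 mm above the table, axes as the shaker's (the cap turns about y, opening up and away from the robot; its top faces away when open). Nothing stands behind the rack on the shaker.
- cap_2_centre (a point): middle of that cap's top face; the cap is a grey disc 33 mm across, 6 mm thick, its centre 18 mm from the hinge, its small thumb tab ending 42 mm from it. Shut, this point is 6.5 mm above the hinge and 18 mm in front of it (-x). Its z axis is normal to the cap.
- bottle_0: black bottle with a screw cap, 38 mm across, 90 mm tall, about 0.22 kg with a heavy base, origin at the centre of its base, z axis from base to cap. Straight to about 50 mm from the base: grip there; shoulder, neck and cap taper. Rolls little. Starts lying on the table right of the shaker, cap end more or less toward the robot. May be absent.
- bottle_1: black bottle with a screw cap, 38 mm across, 90 mm tall, about 0.22 kg with a heavy base, origin at the centre of its base, z axis from base to cap. Straight to about 50 mm from the base: grip there; shoulder, neck and cap taper. Rolls little. Starts lying on the table right of the shaker, cap end more or less toward the robot. May be absent.
- bottle_2: black bottle with a screw cap, 38 mm across, 90 mm tall, about 0.22 kg with a heavy base, origin at the centre of its base, z axis from base to cap. Straight to about 50 mm from the base: grip there; shoulder, neck and cap taper. Rolls little. Starts lying on the table right of the shaker, cap end more or less toward the robot. May be absent.
- glue_bottle: bystander: yellow bottle with a white nozzle, 50 mm across, 151 high mm, origin under its centre; not to be disturbed.
- lens_mount: bystander: round lens on a black post foot, 56x82x195 mm, origin under its centre; not to be disturbed.
- meter: bystander: blue-grey hand-held meter on its stand, 204x86x161 mm, origin under its centre; not to be disturbed.

How it is judged:
By the outcome, as a careful person would: the job done as asked, in the order asked, and still so for the second after the job is handed in, with the robot touching nothing.
Of bottle_0, bottle_1, bottle_2 only 2 to 3 are there at a start; the rules pass over those that are not, and their reading is None.
At some moment in a run one of bottle_0, bottle_1, bottle_2 may be knocked a few centimetres aside while the robot is not near it.
Once in a run the grip may slacken for a moment while it holds something.
It also fails if it takes over 210 s, if anything falls off the work surface, if the arm or the gripper's body presses on something with over 40 N, if the wrist force passes 120 N, or if a joint passes its speed limit or range.

## Working session

There is one attempt and no reset: what is moved stays moved. The work goes in short steps, Python scripts to look and compute and a tool call to move; the robot and the scene stay as the last step left them, time stands still between calls to the robot, and variables do not carry over. Pictures are saved under pics/ and viewed, at most 14 in all, crops included, and the job is handed in when it is done.

Besides the shell and the picture viewer there is one more tool, called after "Call:" as name([rows], argument=value, ...), one row to a line, values as JSON. play_rows: Moves the arm, as the interface text tells. Its arguments: {"type":"object","properties":{"targets":{"type":"array","items":{"type":"array","items":{"type":"array","items":{"type":"number"}}}},"newtons":{"type":"number"}},"required":["targets"]}

```bash
ls; mkdir -p pics; cat > h.py <<'E'
import numpy as np, cv2
from scipy.spatial.transform import Rotation as R
from bench import env, viewer, job
def pt(c,u,v,z=None):
    """world point of pixel: by depth, or on plane z"""
    K=c["K"];T=np.linalg.inv(c["world_to_cam"])
    d=np.array([(u-K[0,2])/K[0,0],(v-K[1,2])/K[1,1],1.])
    if z is None: return T[:3,:3]@(d*c["range_z"][int(v),int(u)])+T[:3,3]
    w=T[:3,:3]@d; return T[:3,3]+w*(z-T[2,3])/w[2]
def cloud(c):
    K=c["K"];T=np.linalg.inv(c["world_to_cam"]);h,w=c["range_z"].shape
    u,v=np.meshgrid(np.arange(w),np.arange(h));z=c["range_z"]
    P=np.stack([(u-K[0,2])/K[0,0]*z,(v-K[1,2])/K[1,1]*z,z],-1)
    return P@T[:3,:3].T+T[:3,3]
def proj(c,p):
    q=c["world_to_cam"]@np.r_[p,1.]; q=c["K"]@q[:3]; return q[:2]/q[2]
E
python3 - <<'E'
from h import *
import pickle
s=env.read_state();print({k:np.round(v,3) for k,v in s.items()})
for n in("scene","top"):
    c=viewer.camera(n);pickle.dump(c,open(n+".pkl","wb"));cv2.imwrite(f"pics/{n}0.png",cv2.resize(c["img"],(800,600)))
    print(n,c["K"].round(1).tolist(),np.linalg.inv(c["world_to_cam"]).round(3).tolist())
E
```

```text
pics
{'clock': np.float64(0.0), 'q': array([-1.476,  0.314,  0.045,  1.304,  0.   ,  1.431]), 'qvel': array([ 0.001, -0.   , -0.   ,  0.002,  0.001, -0.   ]), 'effort': array([ 0.0000e+00, -4.8063e+01,  2.9853e+01,  1.9000e-02, -0.0000e+00,
       -0.0000e+00]), 'ee_pos': array([ 0.134, -0.559,  0.241]), 'eef_rot': array([-3.118, -0.368, -0.   ]), 'force': array([ 0.687, -0.091, -0.388]), 'moment': array([-0.006,  0.011, -0.014]), 'gripper_force': np.float64(0.0), 'grip_width': np.float64(0.086)}
scene [[492.2, 0.0, 247.3], [0.0, 492.2, 190.9], [0.0, 0.0, 1.0]] [[-0.793, -0.391, 0.467, -0.067], [-0.609, 0.506, -0.611, 0.891], [0.003, -0.769, -0.639, 1.033], [0.0, 0.0, 0.0, 1.0]]
top [[352.1, 0.0, 261.8], [0.0, 352.1, 188.7], [0.0, 0.0, 1.0]] [[-0.016, -0.993, 0.12, 0.443], [-1.0, 0.016, -0.001, 0.002], [-0.001, -0.12, -0.993, 1.151], [0.0, 0.0, 0.0, 1.0]]
```

View pics/scene0.png

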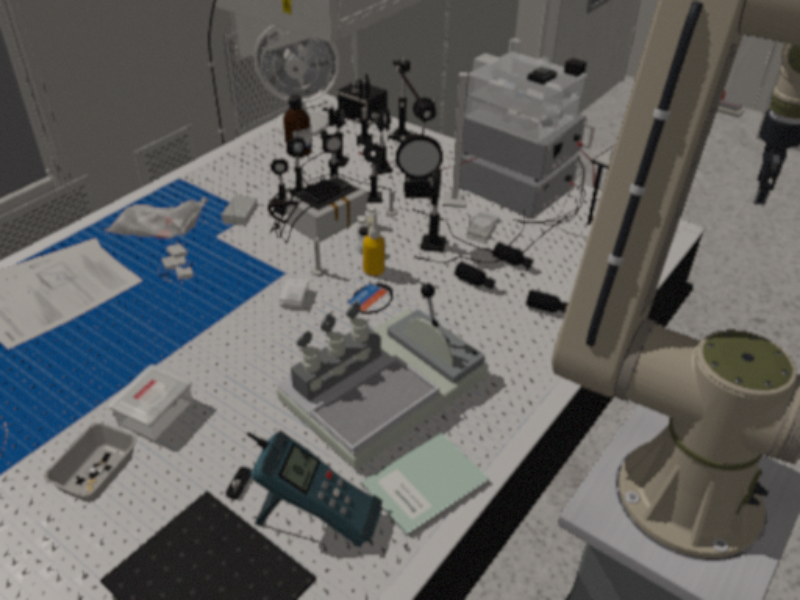

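View pics/top0.png

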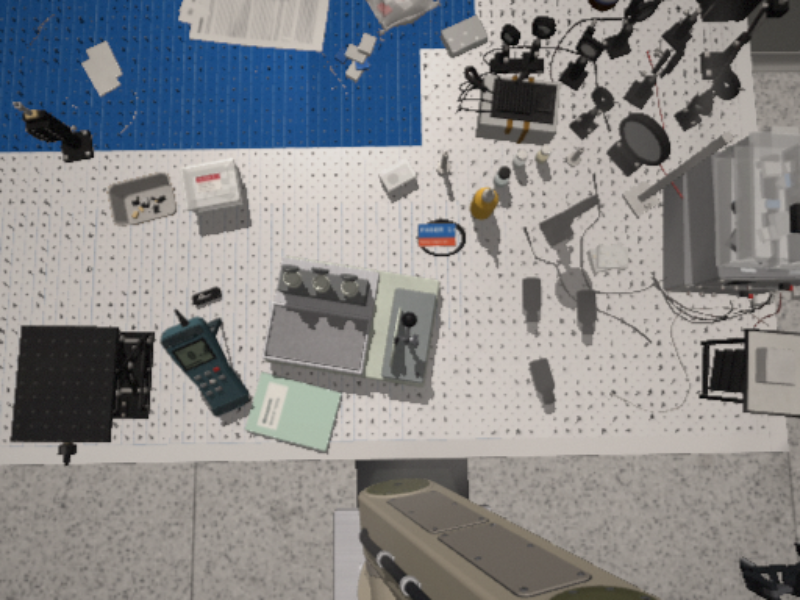

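```bash
python3 - <<'E'
from h import *
import pickle
t=pickle.load(open("top.pkl","rb"));s=pickle.load(open("scene.pkl","rb"))
P=cloud(t);g=t["img"].max(-1)
print("knob",P[205,261],pt(s,274,185.5))
# dark blobs (top) with height<0.2
m=((g<60)&(P[...,0]<.75)&(P[...,0]>.2)&(P[...,1]<-.02)).astype(np.uint8)
n,l,st,ce=cv2.connectedComponentsWithStats(m)
for i in range(1,n):
    if st[i,4]>25:
        q=P[l==i]; print(i,st[i,4],ce[i].round(1),"med",np.median(q,0).round(3),"zmax",q[:,2].max().round(3))
for (u,v) in((340,190),(374,200),(346,244)):
    mm=(P[...,2]>.012)&(P[...,2]<.06)&(abs(np.arange(384)[:,None]-v)<26)&(abs(np.arange(512)[None]-u)<14)&(g<75)
    ys,xs=np.nonzero(mm); 
    if len(xs)<10: continue
    q=np.array([pt(t,a,b,.019)[:2] for a,b in zip(xs,ys)]);z=P[mm][:,2]
    r=cv2.minAreaRect(q.astype(np.float32)); print((u,v),len(q),r,z.max(),np.percentile(z,90))
# shaker
m=(P[...,2]>.05)&(P[...,2]<.066)&(P[...,0]<.6)&(P[...,0]>.25)&(abs(P[...,1])<.25)
q=P[m][:,:2].astype(np.float32);r=cv2.minAreaRect(q);print("shaker",r,cv2.boxPoints(r).round(3).tolist(),np.median(P[m][:,2]))
m=(P[...,2]>.12)&(P[...,2]<.19)&(P[...,0]<.62)&(P[...,0]>.3)&(abs(P[...,1])<.25)
n,l,st,ce=cv2.connectedComponentsWithStats(m.astype(np.uint8))
for i in range(1,n):
    if st[i,4]>8: q=P[l==i];print("hi",st[i,4],ce[i].round(1),np.median(q,0).round(3),q.min(0).round(3),q.max(0).round(3))
# crops
a=t["img"][140:260,150:410];cv2.imwrite("pics/topc.png",cv2.resize(a,None,fx=3,fy=3,interpolation=cv2.INTER_CUBIC))
a=s["img"][170:310,170:370];cv2.imwrite("pics/scenec.png",cv2.resize(a,None,fx=4,fy=4,interpolation=cv2.INTER_CUBIC))
E
```

```text
knob [0.51570949 0.00365425 0.18366494] [0.51457049 0.0073621  0.17640719]
2 108 [508.5 139.5] med [ 0.654 -0.596  0.323] zmax 0.328
5 39 [294.9 151.7] med [ 0.704 -0.111  0.014] zmax 0.019
9 36 [472.2 180.6] med [ 0.576 -0.592  0.171] zmax 0.183
10 32 [501.4 182.6] med [ 0.569 -0.667  0.178] zmax 0.182
19 863 [464.9 236.7] med [ 0.417 -0.607  0.075] zmax 0.175
(374, 200) 43 ((0.5723584890365601, -0.3660799264907837), (0.032636839896440506, 0.02282334305346012), 89.07828521728516) 0.041738118697869364 0.04036945084440058
shaker ((0.5139437913894653, 0.1092807725071907), (0.29973894357681274, 0.1803777515888214), 81.11325073242188) [[0.4020000100135803, -0.02500000037252903], [0.5799999833106995, -0.05299999937415123], [0.6259999871253967, 0.24300000071525574], [0.4480000138282776, 0.2709999978542328]] 0.056972877569237856
hi 83 [185.7 175.4] [0.612 0.219 0.135] [0.59  0.206 0.12 ] [0.62  0.237 0.178]
hi 86 [204.2 176.9] [0.607 0.166 0.137] [0.58 0.15 0.12] [0.617 0.181 0.18 ]
hi 84 [222.8 180.5] [0.594 0.113 0.149] [0.569 0.097 0.12 ] [0.608 0.128 0.181]
hi 84 [261.3 204.5] [0.518 0.004 0.178] [ 0.503 -0.01   0.123] [0.53  0.015 0.184]
hi 25 [252.5 216.2] [0.485 0.027 0.128] [0.474 0.024 0.12 ] [0.506 0.034 0.139]
```

View pics/topc.png

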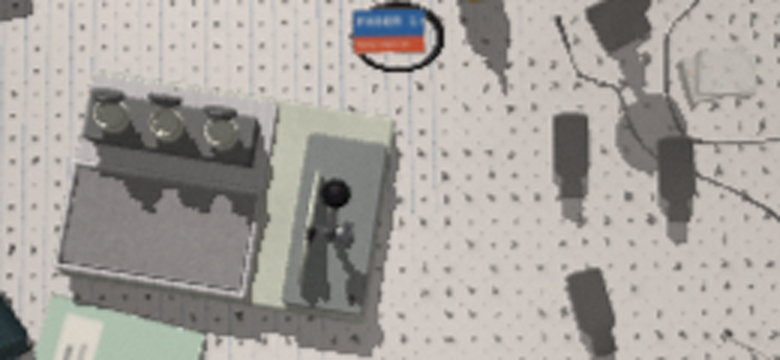

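View pics/scenec.png

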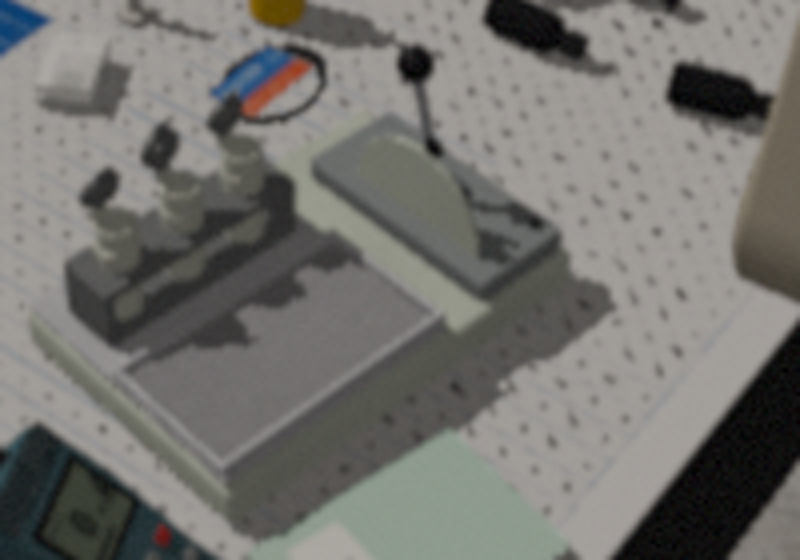

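```bash
cat >> h.py <<'E'
YAW=-0.155
def pose():
    s=env.read_state(); return s["ee_pos"],R.from_rotvec(s["eef_rot"])
def go(p,r=None):
    """print shift (units, tool axes now) and turn (units) to reach world p, rot r"""
    p0,r0=pose(); d=r0.inv().apply(np.array(p)-p0)/.025
    w=(r0.inv()*r).as_rotvec()/np.deg2rad(8) if r is not None else np.zeros(3)
    print("pos",p0.round(4),"shift",d.round(2),"turn first",w.round(2), "then shift" ,(r.inv().apply(np.array(p)-p0)/.025).round(2) if r is not None else "")
def down(yaw,flip=False):
    x=np.array([np.cos(yaw),np.sin(yaw),0]);z=np.array([0,0,-1.]);return R.from_matrix(np.c_[x,np.cross(z,x),z])
E
python3 - <<'E'
from h import *
import pickle
t=pickle.load(open("top.pkl","rb"));s=pickle.load(open("scene.pkl","rb"))
P=cloud(t);g=t["img"].max(-1);U,V=np.meshgrid(np.arange(512),np.arange(384))
print(g[180:196:4,330:385:5])
for (u,v) in((340,190),(375,198),(347,244)):
    mm=((g<88)&(abs(V-v)<26)&(abs(U-u)<13)).astype(np.uint8)
    n,l,st,ce=cv2.connectedComponentsWithStats(mm);i=1+st[1:,4].argmax();mm=l==i
    ys,xs=np.nonzero(mm);q=np.array([pt(t,a,b,.019)[:2] for a,b in zip(xs,ys)],np.float32)
    r=cv2.minAreaRect(q);print((u,v),len(q),np.round(r[0],4),np.round(r[1],4),round(r[2],1),"z",np.percentile(P[mm][:,2],[50,90]).round(3))
    vx,vy,x0,y0=cv2.fitLine(q,cv2.DIST_L2,0,.01,.01).ravel();e=((q-[x0,y0])@[vx,vy]);print("  line",vx,vy,"ends",(np.array([x0,y0])+e.min()*np.array([vx,vy])).round(3),(np.array([x0,y0])+e.max()*np.array([vx,vy])).round(3))
m=(P[...,2]>.06)&(P[...,0]>.45)&(P[...,0]<.8)&(P[...,1]<-.1)&(P[...,1]>-.5)
n,l,st,ce=cv2.connectedComponentsWithStats(m.astype(np.uint8))
for i in range(1,n):
    if st[i,4]>8: q=P[l==i];print("tall",st[i,4],ce[i].round(1),q.min(0).round(3),q.max(0).round(3))
print("hub",pt(t,260,217.3,.065),P[217,257:264].round(3).tolist())
# lever pixels in scene
for u,v in((274,186),(274,188),(275,192),(276,196),(277,201),(278.5,206.5)): print("sc",u,v,pt(s,u,v).round(3))
go([.45,0,.26],down(YAW))
E
```

```text
[[199  79  81  80 197 195 106 122 119  82 195]
 [200  82  82  76 193 150 108 122 120 116 197]
 [200  83  83  79 175 147 122 116  74  73  71]
 [201  86  82  81 198 198 123 124  78  75  71]]
(340, 190) 251 [ 0.5663 -0.2523] [0.0325 0.0852] 87.6 z [0.034 0.039]
  line 0.9996671 -0.025799707 ends [ 0.524 -0.252] [ 0.609 -0.254]
(375, 198) 273 [ 0.5513 -0.3652] [0.1105 0.0372] 2.2 z [0.034 0.039]
  line 0.9997428 -0.022678223 ends [ 0.496 -0.364] [ 0.607 -0.366]
(347, 244) 190 [ 0.3984 -0.2706] [0.0869 0.033 ] 13.5 z [0.034 0.039]
  line 0.97067696 0.24038759 ends [ 0.356 -0.281] [ 0.44 -0.26]
tall 374 [441.4 103.9] [ 0.773 -0.5    0.06 ] [ 0.791 -0.486  0.332]
tall 215 [310.2 127.5] [ 0.741 -0.179  0.06 ] [ 0.788 -0.13   0.151]
tall 231 [368.4 134.7] [ 0.696 -0.349  0.061] [ 0.738 -0.276  0.198]
tall 24 [410.5 213.6] [ 0.473 -0.458  0.06 ] [ 0.505 -0.442  0.098]
hub [0.48671186 0.00753936 0.065     ] [[0.488, 0.017, 0.066], [0.487, 0.014, 0.074], [0.487, 0.011, 0.074], [0.487, 0.007, 0.071], [0.487, 0.004, 0.075], [0.487, 0.001, 0.074], [0.487, -0.002, 0.069]]
sc 274 186 [0.515 0.007 0.175]
sc 274 188 [0.512 0.01  0.171]
sc 275 192 [0.512 0.004 0.152]
sc 276 196 [0.509 0.002 0.138]
sc 277 201 [0.505 0.002 0.121]
sc 278.5 206.5 [0.484 0.025 0.128]
pos [ 0.1337 -0.5588  0.2415] shift [ 17.5  -18.8   -0.71] turn first [-0.01  0.    2.79] then shift [  9.05 -24.04  -0.74]
```

Call:
play_rows([
  [[0,0,-0.5,0,0,0.95,85],[0,0,-0.5,0,0,0.95,85],[0,0,0,0,0,0.89,85],[0.4,-1,0,0,0,0,85],[0.4,-1,0,0,0,0,85],[0.4,-1,0,0,0,0,85],[0.4,-1,0,0,0,0,85],[0.4,-1,0,0,0,0,85]],
])

```text
clock: 0.9
ee_pos: [0.2028, -0.4422, 0.2668]
eef_rot: [-3.131, 0.243, 0.0]
force: [-0.5, -0.1, 0.5]
grip_width: 0.085
gripper_force: 0.0
```

Call:
play_rows([
  [[0.4,-1,0,0,0,0,85],[0.4,-1,0,0,0,0,85],[0.4,-1,0,0,0,0,85],[0.4,-1,0,0,0,0,85],[0.4,-1,0,0,0,0,85],[0.4,-1,0,0,0,0,85],[0.4,-1,0,0,0,0,85],[0.4,-1,0,0,0,0,85]],
])

```text
clock: 1.7
ee_pos: [0.3125, -0.257, 0.267]
eef_rot: [-3.132, 0.243, 0.0]
force: [-0.8, -0.4, -0.2]
grip_width: 0.0848
gripper_force: 0.0
```

Call:
play_rows([
  [[0.4,-1,0,0,0,0,85],[0.4,-1,0,0,0,0,85],[0.4,-1,0,0,0,0,85],[0.4,-1,0,0,0,0,85],[0.4,-1,0,0,0,0,85],[0.4,-1,0,0,0,0,85],[0.4,-1,0,0,0,0,85],[0,0,0,0,0,0,85]],
])

```text
clock: 2.5
ee_pos: [0.4091, -0.094, 0.2669]
eef_rot: [-3.132, 0.237, 0.0]
force: [0.5, -0.5, 0.3]
grip_width: 0.0849
gripper_force: 0.0
```

```bash
cat >> h.py <<'E'
def ray(c,p,r,u,v):
    """fisheye wrist ray: origin, direction (world) from pose p,r"""
    K=c["K"];a=(u-K[0,2])/K[0,0];b=(v-K[1,2])/K[1,1];th=np.hypot(a,b)
    d=np.array([0,0,1.]) if th<1e-9 else np.array([a/th*np.sin(th),b/th*np.sin(th),np.cos(th)])
    H=c["hand_eye"];return p+r.apply(H[:3,3]),r.apply(H[:3,:3]@d)
def wcloud(c,p,r,u,v):
    o,d=ray(c,p,r,u,v);H=c["hand_eye"];ax=r.apply(H[:3,2]);return o+d*c["range_z"][int(v),int(u)]/(d@ax)
def wproj(c,p,r,X):
    H=c["hand_eye"];q=np.linalg.inv(H)@np.r_[r.inv().apply(np.array(X)-p),1.]
    th=np.arctan2(np.hypot(q[0],q[1]),q[2]);n=np.hypot(q[0],q[1]);K=c["K"]
    return np.array([K[0,2]+K[0,0]*th*q[0]/n,K[1,2]+K[1,1]*th*q[1]/n])
def log():
    s=env.read_state();open("log.txt","a").write(repr([list(map(float,s["q"])),list(map(float,s["ee_pos"])),list(map(float,s["eef_rot"]))])+"\n")
E
python3 - <<'E'
from h import *
import pickle
p,r=pose();print(p,r.as_matrix().round(3),env.read_state()["q"].round(3));log()
c=viewer.camera("wrist");pickle.dump((c,p,r),open("w1.pkl","wb"));print(c["K"].round(1),c["hand_eye"].round(3))
cv2.imwrite("pics/w1.png",cv2.resize(c["img"],(800,600)))
E
```

```text
[ 0.40914183 -0.09400963  0.26694269] [[ 0.989 -0.15  -0.   ]
 [-0.15  -0.989  0.001]
 [-0.    -0.001 -1.   ]] [-4.180e-01  5.000e-03 -2.630e-01  1.303e+00  1.000e-03  2.874e+00]
[[297.3   0.  253.8]
 [  0.  297.3 195.8]
 [  0.    0.    1. ]] [[-0.    -0.951 -0.31   0.079]
 [ 1.    -0.    -0.001 -0.   ]
 [ 0.001 -0.31   0.951 -0.132]
 [ 0.     0.     0.     1.   ]]
```

View pics/w1.png

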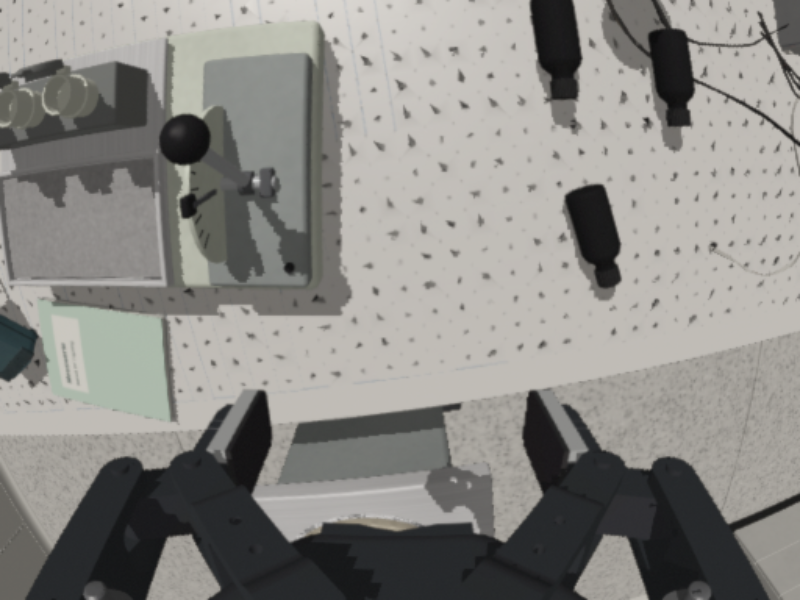

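```bash
python3 - <<'E'
from h import *
import pickle
c,p,r=pickle.load(open("w1.pkl","rb"))
f=.64
print("knob surf",wcloud(c,p,r,185*f,139*f))
for n,u,v in(("ptr",187,207),("ptrarm",208,196),("hubend",268,183),("rod",225,168),("rod2",240,176),("rod3",212,160)): print(n,wcloud(c,p,r,u*f,v*f).round(4))
# knob triangulation with top
t=pickle.load(open("top.pkl","rb"));K=t["K"];T=np.linalg.inv(t["world_to_cam"])
g=c["img"].max(-1);m=((g<60)&(abs(np.arange(384)[:,None]-89)<20)&(abs(np.arange(512)[None]-118)<20)).astype(np.uint8)
y,x=np.nonzero(m);(cx,cy),rad=cv2.minEnclosingCircle(np.c_[x,y].astype(np.float32));print("knob px",cx,cy,rad)
g2=t["img"].max(-1);y,x=np.nonzero((g2<50)&(abs(np.arange(384)[:,None]-205)<9)&(abs(np.arange(512)[None]-261)<9));(tx,ty),tr=cv2.minEnclosingCircle(np.c_[x,y].astype(np.float32));print(tx,ty,tr)
o1,d1=ray(c,p,r,cx,cy);o2=T[:3,3];d2=pt(t,tx,ty,0)-o2;d2/=np.linalg.norm(d2)
A=np.c_[d1,-d2];k=np.linalg.lstsq(A,o2-o1,rcond=None)[0];print("tri",o1+k[0]*d1,o2+k[1]*d2)
a=c["img"][50:190,80:220];cv2.imwrite("pics/w1c.png",cv2.resize(a,None,fx=4.2,fy=4.2,interpolation=cv2.INTER_CUBIC))
# shaker edges: mat corners from w1: (165,40)...; rim front line & box right edge
q=[wcloud(c,p,r,u*f,v*f) for u,v in((168,45),(168,280),(312,60),(305,280),(20,278),(160,278))]
for a in q: print(a.round(4))
E
```

```text
knob surf [ 0.51860388 -0.00430354  0.18000072]
ptr [0.484  0.0238 0.135 ]
ptrarm [0.4876 0.0215 0.1047]
hubend [ 0.4872 -0.0117  0.0697]
rod [0.5025 0.0009 0.1171]
rod2 [0.4961 0.0014 0.09  ]
rod3 [ 5.078e-01 -5.000e-04  1.396e-01]
knob px 117.76288604736328 88.94845581054688 16.81587028503418
261.3333435058594 204.3333282470703 4.714148998260498
tri [0.52065562 0.00246579 0.1666614 ] [0.51884631 0.00272136 0.16652301]
[0.6196 0.0599 0.0488]
[0.4282 0.0951 0.0575]
[ 0.5747 -0.0546  0.0472]
[ 0.4093 -0.0223  0.0593]
[0.4613 0.2758 0.0546]
[0.4308 0.1037 0.0552]
```

View pics/w1c.png

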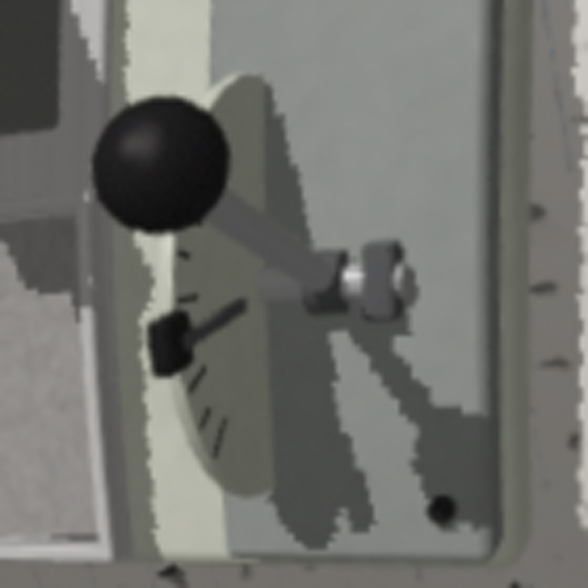

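Call:
play_rows([
  [[0,0,0,0,0,-0.93,85],[0,0,0,0,0,-0.93,85],[0,0,0,0,0,-0.93,85],[0,0,0,0,0,-0.93,85],[0,0,0,0,0,-0.93,85],[0,0,0,0,0,-0.93,85],[0,0,0,0,0,-0.93,85],[0,0,0,0,0,-0.93,85]],
])

```text
clock: 3.35
ee_pos: [0.4078, -0.097, 0.267]
eef_rot: [-2.837, -1.349, 0.001]
force: [-0.4, 0.6, 0.6]
grip_width: 0.085
gripper_force: 0.0
```

Call:
play_rows([
  [[0,0,0,0,0,-0.93,85],[0,0,0,0,0,-0.93,85],[0,0,0,0,0,-0.93,85],[0,0,0,0,0,-0.93,85],[0,0,0,0,0,-0.93,85],[0,0,0,0,0,-0.93,85],[0,0,0,0,0,-0.93,85],[0,0,0,0,0,-0.93,85]],
])

```text
clock: 4.15
ee_pos: [0.4078, -0.097, 0.2671]
eef_rot: [-1.793, -2.579, 0.001]
force: [0.1, 0.9, -0.1]
grip_width: 0.0849
gripper_force: 0.0
```

Call:
play_rows([
  [[0,0,0,0,0,-0.93,85],[0,0,0,0,0,-0.93,85],[0,0,0,0,0,-0.93,85],[0,0,0,0,0,-0.93,85],[0,0,0,0,0,-0.93,85],[0,0,0,0,0,-0.93,85],[0,0,0,0,0,-0.93,85],[0,0,0,0,0,-0.93,85]],
])

```text
clock: 4.95
ee_pos: [0.4078, -0.097, 0.2671]
eef_rot: [-0.276, -3.129, 0.0]
force: [-0.0, -0.1, -0.6]
grip_width: 0.0848
gripper_force: 0.0
```

```bash
sed -i 's/^YAW=.*/YAW=-0.175/' h.py; python3 - <<'E'
from h import *
print(env.read_state()["q"].round(3));log()
go([.5195,.0026,.265],down(np.pi+YAW))
E
```

```text
[-4.250e-01  4.000e-03 -2.640e-01  1.303e+00 -1.000e-03 -2.490e-01]
pos [ 0.4078 -0.097   0.2671] shift [-3.7   4.7   0.08] turn first [-0.   -0.   -0.01] then shift [-3.71  4.7   0.08]
```

Call:
play_rows([
  [[-0.74,0.94,0,0,0,0,70],[-0.74,0.94,0,0,0,0,70],[-0.74,0.94,0,0,0,0,70],[-0.74,0.94,0,0,0,0,70],[-0.74,0.94,0,0,0,0,70],[0,0,0,0,0,0,70],[0,0,0,0,0,0,70]],
])

```text
clock: 5.65
ee_pos: [0.5201, 0.0024, 0.2667]
eef_rot: [-0.282, -3.127, 0.001]
force: [0.0, 0.4, -0.4]
grip_width: 0.0701
gripper_force: 0.0
```

Call:
play_rows([
  [[0,0,0.8,0,0,0,70],[0,0,0.8,0,0,0,70],[0,0,0.8,0,0,0,60],[0,0,0.8,0,0,0,60],[0,0,0.7,0,0,0,60],[0,0,0,0,0,0,60]],
])

```text
clock: 6.25
ee_pos: [0.5177, 0.0019, 0.1676]
eef_rot: [-0.285, -3.124, 0.0]
force: [-0.1, 0.0, 0.4]
grip_width: 0.0599
gripper_force: 0.0
```

Call:
play_rows([
  [[0,0,0,0,0,0,20],[0,0,0,0,0,0,20],[0,0,0,0,0,0,20],[0,0,0,0,0,0,20],[0,0,0,0,0,0,20],[0,0,0,0,0,0,20]],
], newtons=20)

```text
clock: 6.85
ee_pos: [0.521, 0.0013, 0.1713]
eef_rot: [0.284, 3.127, -0.006]
force: [-1.1, -5.0, 1.9]
grip_width: 0.0265
gripper_force: 19.8
```

```bash
python3 - <<'E'
from h import *
s=env.read_state();print(s["q"].round(3),s["force"].round(2),s["moment"].round(2));log()
# arc: pivot guess
yw=YAW;ex=np.array([np.cos(yw),np.sin(yw),0]);B=np.array([.5195,.0026,.1665])
phi=.26;pos=lambda f:.11*(np.sin(f)*ex+np.cos(f)*np.array([0,0,1]))
f=np.linspace(phi,-.83,13);D=np.array([pos(b)-pos(a) for a,b in zip(f,f[1:])])
print(np.round(down(np.pi+yw).inv().apply(D)/.025,2))
E
```

```text
[-0.15   0.241 -0.229  1.099 -0.003  0.031] [-1.08 -4.97  1.89] [-1.09  0.24 -0.02]
[[ 0.39  0.   -0.09]
 [ 0.4   0.   -0.05]
 [ 0.4   0.   -0.01]
 [ 0.4   0.    0.02]
 [ 0.4   0.    0.06]
 [ 0.39  0.    0.09]
 [ 0.38  0.    0.13]
 [ 0.36 -0.    0.16]
 [ 0.35  0.    0.2 ]
 [ 0.33 -0.    0.23]
 [ 0.31 -0.    0.26]
 [ 0.28  0.    0.28]]
```

Call:
play_rows([
  [[0.39,0,-0.09,0,0,0,20],[0.4,0,-0.05,0,0,0,20],[0.4,0,-0.01,0,0,0,20],[0.4,0,0.02,0,0,0,20],[0.4,0,0.06,0,0,0,20],[0.39,0,0.09,0,0,0,20],[0,0,0,0,0,0,20]],
])

```text
clock: 7.55
ee_pos: [0.4616, 0.0119, 0.171]
eef_rot: [0.284, 3.127, -0.007]
force: [-2.0, -5.9, 3.9]
grip_width: 0.0265
gripper_force: 20.6
```

Call:
play_rows([
  [[0.38,0,0.13,0,0,0,20],[0.36,0,0.16,0,0,0,20],[0.35,0,0.2,0,0,0,20],[0.33,0,0.23,0,0,0,20],[0,0,0,0,0,0,20],[0,0,0,0,0,0,20]],
])

```text
clock: 8.15
ee_pos: [0.4263, 0.0182, 0.1524]
eef_rot: [0.284, 3.129, -0.007]
force: [-4.0, -7.1, 3.3]
grip_width: 0.0262
gripper_force: 21.5
```

```bash
python3 - <<'E'
from h import *
s=env.read_state();print(s["q"].round(3),s["force"].round(2),s["moment"].round(2),s["ee_pos"]);log()
E
```

```text
[-0.143  0.08  -0.473  1.017 -0.005  0.038] [-3.98 -7.08  3.31] [-1.39  0.78 -0.01] [0.42633335 0.0182065  0.15236273]
```

Call:
play_rows([
  [[0.31,0,0.26,0,0,0,20],[0.28,0,0.26,0,0,0,20],[0.12,0,0.12,0,0,0,20],[0,0,0,0,0,0,20],[0,0,0,0,0,0,20]],
])

```text
clock: 8.65
ee_pos: [0.4098, 0.0212, 0.1366]
eef_rot: [0.284, 3.127, -0.008]
force: [-3.1, -7.2, 3.5]
grip_width: 0.0261
gripper_force: 21.9
```

Call:
play_rows([
  [[0.2,0,0.2,0,0,0,20],[0,0,0,0,0,0,20],[0,0,0,0,0,0,20]],
])

```text
clock: 8.95
ee_pos: [0.4089, 0.0213, 0.1338]
eef_rot: [0.283, 3.119, -0.009]
force: [1.6, -9.1, 10.1]
grip_width: 0.0263
gripper_force: 23.2
```

Call:
play_rows([
  [[-0.1,0,-0.1,0,0,0,60],[0,0,0,0,0,0,60],[0,0,0,0,0,0,60],[0,0,-1,0,0,0,60],[0,0,-1,0,0,0,60],[0,0,-1,0,0,0,60],[0,0,-1,0,0,0,60],[0,0,-1,0,0,0,60]],
])

```text
clock: 9.75
ee_pos: [0.4065, 0.0239, 0.2584]
eef_rot: [-0.281, -3.128, -0.0]
force: [0.2, -0.2, 0.3]
grip_width: 0.0598
gripper_force: 0.0
```

Call:
play_rows([
  [[-1,1,0,0,0,0,80],[-1,1,0,0,0,0,80],[-1,0,0,0,0,0,80],[-1,0,0,0,0,0,80],[-1,0,0,0,0,0,80],[-1,0,0,0,0,0,80],[0,0,0,0,0,0,80],[0,0,0,0,0,0,80]],
])

```text
clock: 10.55
ee_pos: [0.5632, 0.0461, 0.2568]
eef_rot: [-0.282, -3.126, -0.0]
force: [0.2, 0.6, 1.0]
grip_width: 0.0798
gripper_force: 0.0
```

```bash
python3 - <<'E'
from h import *
import pickle
p,r=pose();print(p,env.read_state()["q"].round(3));log()
c=viewer.camera("wrist");pickle.dump((c,p,r),open("w2.pkl","wb"))
t=viewer.camera("top");pickle.dump(t,open("top2.pkl","wb"));s=viewer.camera("scene");pickle.dump(s,open("scene2.pkl","wb"))
a=cv2.resize(c["img"],(800,600));cv2.imwrite("pics/w2.png",a)
E
```

```text
[0.56315335 0.04612449 0.25675166] [-0.06   0.292  0.053  1.334  0.     0.119]
```

View pics/w2.png

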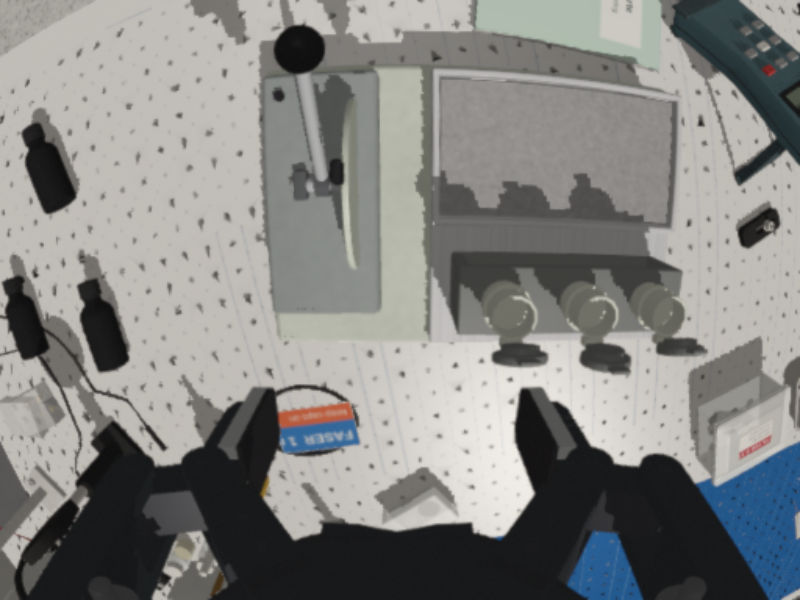

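```bash
cat >> h.py <<'E'
def tri(rays):
    A=np.zeros((3,3));b=np.zeros(3)
    for o,d in rays:
        d=d/np.linalg.norm(d);M=np.eye(3)-np.outer(d,d);A+=M;b+=M@o
    X=np.linalg.solve(A,b);return X,[np.linalg.norm((np.eye(3)-np.outer(d/np.linalg.norm(d),d/np.linalg.norm(d)))@(X-o)) for o,d in rays]
def tray(t,u,v):
    o=np.linalg.inv(t["world_to_cam"])[:3,3];return o,pt(t,u,v,0)-o
def blob(im,u,v,h,th):
    g=im.max(-1);U,V=np.meshgrid(np.arange(512),np.arange(384));y,x=np.nonzero((g<th)&(abs(U-u)<h)&(abs(V-v)<h))
    return cv2.minEnclosingCircle(np.c_[x,y].astype(np.float32))
E
python3 - <<'E'
from h import *
import pickle
f=.64
c,p,r=pickle.load(open("w2.pkl","rb"));t=pickle.load(open("top2.pkl","rb"));s=pickle.load(open("scene2.pkl","rb"));c1,p1,r1=pickle.load(open("w1.pkl","rb"))
k2=blob(c["img"],300*f,48*f,18,50);print(k2)
u,v=proj(t,[.41,.021,.135]);print("top guess",u,v);kt=blob(t["img"],u,v,8,50);print(kt)
print("knob stop",tri([ray(c,p,r,*k2[0]),tray(t,*kt[0])]))
print("knob depth",wcloud(c,p,r,*k2[0]))
for n,a in(("m0",(508,308)),("m1",(590,308)),("m2",(658,308))):
    o,d=ray(c,p,r,a[0]*f,a[1]*f);print(n,o+d*(.134-o[2])/d[2],wcloud(c,p,r,a[0]*f,a[1]*f).round(3))
C=[(440,78),(675,97),(671,225),(437,214)]
W=[]
for a in C:
    o,d=ray(c,p,r,a[0]*f,a[1]*f);W.append(o+d*(.057-o[2])/d[2])
W=np.array(W);print(W.round(4),"ctr",W.mean(0).round(4))
e=W[1]-W[0];print("yaw front",np.arctan2(-e[0],e[1]),np.linalg.norm(e));e=W[2]-W[3];print("yaw back",np.arctan2(-e[0],e[1]),np.linalg.norm(e));e=W[3]-W[0];print(np.arctan2(e[1],e[0]),np.linalg.norm(e))
for a in((550,150),(480,110),(630,170)): print("mat",wcloud(c,p,r,a[0]*f,a[1]*f).round(4))
for a in((337,165),(337,172),(337,178)): print("ptr",wcloud(c,p,r,a[0]*f,a[1]*f).round(4))
for a in((518,352),(606,355),(680,347)): print("cap",wcloud(c,p,r,a[0]*f,a[1]*f).round(4))
u,v=proj(t,[.484,.024,.13]);print("ptr in top",u,v); u2,v2=proj(s,[.484,.024,.13]);print(u2,v2)
a=cv2.resize(t["img"][150:240,170:290],None,fx=4,fy=4,interpolation=cv2.INTER_CUBIC);b=cv2.resize(c["img"][0:230,150:290],None,fx=2.1,fy=2.1,interpolation=cv2.INTER_CUBIC)
H=max(a.shape[0],b.shape[0]);o=np.zeros((H,a.shape[1]+b.shape[1],3),np.uint8);o[:a.shape[0],:a.shape[1]]=a;o[:b.shape[0],a.shape[1]:]=b;cv2.imwrite("pics/pc.png",o)
E
```

```text
((191.15492248535156, 30.922534942626953), 15.982976913452148)
top guess 255.5559609103151 243.3419945142171
((0.0, 0.0), 0.0)
knob stop (array([0.6205864 , 0.1628616 , 0.92448995]), [np.float64(0.023445758361764317), np.float64(0.023445758361764452)])
knob depth [0.41709727 0.02301561 0.15315519]
m0 [0.5792465  0.11030382 0.134     ] [0.585 0.113 0.118]
m1 [0.58883011 0.16253439 0.134     ] [0.595 0.169 0.118]
m2 [0.59800004 0.21237919 0.134     ] [0.604 0.221 0.12 ]
[[0.4316 0.1013 0.057 ]
 [0.4597 0.2888 0.057 ]
 [0.5629 0.2728 0.057 ]
 [0.528  0.0824 0.057 ]] ctr [0.4955 0.1863 0.057 ]
yaw front -0.1488349982574932 0.1895793135553273
yaw back -0.18172572441664778 0.19357109749315154
-0.19424823861852883 0.09825472340208939
mat [0.4938 0.1736 0.0537]
mat [0.4585 0.1257 0.0552]
mat [0.5154 0.2384 0.0549]
ptr [0.4812 0.0285 0.1338]
ptr [0.485  0.0278 0.1342]
ptr [0.4882 0.0274 0.1358]
cap [0.5947 0.1078 0.1628]
cap [0.6078 0.1605 0.1625]
cap [0.6127 0.2114 0.1647]
ptr in top 254.19591240011442 217.43529707447178
278.94723438508504 205.74170716208778
```

View pics/pc.png

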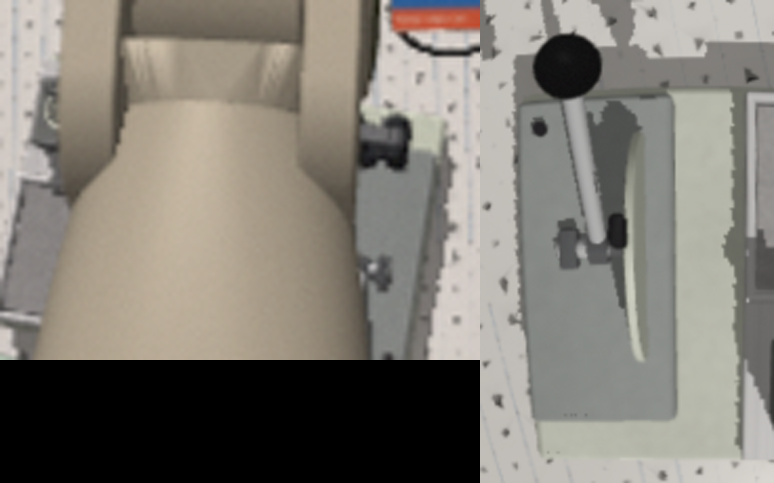

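```bash
cat log.txt | wc -l; cat > fk.py <<'E'
import numpy as np,ast
from scipy.optimize import least_squares
from scipy.spatial.transform import Rotation as R
D=[ast.literal_eval(l) for l in open("log.txt")]
D.append([[-1.476,.314,.045,1.304,0,1.431],[.1337,-.5588,.2415],[-3.118,-.368,0]])
def fk(q,k):
    a,L1,al,L2,be,h,Lt=k
    e=q[2]-q[1]
    r=a+L1*np.sin(q[1]+al)+L2*np.cos(e+be); z=h+L1*np.cos(q[1]+al)+L2*np.sin(e+be)
    Rw=R.from_euler("z",q[0])*R.from_euler("y",-(e-q[3]))*R.from_euler("z",q[4])  # x = tool dir
    w=R.from_euler("z",q[0]).apply([r,0,z]); return w+Rw.apply([Lt,0,0]),Rw
def res(k,lt=None): return np.concatenate([fk(d[0],k)[0]-d[1] for d in D]+[[.001*(k[4]),.001*k[2],.001*(k[6]-.25)]])
s=least_squares(res,[.0,.4,0,.4,0,.2,.25]);K=s.x
if __name__=="__main__": print(K.round(4),"res mm",(s.fun*1e3).round(2))
E
python3 fk.py
```

```text
5
[-2.40000e-03  4.78700e-01  1.42000e-02  4.03900e-01  5.09600e-01
 -1.51630e+01 -1.48553e+01] res mm [-4.099e+01 -7.962e+01  5.000e-01 -3.402e+01 -6.388e+01  5.000e-01
 -3.213e+01 -2.343e+01  3.500e-01  1.931e+01 -1.234e+01 -1.260e+00
  4.300e+00 -8.274e+01 -3.500e-01 -7.910e+01 -1.546e+01  2.700e-01
  5.100e-01  1.000e-02 -1.511e+01]
```

```bash
sed -i 's/a,L1,al,L2,be,h,Lt=k/a,L1,al,L2,be,h,Lt,b=k/; s/apply(\[r,0,z\])/apply([r,b,z])/; s/\.2,\.25\])/.2,.25,.08])/; s/\.001\*(k\[6\]/.1*(k[6]/' fk.py; python3 fk.py
cat >> h.py <<'E'
def pickpose(base,cap,s=.03,tilt=30,z=.02):
    base=np.array(base);d=base-np.array(cap);d=np.r_[d/np.linalg.norm(d),0];a=np.deg2rad(tilt)
    zt=-np.cos(a)*np.array([0,0,1])+np.sin(a)*d; xt=np.cos(a)*d+np.sin(a)*np.array([0,0,1])
    p=np.r_[base,0]-s*d;p[2]=z; return p,R.from_matrix(np.c_[xt,np.cross(zt,xt),zt])
def placerot(psi,pitch=30):
    a=np.deg2rad(pitch);f=np.array([np.cos(psi),np.sin(psi),0]);u=np.array([0,0,1.])
    zt=np.cos(a)*f-np.sin(a)*u; xt=-np.sin(a)*f-np.cos(a)*u
    return R.from_matrix(np.c_[xt,np.cross(zt,xt),zt])
E
cat > ik.py <<'E'
from fk import *
lo=np.array([-2.76,-.86,-1.03,-2.2,-1.47]);hi=np.array([2.76,1.69,1.26,2.34,1.5])
def ik(p,zt):
    f=lambda q:np.r_[(fk(q,K)[0]-p)*10,fk(q,K)[1].apply([1,0,0])-zt]
    s=min((least_squares(f,q0,bounds=(lo,hi)) for q0 in([0,0,-.3,1,0],[-.3,-.5,-.5,0.3,0],[0,.5,-.5,.5,0])),key=lambda s:s.cost)
    return s.x.round(2),np.abs(s.fun).max().round(4)
E
python3 - <<'E'
from h import *
from ik import *
p,r=pickpose([.44,-.26],[.356,-.281]);print("pickC",ik(p,r.apply([0,0,1])))
for psi in(-.175,.2,.35,.7):
  for pitch in(20,30,45):
    z=placerot(psi,pitch).apply([0,0,1])
    print(psi,pitch,*[ik(np.array(P),z) for P in((.5,.186,.09),(.485,.125,.09),(.5,.186,.27),(.4,-.25,.27))])
E
```

```text
[ 0.000e+00  5.183e-01 -2.000e-04  4.129e-01  1.389e-01  5.230e-02
  2.502e-01  8.000e-02] res mm [-0.07 -0.01  0.   -0.05  0.03  0.   -0.27  0.16  0.02  0.25  0.13 -0.02
  0.19 -0.03  0.03 -0.22 -0.01 -0.04  0.14 -0.    0.02]
pickC (array([-0.99,  0.27, -0.73,  0.38,  0.49]), np.float64(0.0))
-0.175 20 (array([ 0.47,  0.31, -0.94, -0.82, -0.6 ]), np.float64(0.0)) (array([ 0.33,  0.24, -1.03, -0.85, -0.49]), np.float64(0.0219)) (array([ 0.47, -0.02, -0.71, -0.26, -0.6 ]), np.float64(0.0)) (array([-1.2 , -0.2 , -0.86, -0.05,  0.93]), np.float64(0.0))
-0.175 30 (array([ 0.44,  0.24, -0.87, -0.49, -0.52]), np.float64(0.0)) (array([ 0.28,  0.16, -0.98, -0.57, -0.39]), np.float64(0.0)) (array([ 0.44, -0.04, -0.61,  0.04, -0.52]), np.float64(0.0)) (array([-1.14, -0.21, -0.76,  0.24,  0.79]), np.float64(0.0))
-0.175 45 (array([ 0.38,  0.18, -0.75, -0.07, -0.38]), np.float64(0.0)) (array([ 0.23,  0.11, -0.85, -0.13, -0.28]), np.float64(0.0)) (array([ 0.38, -0.02, -0.46,  0.42, -0.38]), np.float64(0.0)) (array([-1.03, -0.18, -0.6 ,  0.57,  0.56]), np.float64(0.0))
0.2 20 (array([ 0.22,  0.23,
[... 1590 characters left out ...]
) (array([-0.35,  0.25, -1.03, -0.61,  0.96]), np.float64(0.0134)) (array([-0.14, -0.08, -0.76, -0.18,  0.78]), np.float64(0.0)) (array([-1.24,  0.18, -0.48,  1.7 ,  1.06]), np.float64(0.0))
0.7 30 (array([-0.1 ,  0.2 , -0.93, -0.44,  0.67]), np.float64(0.0)) (array([-0.3 ,  0.17, -0.97, -0.32,  0.82]), np.float64(0.0)) (array([-0.1 , -0.09, -0.66,  0.12,  0.67]), np.float64(0.0)) (array([-1.21,  0.14, -0.43,  1.52,  0.96]), np.float64(0.0))
0.7 45 (array([-0.02,  0.15, -0.8 , -0.02,  0.49]), np.float64(0.0)) (array([-0.2 ,  0.11, -0.84,  0.06,  0.59]), np.float64(0.0)) (array([-0.02, -0.06, -0.5 ,  0.49,  0.49]), np.float64(0.0)) (array([-1.12,  0.09, -0.34,  1.38,  0.75]), np.float64(0.0))
```

```bash
cat >> h.py <<'E'
def plan(p,r,n,grip,start=None):
    """rows for straight line + slerp; prints calls of 8"""
    p0,r0=start or pose(); p=np.array(p);w=(r0.inv()*r).as_rotvec()
    rows=[];pc,rc=p0.copy(),r0
    for k in range(1,n+1):
        pt_=p0+(p-p0)*k/n; rt=r0*R.from_rotvec(w*k/n)
        a=np.round(rc.inv().apply(pt_-pc)/.025,2);b=np.round((rc.inv()*rt).as_rotvec()/np.deg2rad(8),2)
        rows.append([*map(float,a),*map(float,b),grip]); pc=pc+rc.apply(a*.025);rc=rc*R.from_rotvec(b*np.deg2rad(8))
    m=np.abs(np.array(rows)[:,:6]).max();print("max",m,"over" if m>1 else "")
    for i in range(0,n,8): print(str([[("%g"%x) for x in q] for q in rows[i:i+8]]).replace("'",""))
    return pc,rc
E
python3 - <<'E'
from h import *
p,r=pickpose([.44,-.26],[.356,-.281]);print(p,"zt",r.apply([0,0,1]))
p0,r0=pose();w=(r0.inv()*r).as_rotvec();print(np.degrees(w))
plan([.40,-.267,.2],r,22,75)
E
```

```text
[ 0.41089572 -0.26727607  0.02      ] zt [ 0.48507125  0.12126781 -0.8660254 ]
[-40.52442118   8.70688964 150.93101404]
max 0.86 
[[0.19, -0.61, 0.11, -0.23, 0.05, 0.86, 75], [0.11, -0.64, 0.08, -0.23, 0.05, 0.86, 75], [0.04, -0.64, 0.07, -0.23, 0.05, 0.85, 75], [-0.04, -0.65, 0.04, -0.23, 0.05, 0.86, 75], [-0.12, -0.64, 0.03, -0.23, 0.05, 0.86, 75], [-0.2, -0.62, -0, -0.23, 0.05, 0.86, 75], [-0.26, -0.59, -0.02, -0.23, 0.05, 0.85, 75], [-0.34, -0.56, -0.04, -0.23, 0.05, 0.86, 75]]
[[-0.4, -0.51, -0.06, -0.23, 0.05, 0.86, 75], [-0.46, -0.45, -0.07, -0.23, 0.05, 0.85, 75], [-0.5, -0.4, -0.1, -0.23, 0.05, 0.86, 75], [-0.55, -0.33, -0.11, -0.24, 0.05, 0.86, 75], [-0.59, -0.26, -0.12, -0.23, 0.05, 0.86, 75], [-0.61, -0.18, -0.14, -0.23, 0.05, 0.85, 75], [-0.62, -0.1, -0.14, -0.23, 0.04, 0.86, 75], [-0.63, -0.03, -0.15, -0.23, 0.05, 0.86, 75]]
[[-0.63, 0.06, -0.15, -0.23, 0.05, 0.86, 75], [-0.62, 0.14, -0.16, -0.23, 0.05, 0.86, 75], [-0.59, 0.22, -0.15, -0.23, 0.05, 0.85, 75], [-0.57, 0.29, -0.15, -0.23, 0.05, 0.86, 75], [-0.52, 0.35, -0.14, -0.23, 0.05, 0.86, 75], [-0.48, 0.43, -0.13, -0.23, 0.05, 0.86, 75]]
```

Call:
play_rows([
  [[0.3,-0.96,0,0,0,0,75],[0.3,-0.96,0,0,0,0,75],[0.3,-0.96,0,0,0,0,75],[0.3,-0.96,0,0,0,0,75],[0.3,-0.96,0,0,0,0,75],[0.3,-0.96,0,0,0,0,75],[0.3,-0.96,0,0,0,0,75]],
])

```text
clock: 11.4
ee_pos: [0.4806, -0.1102, 0.2582]
eef_rot: [0.281, 3.128, -0.0]
force: [-0.1, 0.4, -0.5]
grip_width: 0.0748
gripper_force: 0.0
```

Call:
play_rows([
  [[0.3,-0.96,0.3,0,0,0,75],[0.3,-0.96,0.3,0,0,0,75],[0.3,-0.96,0.3,0,0,0,75],[0.3,-0.96,0.3,0,0,0,75],[0.3,-0.96,0.3,0,0,0,75],[0.3,-0.96,0.3,0,0,0,75],[0.3,-0.96,0.3,0,0,0,75]],
])

```text
clock: 12.1
ee_pos: [0.3991, -0.266, 0.2055]
eef_rot: [0.282, 3.128, -0.001]
force: [0.4, 0.4, -0.2]
grip_width: 0.0747
gripper_force: 0.0
```

Call:
play_rows([
  [[0,0,0,-0.23,0.05,0.86,75],[0,0,0,-0.23,0.05,0.86,75],[0,0,0,-0.23,0.05,0.86,75],[0,0,0,-0.23,0.05,0.86,75],[0,0,0,-0.23,0.05,0.86,75],[0,0,0,-0.23,0.05,0.86,75],[0,0,0,-0.23,0.05,0.86,75],[0,0,0,-0.23,0.05,0.86,75]],
])

```text
clock: 12.9
ee_pos: [0.3999, -0.2652, 0.2057]
eef_rot: [-1.679, -2.589, -0.391]
force: [-0.1, -0.9, -0.8]
grip_width: 0.0751
gripper_force: 0.0
```

Call:
play_rows([
  [[0,0,0,-0.23,0.05,0.86,75],[0,0,0,-0.23,0.05,0.86,75],[0,0,0,-0.23,0.05,0.86,75],[0,0,0,-0.23,0.05,0.86,75],[0,0,0,-0.23,0.05,0.86,75],[0,0,0,-0.23,0.05,0.86,75],[0,0,0,-0.23,0.05,0.86,75],[0,0,0,-0.23,0.05,0.86,75]],
])

```text
clock: 13.7
ee_pos: [0.3998, -0.2651, 0.2057]
eef_rot: [-2.644, -1.441, -0.68]
force: [1.0, -1.3, 0.2]
grip_width: 0.0749
gripper_force: 0.0
```

Call:
play_rows([
  [[0,0,0,-0.23,0.05,0.86,75],[0,0,0,-0.23,0.05,0.86,75],[0,0,0,-0.23,0.05,0.86,75],[0,0,0,-0.23,0.05,0.86,75],[0,0,0,-0.23,0.05,0.86,75],[0,0,0,-0.23,0.05,0.86,75],[0,0,0,0,0,0,75],[0,0,0,0,0,0,75]],
])

```text
clock: 14.5
ee_pos: [0.4, -0.2653, 0.2057]
eef_rot: [-2.954, -0.357, -0.791]
force: [0.7, -0.2, 0.6]
grip_width: 0.075
gripper_force: 0.0
```

```bash
python3 - <<'E'
from h import *
import pickle
p0,r0=pose();log();print(env.read_state()["q"].round(3))
c=viewer.camera("wrist");pickle.dump((c,p0,r0),open("w3.pkl","wb"))
g=c["img"].max(-1)
t=viewer.camera("top");pickle.dump(t,open("top3.pkl","wb"))
cv2.imwrite("pics/w3.png",np.hstack([cv2.resize(c["img"],(400,300)),cv2.resize(t["img"],(400,300))]))
p,r=pickpose([.44,-.26],[.356,-.281]);go(p,r)
E
python3 fk.py
```

```text
[-1.06  -0.029 -0.552  0.896  0.503  1.88 ]
pos [ 0.4002 -0.2659  0.2056] shift [-3.36  0.17  6.63] turn first [ 0.01  0.   -0.04] then shift [-3.37  0.16  6.63]
[0.0052 0.4998 0.0043 0.4066 0.1872 0.0947 0.2946 0.0797] res mm [ 2.64e+00 -1.53e+00 -6.00e-02  2.64e+00 -1.57e+00 -6.00e-02  2.62e+00
 -7.50e-01  3.80e-01  7.72e+00 -1.47e+00  1.50e-01 -2.72e+00 -1.70e-01
 -1.00e-02 -3.52e+00  1.09e+01 -5.10e-01 -7.90e-01  2.64e+00  1.10e-01
  1.90e-01  0.00e+00  4.46e+00]
```

View pics/w3.png

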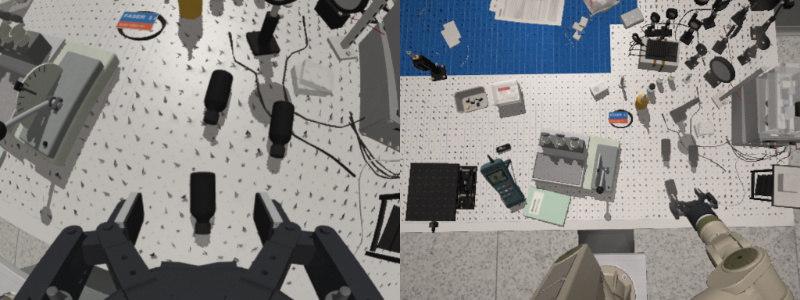

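```bash
cat >> h.py <<'E'
def bottle(c,p,r,u,v,h=60,th=70,z=.019):
    """lying bottle: dark blob near wrist pixel -> outline points on plane z, line ends"""
    g=c["img"].max(-1);U,V=np.meshgrid(np.arange(512),np.arange(384))
    n,l,st,ce=cv2.connectedComponentsWithStats(((g<th)&(abs(U-u)<h)&(abs(V-v)<h)).astype(np.uint8),connectivity=4)
    m=l==l[int(v),int(u)];ys,xs=np.nonzero(m);q=[]
    for a,b in zip(xs,ys):
        o,d=ray(c,p,r,a,b);q.append((o+d*(z-o[2])/d[2])[:2])
    q=np.array(q,np.float32);w=cv2.fitLine(q,cv2.DIST_L2,0,.01,.01).ravel();e=(q-w[2:])@w[:2];nn=(q-w[2:])@np.array([-w[1],w[0]])
    print(len(q),"ends",(w[2:]+e.min()*w[:2]).round(4),(w[2:]+e.max()*w[:2]).round(4),"len",(e.max()-e.min()).round(4),"width",(nn.max()-nn.min()).round(4),"mid",((nn.max()+nn.min())/2).round(4))
    zs=[wcloud(c,p,r,a,b)[2] for a,b in zip(xs,ys)];print(" z90",np.percentile(zs,90).round(4))
E
python3 - <<'E'
from h import *
import pickle
c,p,r=pickle.load(open("w3.pkl","rb"))
for u,v in((202,195),(217,95),(282,122)): bottle(c,p,r,u*1.28,v*1.28)
c,p,r=pickle.load(open("w1.pkl","rb"))
for u,v in((592,220),(556,45),(670,70)): bottle(c,p,r,u*.64,v*.64)
E
```

```text
2176 ends [ 0.3578 -0.2812] [ 0.4452 -0.2597] len 0.09 width 0.0355 mid -0.0003
 z90 0.0382
1734 ends [ 0.5203 -0.2527] [ 0.6226 -0.2544] len 0.1023 width 0.0366 mid -1e-04
 z90 0.0384
2077 ends [ 0.4947 -0.3717] [ 0.6233 -0.3534] len 0.1298 width 0.0852 mid -1e-04
 z90 0.0381
1456 ends [ 0.3539 -0.2825] [ 0.4469 -0.2584] len 0.0961 width 0.0395 mid -0.0004
 z90 0.038
1518 ends [ 0.5236 -0.2512] [ 0.6128 -0.2547] len 0.0893 width 0.0395 mid 0.0
 z90 0.0382
1511 ends [ 0.4978 -0.374 ] [ 0.6215 -0.3462] len 0.1268 width 0.0779 mid 0.0036
 z90 0.0379
```

Call:
play_rows([
  [[-0.8,0.04,0,0,0,-0.01,65],[-0.8,0.04,0,0,0,0,65],[-0.8,0.04,0,0,0,0,65],[-0.8,0.04,0,0,0,0,65],[0,0,0.95,0,0,0,65],[0,0,0.95,0,0,0,65],[0,0,0.95,0,0,0,65],[0,0,0.95,0,0,0,65]],
])

```text
clock: 15.4
ee_pos: [0.3804, -0.2751, 0.0823]
eef_rot: [-2.954, -0.356, -0.791]
force: [-0.2, 0.5, -0.3]
grip_width: 0.0651
gripper_force: 0.0
```

Call:
play_rows([
  [[0,0,0.95,0,0,0,65],[0,0,0.8,0,0,0,65],[0,0,0.6,0,0,0,65],[0,0,0.4,0,0,0,65],[0,0,0,0,0,0,65],[0,0,0,0,0,0,65]],
])

```text
clock: 16.0
ee_pos: [0.4132, -0.2664, 0.0233]
eef_rot: [-2.953, -0.355, -0.79]
force: [1.1, 0.7, 0.1]
grip_width: 0.065
gripper_force: 0.0
```

```bash
python3 - <<'E'
from h import *
log();s=env.read_state();print(s["q"].round(3),s["force"].round(1))
p,r=pickpose([.445,-.2597],[.3578,-.2812]);go(p,r)
E
```

```text
[-1.033  0.234 -0.806  0.365  0.498  1.912] [1.1 0.7 0.1]
pos [ 0.4132 -0.2664  0.0233] shift [0.02 0.04 0.16] turn first [-0.01  0.   -0.02] then shift [0.02 0.04 0.16]
```

Call:
play_rows([
  [[0,0,0.12,0,0,0,65],[0,0,0,0,0,0,30],[0,0,0,0,0,0,30],[0,0,0,0,0,0,30],[0,0,0,0,0,0,30],[0,0,0,0,0,0,30],[0,0,0,0,0,0,30]],
], newtons=50)

```text
clock: 16.7
ee_pos: [0.4148, -0.2665, 0.0214]
eef_rot: [-2.954, -0.354, -0.792]
force: [-2.6, 0.2, 5.8]
grip_width: 0.0368
gripper_force: 34.8
```

```bash
cat > fk.py <<'E'
import numpy as np,ast
from scipy.optimize import least_squares
from scipy.spatial.transform import Rotation as R
D=[ast.literal_eval(l) for l in open("log.txt")]
D.append([[-1.476,.314,.045,1.304,0,1.431],[.1337,-.5588,.2415],[-3.118,-.368,0]])
def fk(q,k):
    a,L1,al,L2,be,h,Lt,b,c,b2=k
    e=q[2]-q[1]
    r=a+L1*np.sin(q[1]+al)+L2*np.cos(e+be); z=h+L1*np.cos(q[1]+al)+L2*np.sin(e+be)
    R4=R.from_euler("z",q[0])*R.from_euler("y",-(e-q[3]));Rw=R4*R.from_euler("z",q[4])
    w=R.from_euler("z",q[0]).apply([r,b,z]); return w+R4.apply([c,0,0])+Rw.apply([Lt,b2,0]),Rw
def res(k,lt=None): return np.concatenate([fk(d[0],k)[0]-d[1] for d in D]+[[.001*(k[4]),.001*k[2],.01*(k[6]-.25),.01*k[8]]])
s=least_squares(res,[.0,.5,0,.4,.14,.05,.25,.08,0,0]);K=s.x
if __name__=="__main__":
    print(K.round(4),"res mm",(s.fun*1e3).round(2))
    for d in D: print((fk(d[0],K)[1].apply([1,0,0])-R.from_rotvec(d[2]).apply([0,0,1])).round(3))
E
python3 fk.py; cat >> ik.py <<'E'
def q6(q,r): # tool roll: calibrated from samples
    def roll(q,r): 
        M=(fk(q,K)[1].inv()*r).as_matrix();return np.arctan2(M[2,0],M[1,0])
    o=[np.angle(np.exp(1j*(d[0][5]+roll(d[0],R.from_rotvec(d[2]))))) for d in D]
    return np.round(o,2),np.angle(np.exp(1j*(np.median(o)-roll(q,r)))).round(2)
E
python3 - <<'E'
from h import *
from ik import *
for P in((.4,-.27,.27),(.45,0,.29),(.485,.125,.27),(.485,.125,.09),(.505,.245,.09)):
    r=placerot(-.175,30);q,e=ik(np.array(P),r.apply([0,0,1]));print(P,q,e,*q6(q,r))
E
```

```text
[ 2.000e-04  5.186e-01 -3.000e-04  4.133e-01  1.352e-01  2.321e-01
  2.892e-01  8.000e-02  1.397e-01  0.000e+00] res mm [ 0.03  0.02 -0.    0.03  0.02 -0.    0.08  0.02  0.02  0.06  0.02  0.
  0.06  0.03  0.03 -0.03  0.08 -0.01  0.    0.01 -0.   -0.19  0.11 -0.05
  0.14 -0.    0.39  1.4 ]
[ 0.  0. -0.]
[-0. -0. -0.]
[ 0. -0. -0.]
[ 0. -0. -0.]
[ 0. -0.  0.]
[ 0.  0. -0.]
[ 0. -0. -0.]
[0. 0. 0.]
(0.4, -0.27, 0.27) [-1.27 -0.38 -0.99  0.29  0.88] 0.0 [-2.11 -2.07 -1.51 -1.49 -1.33  2.19  2.25  1.29] 0.93
(0.45, 0, 0.29) [-0.17 -0.62 -1.03  0.21 -0.01] 0.0827 [-2.11 -2.07 -1.51 -1.49 -1.33  2.19  2.25  1.29] 0.15
(0.485, 0.125, 0.27) [ 0.34 -0.35 -1.03 -0.05 -0.45] 0.0282 [-2.11 -2.07 -1.51 -1.49 -1.33  2.19  2.25  1.29] -0.14
(0.485, 0.125, 0.09) [ 0.43  0.11 -1.03 -0.19 -0.61] 0.1787 [-2.11 -2.07 -1.51 -1.49 -1.33  2.19  2.25  1.29] -0.38
(0.505, 0.245, 0.09) [ 0.65  0.29 -1.03 -0.51 -0.72] 0.0568 [-2.11 -2.07 -1.51 -1.49 -1.33  2.19  2.25  1.29] -0.41
```

```bash
sed -i 's/d\[0\]\[5\]+roll/d[0][5]-roll/; s/np.median(o)-roll/np.median(o)+roll/' ik.py
python3 - <<'E'
from h import *
from ik import *
print(q6(D[0][0],R.from_rotvec(D[0][2]))[0])
ey=np.array([.174,.985,0]);ex=np.array([.985,-.174,0]);C=np.array([.4955,.186,.09])
for psi in(-1.2,-.9,-.6,-.3,0,.3,.6,.9,1.2,1.5):
  for pitch in(30,40,50):
    r=placerot(psi,pitch);z=r.apply([0,0,1]);o=[]
    for dy in(-.06,0,.06):
      for dx in(0,.02):
       for h in(0,.18):
        q,e=ik(C+dy*ey+dx*ex+[0,0,h],z);o.append(e*100)
    print(psi,pitch,"err mm(-60,0,60)x(dx0,20)x(low,high)",np.round(o,0).astype(int),"q",q,q6(q,r)[1])
E
```

```text
[1.57 1.57 1.57 1.57 1.57 1.57 1.57 1.57]
-1.2 30 err mm(-60,0,60)x(dx0,20)x(low,high) [0 0 0 0 0 0 0 0 0 0 0 0] q [ 0.7   0.64  0.23  1.68 -0.96] 2.18
-1.2 40 err mm(-60,0,60)x(dx0,20)x(low,high) [0 0 0 0 0 0 0 0 0 0 0 0] q [ 0.66  0.54  0.19  1.55 -0.82] 2.01
-1.2 50 err mm(-60,0,60)x(dx0,20)x(low,high) [0 0 0 0 0 0 0 0 0 0 0 0] q [ 0.61  0.46  0.16  1.46 -0.68] 1.87
-0.9 30 err mm(-60,0,60)x(dx0,20)x(low,high) [0 0 0 0 0 0 0 0 0 0 0 0] q [ 0.73  0.39 -0.13  1.15 -1.04] 1.69
-0.9 40 err mm(-60,0,60)x(dx0,20)x(low,high) [0 0 0 0 0 0 0 0 0 0 0 0] q [ 0.68  0.33 -0.11  1.13 -0.87] 1.58
-0.9 50 err mm(-60,0,60)x(dx0,20)x(low,high) [0 0 0 0 0 0 0 0 0 0 0 0] q [ 0.61  0.29 -0.08  1.15 -0.7 ] 1.49
-0.6 30 err mm(-60,0,60)x(dx0,20)x(low,high) [0 0 0 0 0 0 0 0 0 0 0 0] q [ 0.72  0.15 -0.5   0.51 -0.99] 1.09
-0.6 40 err mm(-60,0,60)x(dx0,20)x(low,high) [0 0 0 0 0 0 0 0 0 0 0 0] q [ 0.66  0.13 -0.4   0.69 -0.82] 1.11
-0.6 50 err mm(-60,0,60)x(dx0,20)x(low,high) [0 0 0 0 0 0 0 0 0 0 0 0] q [ 0.59  0.13 -0.31  0.84 -0.64] 1.1
-0.3 30 err mm(-60,0,60)x(dx0,20)x(low,high) [14  0 12  0  8  0  6  0
[... 1614 characters left out ...]
 q [ 0.04 -0.09 -0.55  0.6   0.51] -0.72
1.2 30 err mm(-60,0,60)x(dx0,20)x(low,high) [0 0 0 0 0 0 0 0 0 0 0 0] q [-0.17  0.04 -0.61  0.58  1.01] -1.18
1.2 40 err mm(-60,0,60)x(dx0,20)x(low,high) [0 0 0 0 0 0 0 0 0 0 0 0] q [-0.1   0.03 -0.5   0.73  0.83] -1.16
1.2 50 err mm(-60,0,60)x(dx0,20)x(low,high) [0 0 0 0 0 0 0 0 0 0 0 0] q [-0.03  0.05 -0.39  0.85  0.65] -1.13
1.5 30 err mm(-60,0,60)x(dx0,20)x(low,high) [0 0 0 0 0 0 0 0 0 0 0 0] q [-0.17  0.3  -0.28  1.17  1.04] -1.78
1.5 40 err mm(-60,0,60)x(dx0,20)x(low,high) [0 0 0 0 0 0 0 0 0 0 0 0] q [-0.12  0.24 -0.24  1.14  0.87] -1.64
1.5 50 err mm(-60,0,60)x(dx0,20)x(low,high) [0 0 0 0 0 0 0 0 0 0 0 0] q [-0.05  0.21 -0.19  1.15  0.7 ] -1.54
```

```bash
python3 - <<'E'
from h import *
import pickle
t=pickle.load(open("top.pkl","rb"));P=cloud(t)
m=(P[...,2]>.02)&(P[...,0]>.2)&(P[...,0]<.75)&(P[...,1]<.6)&(P[...,1]>.27)
n,l,st,ce=cv2.connectedComponentsWithStats(m.astype(np.uint8))
for i in range(1,n):
    if st[i,4]>40:
        q=P[l==i];print(st[i,4],q.min(0).round(3),q.max(0).round(3))
        if st[i,4]>300 and q[:,1].min()<.4:
            b=cv2.minAreaRect(q[:,:2].astype(np.float32));print(cv2.boxPoints(b).round(3).tolist())
            for zz in(.03,.06,.09,.12):
                w=q[q[:,2]>zz];print(zz,len(w),w.min(0).round(3),w.max(0).round(3))
from ik import *
ey=np.array([.174,.985,0]);ex=np.array([.985,-.174,0]);C=np.array([.4955,.186,.086])
for psi in(-.35,-.45,-.6,.75,.9,1.05):
  for pitch in(30,35,40,45,50):
    r=placerot(psi,pitch);z=r.apply([0,0,1]);o=[]
    for dx,dy in((-.02,-.068),(0,0),(.02,.068)):
        q,e=ik(C+dy*ey+dx*ex,z);o+=[round(float(e*100),1),list(map(float,q)),float(q6(q,r)[1])]
    print(psi,pitch,o)
E
```

```text
219 [0.446 0.27  0.032] [0.59  0.295 0.066]
1849 [0.342 0.325 0.02 ] [0.547 0.459 0.163]
[[0.33899998664855957, 0.3930000066757202], [0.375, 0.3149999976158142], [0.5580000281333923, 0.39899998903274536], [0.5220000147819519, 0.47699999809265137]]
0.03 1819 [0.342 0.325 0.03 ] [0.547 0.459 0.163]
0.06 1444 [0.384 0.348 0.06 ] [0.547 0.459 0.163]
0.09 1096 [0.419 0.36  0.09 ] [0.547 0.459 0.163]
0.12 663 [0.454 0.371 0.12 ] [0.547 0.459 0.163]
2641 [0.313 0.529 0.02 ] [0.519 0.6   0.165]
-0.35 30 [14.4, [0.54, 0.18, -1.03, -0.19, -0.81], 0.76, 5.4, [0.61, 0.28, -1.03, -0.41, -0.82], 0.7, 0.0, [0.67, 0.37, -0.95, -0.48, -0.83], 0.69]
-0.35 35 [11.3, [0.49, 0.13, -1.03, -0.14, -0.7], 0.71, 2.1, [0.57, 0.23, -1.03, -0.36, -0.72], 0.67, 0.0, [0.65, 0.31, -0.9, -0.3, -0.76], 0.73]
-0.35 40 [8.3, [0.44, 0.08, -1.03, -0.1, -0.6], 0.66, 0.0, [0.53, 0.18, -1.01, -0.27, -0.63], 0.66, 0.0, [0.62, 0.28, -0.84, -0.14, -0.68], 0.75]
-0.35 45 [4.6, [0.39, 0.04, -1.03, -0.07, -0.51], 0.61, 0.0, [0.5, 0.14, -0.95, -0.11, -0.56], 0.67, 0.0, [0.59, 0.25, -0.79, 0.0, -0.61], 0.77]
-0.35 50 [0.3, [0.34, 0
[... 3062 characters left out ...]
93, 0.34, 1.05], -1.53, 0.0, [-0.3, 0.26, -0.99, -0.05, 1.01], -1.14, 0.0, [-0.12, 0.31, -1.0, -0.33, 0.92], -0.87]
1.05 35 [0.0, [-0.46, 0.22, -0.92, 0.35, 0.96], -1.47, 0.0, [-0.26, 0.22, -0.95, 0.05, 0.91], -1.14, 0.0, [-0.09, 0.26, -0.94, -0.17, 0.84], -0.89]
1.05 40 [0.0, [-0.42, 0.17, -0.9, 0.38, 0.87], -1.41, 0.0, [-0.23, 0.18, -0.91, 0.14, 0.82], -1.13, 0.0, [-0.05, 0.23, -0.89, -0.03, 0.75], -0.91]
1.05 45 [0.0, [-0.37, 0.14, -0.87, 0.41, 0.77], -1.36, 0.0, [-0.18, 0.16, -0.87, 0.22, 0.73], -1.11, 0.0, [-0.02, 0.21, -0.83, 0.09, 0.67], -0.92]
1.05 50 [0.0, [-0.32, 0.12, -0.84, 0.45, 0.68], -1.31, 0.0, [-0.14, 0.14, -0.82, 0.3, 0.64], -1.08, 0.0, [0.02, 0.2, -0.77, 0.2, 0.58], -0.91]
```

Call:
play_rows([
  [[0,0,0,0,0,0,65],[0,0,0,0,0,0,65],[0,0,0,0,0,0,65],[0,0,-0.8,0,0,0,65],[0,0,-1,0,0,0,65],[0,0,-1,0,0,0,65],[0,0,-1,0,0,0,65],[0,0,-1,0,0,0,65]],
])

```text
clock: 17.5
ee_pos: [0.3559, -0.2801, 0.1255]
eef_rot: [-2.953, -0.354, -0.79]
force: [-0.3, -0.1, 0.9]
grip_width: 0.0652
gripper_force: 0.0
```

Call:
play_rows([
  [[0,0,0,0,0,-0.94,65],[0,0,0,0,0,-0.94,65],[0,0,0,0,0,-0.94,65],[0,0,0,0,0,-0.94,65],[0,0,0,0,0,-0.94,65],[0,0,0,0,0,-0.94,65],[0,0,0,0,0,-0.94,65],[0,0,0,0,0,-0.94,65]],
])

```text
clock: 18.3
ee_pos: [0.3564, -0.2802, 0.1246]
eef_rot: [2.276, 1.72, 0.702]
force: [-0.5, -0.2, -0.3]
grip_width: 0.0647
gripper_force: 0.0
```

Call:
play_rows([
  [[0,0,0,0,0,-0.94,65],[0,0,0,0,0,-0.94,65],[0,0,0,0,0,-0.94,65],[0,0,0,0,0,-0.94,65],[0,0,0,0,0,-0.94,65],[0,0,0,0,0,-0.94,65],[0,0,0,0,0,-0.94,65],[0,0,0,0,0,-0.94,65]],
])

```text
clock: 19.1
ee_pos: [0.3564, -0.2802, 0.1246]
eef_rot: [1.045, 2.479, 0.431]
force: [0.6, 0.2, 1.1]
grip_width: 0.0649
gripper_force: 0.0
```

Call:
play_rows([
  [[0,0,0,0,0,-0.94,65],[0,0,0,0,0,-0.94,65],[0,0,0,0,0,-0.94,65],[0,0,0,0,0,-0.94,65],[0,0,0,0,0,-0.94,65],[0,0,0,0,0,-0.94,65],[0,0,0,0,0,-0.94,65],[0,0,0,0,0,0,65]],
])

```text
clock: 19.9
ee_pos: [0.3564, -0.2802, 0.1246]
eef_rot: [-0.152, 2.62, 0.129]
force: [-0.4, 0.9, -0.5]
grip_width: 0.065
gripper_force: 0.0
```

```bash
cat >> h.py <<'E'
def pick2(base,cap,s=.03,tilt=40,z=.021):
    p,r=pickpose(base,cap,s,tilt,z); return p,r*R.from_euler("z",np.pi)
def place2(psi,pitch=40): return placerot(psi,pitch)*R.from_euler("z",np.pi)
E
python3 - <<'E'
from h import *
import pickle
log();print(env.read_state()["q"].round(3))
t=viewer.camera("top");P=cloud(t);s=viewer.camera("scene")
for b,cam in(("top",t),("scene",s)):
    u,v=proj(cam,[.40,-.27,.019]);print(b,u,v)
u,v=map(int,proj(t,[.40,-.27,.019]));cv2.imwrite("pics/t4.png",np.hstack([cv2.resize(t["img"][v-50:v+50,u-70:u+70],(420,300)),cv2.resize(s["img"][120:240,250:400],(375,300))]))
p,r=pick2([.445,-.2597],[.3578,-.2812]);go(p,r);go(p-r.apply([0,0,.1]),r)
E
```

```text
[-1.18   0.044 -0.699  0.744  0.517 -1.274]
top 347.81384012892687 243.81988224089545
scene 351.3214071393077 194.23405605552048
pos [ 0.3564 -0.2803  0.1247] shift [-0.04 -0.05  4.81] turn first [-0.08 -1.25 -0.92] then shift [ 0.8  -0.05  4.74]
pos [ 0.3564 -0.2803  0.1247] shift [ 0.65 -0.13  0.87] turn first [-0.08 -1.25 -0.92] then shift [ 0.8  -0.05  0.74]
```

View pics/t4.png

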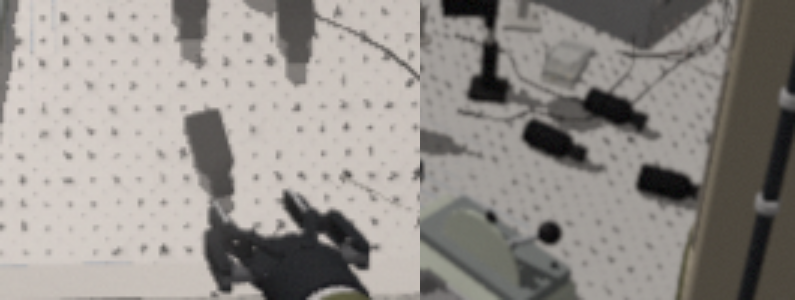

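Call:
play_rows([
  [[0,0,0,-0.04,-0.63,-0.46,65],[0,0,0,-0.04,-0.62,-0.46,65],[0.8,-0.05,0.74,0,0,0,65],[0,0,0.8,0,0,0,65],[0,0,0.8,0,0,0,65],[0,0,0.8,0,0,0,65],[0,0,0.8,0,0,0,65],[0,0,0,0,0,0,65]],
])

```text
clock: 20.8
ee_pos: [0.4035, -0.2684, 0.035]
eef_rot: [-0.297, 2.429, 0.112]
force: [-0.2, 0.2, 0.1]
grip_width: 0.065
gripper_force: 0.0
```

```bash
python3 - <<'E'
from h import *
log();print(env.read_state()["q"].round(3))
p,r=pick2([.445,-.2597],[.3578,-.2812]);go(p,r)
# sweep plan
from ik import *
print("place rot",place2(-.6).as_matrix().round(3).tolist())
r1=place2(-.6)*R.from_euler("z",np.pi)
for P in((.40,-.27,.25),(.40,-.15,.28),(.42,0,.28),(.45,.1,.26),(.462,.122,.26)):
    q,e=ik(np.array(P),r1.apply([0,0,1]));print(P,q,e,q6(q,r1)[1])
    q,e=ik(np.array(P),r.apply([0,0,1]));print("    pickrot",q,e,q6(q,r)[1])
E
```

```text
[-1.161  0.242 -0.862  0.333  0.687 -1.357]
pos [ 0.4035 -0.2684  0.035 ] shift [-0.02 -0.06  0.75] turn first [ 0.03 -0.    0.  ] then shift [-0.02 -0.06  0.75]
place rot [[0.531, -0.565, 0.632], [-0.363, -0.825, -0.433], [0.766, 0.0, -0.643]]
(0.4, -0.27, 0.25) [-0.9  -0.47 -1.02  0.17  0.23] 0.0 -0.2
    pickrot [-1.17 -0.06 -0.54  0.96  0.69] 0.0 -1.37
(0.4, -0.15, 0.28) [-0.49 -0.63 -1.    0.33 -0.08] 0.0 0.07
    pickrot [-1.   -0.31 -0.66  0.95  0.65] 0.0 -1.15
(0.42, 0, 0.28) [ 0.18 -0.46 -0.9   0.43 -0.57] 0.0 0.57
    pickrot [-0.52 -0.5  -0.8   0.73  0.46] 0.0 -0.63
(0.45, 0.1, 0.26) [ 0.47 -0.2  -0.77  0.48 -0.74] 0.0 0.86
    pickrot [-0.09 -0.44 -0.85  0.5   0.21] 0.0 -0.26
(0.462, 0.122, 0.26) [ 0.51 -0.15 -0.72  0.51 -0.76] 0.0 0.91
    pickrot [-0.01 -0.4  -0.83  0.46  0.16] 0.0 -0.19
```

Call:
play_rows([
  [[0,-0.06,0.5,0.03,0,0,65],[0,0,0.25,0,0,0,65],[0,0,0,0,0,0,65],[0,0,0,0,0,0,30],[0,0,0,0,0,0,30],[0,0,0,0,0,0,30],[0,0,0,0,0,0,30],[0,0,0,0,0,0,30]],
], newtons=60)

```text
clock: 21.6
ee_pos: [0.4154, -0.2691, 0.0228]
eef_rot: [-0.296, 2.427, 0.101]
force: [-3.9, 1.3, 7.0]
grip_width: 0.0364
gripper_force: 60.3
```

Call:
play_rows([
  [[-0.32,0,-0.38,0,0,0,30],[-0.64,0,-0.77,0,0,0,30],[-0.64,0,-0.77,0,0,0,30],[-0.64,0,-0.77,0,0,0,30],[-0.64,0,-0.77,0,0,0,30],[-0.64,0,-0.77,0,0,0,30],[-0.64,0,-0.77,0,0,0,30],[-0.64,0,-0.77,0,0,0,30]],
])

```text
clock: 22.4
ee_pos: [0.4139, -0.2677, 0.2104]
eef_rot: [-0.296, 2.429, 0.102]
force: [0.1, -0.2, -2.3]
grip_width: 0.0361
gripper_force: 60.4
```

Call:
play_rows([
  [[-0.64,0,-0.77,0,0,0,30],[-0.64,0,-0.77,0,0,0,30],[0,0,0,0,0,0,30],[0,0,0,0,0,0,30]],
])

```text
clock: 22.8
ee_pos: [0.4139, -0.268, 0.2594]
eef_rot: [-0.296, 2.429, 0.101]
force: [-0.3, -0.5, -1.9]
grip_width: 0.0365
gripper_force: 60.5
```

```bash
python3 - <<'E'
from h import *
log();print(env.read_state()["q"].round(3))
ey=np.array([.174,.985,0]);ex=np.array([.985,-.174,0]);C=np.array([.4955,.186,0])
T=C-.02*ex-.066*ey+[0,0,.26];print(T);p0,r0=pose();go(T,r0)
print(((r0.inv()*place2(-.6)).as_rotvec()/np.deg2rad(8)).round(2))
E
```

```text
[-1.135 -0.066 -0.523  0.948  0.68  -1.319]
[0.464316 0.12447  0.26    ]
pos [ 0.4139 -0.268   0.2594] shift [-4.44 14.76  3.59] turn first [0. 0. 0.] then shift [-4.44 14.76  3.59]
[  1.51   5.48 -17.37]
```

Call:
play_rows([
  [[-0.3,0.98,0.24,0,0,0,30],[-0.3,0.98,0.24,0,0,0,30],[-0.3,0.98,0.24,0,0,0,30],[-0.3,0.98,0.24,0,0,0,30],[-0.3,0.98,0.24,0,0,0,30],[-0.3,0.98,0.24,0,0,0,30],[-0.3,0.98,0.24,0,0,0,30],[-0.3,0.98,0.24,0,0,0,30]],
])

```text
clock: 23.6
ee_pos: [0.4407, -0.0577, 0.2582]
eef_rot: [-0.294, 2.431, 0.105]
force: [-0.1, 0.9, -1.4]
grip_width: 0.0367
gripper_force: 60.6
```

Call:
play_rows([
  [[-0.3,0.98,0.24,0,0,0,30],[-0.3,0.98,0.24,0,0,0,30],[-0.3,0.98,0.24,0,0,0,30],[-0.3,0.98,0.24,0,0,0,30],[-0.3,0.98,0.24,0,0,0,30],[-0.3,0.98,0.24,0,0,0,30],[-0.3,0.98,0.24,0,0,0,30],[0,0,0,0,0,0,30]],
])

```text
clock: 24.4
ee_pos: [0.4644, 0.1264, 0.2588]
eef_rot: [-0.303, 2.432, 0.106]
force: [0.4, -1.3, -1.7]
grip_width: 0.0364
gripper_force: 60.8
```

```bash
python3 - <<'E'
from h import *
from ik import *
log();print(env.read_state()["q"].round(3))
p0,r0=pose();w=(r0.inv()*place2(-.6)).as_rotvec();print((w/np.deg2rad(8)).round(2))
for k in np.linspace(0,1,7):
    r=r0*R.from_rotvec(w*k);z=r.apply([0,0,1]);q,e=ik(p0,z);print(k.round(2),z.round(2),q,e,q6(q,r)[1])
E
```

```text
[ 0.006 -0.391 -0.826  0.456  0.151 -0.189]
[  1.54   5.52 -17.33]
0.0 [ 0.62  0.15 -0.77] [ 0.01 -0.39 -0.83  0.46  0.15] 0.0 -0.19
0.17 [ 0.54  0.07 -0.84] [ 0.08 -0.31 -0.71  0.59  0.03] 0.0 -0.54
0.33 [ 0.49 -0.04 -0.87] [ 0.18 -0.24 -0.63  0.69 -0.13] 0.0 -0.85
0.5 [ 0.47 -0.18 -0.86] [ 0.28 -0.18 -0.58  0.73 -0.3 ] 0.0 -1.16
0.67 [ 0.5  -0.3  -0.82] [ 0.38 -0.14 -0.58  0.73 -0.48] 0.0 -1.46
0.83 [ 0.55 -0.39 -0.74] [ 0.46 -0.12 -0.62  0.66 -0.63] 0.0 -1.81
1.0 [ 0.63 -0.43 -0.64] [ 0.52 -0.13 -0.71  0.51 -0.76] 0.0 -2.22
```

Call:
play_rows([
  [[0,0,0,0.08,0.28,-0.87,30],[0,0,0,0.08,0.28,-0.87,30],[0,0,0,0.08,0.28,-0.87,30],[0,0,0,0.08,0.28,-0.87,30],[0,0,0,0.08,0.28,-0.87,30],[0,0,0,0.08,0.28,-0.87,30],[0,0,0,0.08,0.28,-0.87,30]],
])

```text
clock: 25.1
ee_pos: [0.4652, 0.1223, 0.2594]
eef_rot: [-1.342, 2.347, -0.433]
force: [-0.2, -1.0, -1.7]
grip_width: 0.0362
gripper_force: 60.8
```

Call:
play_rows([
  [[0,0,0,0.08,0.28,-0.87,30],[0,0,0,0.08,0.28,-0.87,30],[0,0,0,0.08,0.28,-0.87,30],[0,0,0,0.08,0.28,-0.87,30],[0,0,0,0.08,0.28,-0.87,30],[0,0,0,0.08,0.28,-0.87,30],[0,0,0,0.08,0.28,-0.87,30]],
])

```text
clock: 25.8
ee_pos: [0.4653, 0.1224, 0.2595]
eef_rot: [-2.321, 1.794, -0.982]
force: [0.2, -1.0, -1.8]
grip_width: 0.0366
gripper_force: 60.8
```

Call:
play_rows([
  [[0,0,0,0.07,0.27,-0.87,30],[0,0,0,0.07,0.27,-0.87,30],[0,0,0,0.07,0.27,-0.87,30],[0,0,0,0.07,0.27,-0.87,30],[0,0,0,0.07,0.27,-0.86,30],[0,0,0,0.07,0.27,-0.86,30],[0,0,0,0,0,0,30],[0,0,0,0,0,0,30]],
])

```text
clock: 26.6
ee_pos: [0.4654, 0.1226, 0.2601]
eef_rot: [2.512, -0.782, 1.169]
force: [0.9, -0.6, -2.7]
grip_width: 0.0365
gripper_force: 60.9
```

```bash
python3 - <<'E'
from h import *
import pickle
log();print(env.read_state()["q"].round(3))
ey=np.array([.174,.985,0]);ex=np.array([.985,-.174,0]);C=np.array([.4955,.186,0])
T=C-.02*ex-.066*ey+[0,0,.11];go(T,place2(-.6))
s=viewer.camera("scene");t=viewer.camera("top");p,r=pose();w=viewer.camera("wrist");pickle.dump((w,p,r),open("w5.pkl","wb"))
cv2.imwrite("pics/s5.png",np.hstack([cv2.resize(s["img"][100:300,150:400],(500,400)),cv2.resize(w["img"],(300,225)).copy() if 0 else cv2.resize(w["img"],(300,400))]))
E
```

```text
[ 0.51  -0.129 -0.706  0.52  -0.765 -2.221]
pos [0.4654 0.1226 0.2601] shift [-4.66 -0.09  3.79] turn first [ 0.09 -0.01  0.01] then shift [-4.65 -0.04  3.8 ]
```

View pics/s5.png

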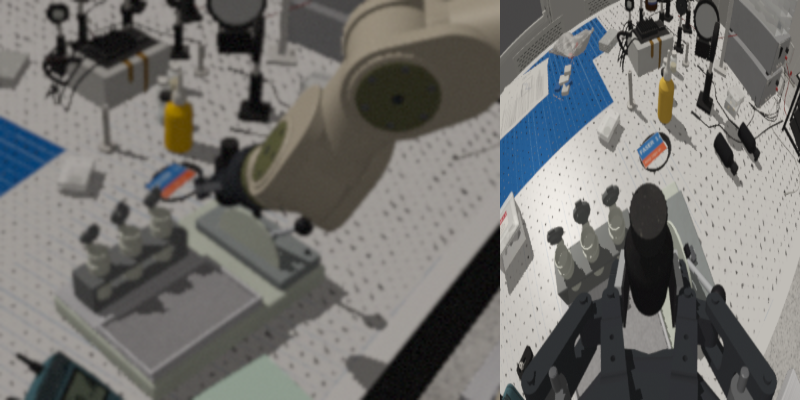

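Call:
play_rows([
  [[-0.78,0,0.63,0.09,0,0,30],[-0.78,0,0.63,0,0,0,30],[-0.78,0,0.63,0,0,0,30],[-0.78,0,0.63,0,0,0,30],[-0.78,0,0.63,0,0,0,30],[-0.75,0,0.64,0,0,0,30],[0,0,0,0,0,0,30],[0,0,0,0,0,0,30]],
])

```text
clock: 27.55
ee_pos: [0.4649, 0.1237, 0.1118]
eef_rot: [2.521, -0.775, 1.18]
force: [0.1, -1.0, -1.3]
grip_width: 0.0362
gripper_force: 60.9
```

Call:
play_rows([
  [[-0.3,0,0.25,0,0,0,30],[-0.3,0,0.25,0,0,0,30],[-0.08,0,0.06,0,0,0,30],[0,0,0,0,0,0,30]],
])

```text
clock: 27.95
ee_pos: [0.4652, 0.1242, 0.0907]
eef_rot: [2.521, -0.776, 1.183]
force: [0.2, -0.2, -1.8]
grip_width: 0.0361
gripper_force: 60.9
```

Call:
play_rows([
  [[-0.06,0,0.05,0,0,0,30],[0,0,0,0,0,0,30]],
])

```text
clock: 28.15
ee_pos: [0.4649, 0.1242, 0.0883]
eef_rot: [2.522, -0.775, 1.183]
force: [0.4, 1.1, -2.2]
grip_width: 0.0365
gripper_force: 60.9
```

Call:
play_rows([
  [[-0.04,0,0.03,0,0,0,30],[0,0,0,0,0,0,30]],
])

```text
clock: 28.35
ee_pos: [0.4645, 0.124, 0.0865]
eef_rot: [2.522, -0.775, 1.181]
force: [0.5, 0.7, -1.3]
grip_width: 0.0368
gripper_force: 60.9
```

Call:
play_rows([
  [[-0.04,0,0.03,0,0,0,30],[0,0,0,0,0,0,30]],
])

```text
clock: 28.55
ee_pos: [0.4651, 0.1238, 0.0864]
eef_rot: [2.519, -0.776, 1.185]
force: [-2.2, -0.8, 5.1]
grip_width: 0.0364
gripper_force: 61.5
```

Call:
play_rows([
  [[-0.03,0,0.02,0,0,0,30],[0,0,0,0,0,0,30]],
])

```text
clock: 28.75
ee_pos: [0.4654, 0.1237, 0.0864]
eef_rot: [2.517, -0.777, 1.187]
force: [-4.7, 0.1, 9.8]
grip_width: 0.0366
gripper_force: 62.0
```

```bash
python3 - <<'E'
from h import *
import pickle
log();go([.4643,.1245,.0855],place2(-.6))
p,r=pose();w=viewer.camera("wrist");pickle.dump((w,p,r),open("w6.pkl","wb"));cv2.imwrite("pics/w6.png",cv2.resize(w["img"],(640,480)))
E
```

```text
pos [0.4654 0.1237 0.0864] shift [-0.06  0.   -0.02] turn first [-0.01 -0.06  0.01] then shift [-0.06  0.   -0.02]
```

View pics/w6.png

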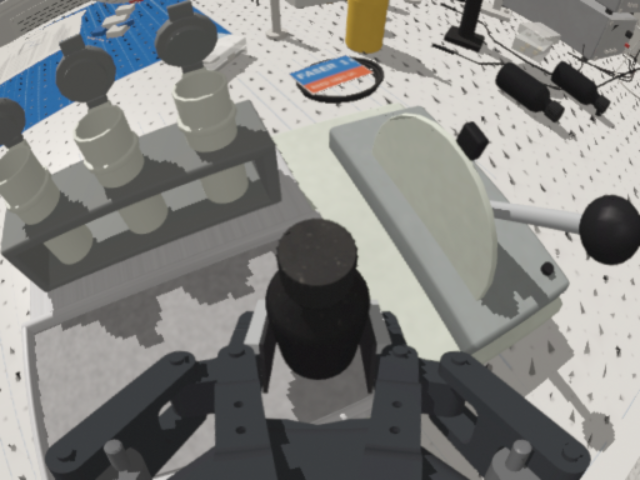

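Call:
play_rows([
  [[0,0,0,0,0,0,50],[0,0,0,0,0,0,50],[0,0,0,0,0,0,50],[0,0,0,0,0,0,50],[0,0,-0.5,0,0,0,50],[0,0,-0.8,0,0,0,50],[0,0,-1,0,0,0,50],[0,0,-1,0,0,0,50]],
])

```text
clock: 29.6
ee_pos: [0.4111, 0.1596, 0.1374]
eef_rot: [2.521, -0.775, 1.18]
force: [0.7, 1.0, 0.2]
grip_width: 0.0499
gripper_force: 0.0
```

Call:
play_rows([
  [[0,0,-1,0,0,0,65],[0,0,-1,0,0,0,65],[0.77,0,-0.64,0,0,0,65],[0.77,0,-0.64,0,0,0,65],[0.77,0,-0.64,0,0,0,65],[0.77,0,-0.64,0,0,0,65],[0,0,0,0,0,0,65]],
])

```text
clock: 30.3
ee_pos: [0.3816, 0.1827, 0.2727]
eef_rot: [2.523, -0.779, 1.187]
force: [0.8, -0.0, -0.6]
grip_width: 0.065
gripper_force: 0.0
```

```bash
python3 - <<'E'
from h import *
from ik import *
import pickle
log();print(env.read_state()["q"].round(3))
p0,r0=pose();P,rt=pick2([.612,-.2545],[.5225,-.2515]);go(P,rt)
w=(r0.inv()*rt).as_rotvec();print(p0,(w/np.deg2rad(8)).round(2))
A=np.array([.52,-.254,.2])
for n,a,b,k in [("rot",p0,p0,x) for x in np.linspace(0,1,6)]+[("mv",p0,A,x) for x in np.linspace(0,1,5)]:
    r=r0*R.from_rotvec(w*k) if n=="rot" else rt;pp=a+(b-a)*k;q,e=ik(pp,r.apply([0,0,1]));print(n,pp.round(3),q,e,q6(q,r)[1])
print("mv shift",(rt.inv().apply(A-p0)/.025).round(2))
c,p,r=pickle.load(open("w6.pkl","rb"));c=viewer.camera("wrist");p,r=pose();pickle.dump((c,p,r),open("w7.pkl","wb"))
print(wproj(c,p,r,[.59,-.254,.02]),wproj(c,p,r,[.58,-.366,.02]),wproj(c,p,r,[.465,.124,.14]))
E
```

```text
[ 0.779 -0.116 -0.633  0.819 -0.855 -1.871]
pos [0.3816 0.1827 0.2727] shift [ 2.78  9.98 19.04] turn first [-1.75 -3.92 19.18] then shift [ -0.11 -17.17  13.24]
[0.38164162 0.18268207 0.27265956] [-1.75 -3.92 19.18]
rot [0.382 0.183 0.273] [ 0.78 -0.12 -0.63  0.82 -0.85] 0.0 -1.88
rot [0.382 0.183 0.273] [ 0.72 -0.12 -0.57  0.9  -0.74] 0.0 -1.37
rot [0.382 0.183 0.273] [ 0.64 -0.17 -0.57  0.9  -0.6 ] 0.0 -0.92
rot [0.382 0.183 0.273] [ 0.56 -0.25 -0.61  0.83 -0.47] 0.0 -0.51
rot [0.382 0.183 0.273] [ 0.5  -0.35 -0.7   0.72 -0.36] 0.0 -0.07
rot [0.382 0.183 0.273] [ 0.47 -0.45 -0.81  0.58 -0.31] 0.0 0.4
mv [0.382 0.183 0.273] [ 0.47 -0.45 -0.81  0.58 -0.31] 0.0 0.4
mv [0.416 0.074 0.254] [-0.   -0.53 -0.9   0.5  -0.02] 0.0 0.03
mv [ 0.451 -0.036  0.236] [-0.42 -0.45 -0.91  0.45  0.24] 0.0 -0.3
mv [ 0.485 -0.145  0.218] [-0.68 -0.25 -0.84  0.4   0.4 ] 0.0 -0.53
mv [ 0.52  -0.254  0.2  ] [-0.83 -0.04 -0.7   0.38  0.48] 0.0 -0.66
mv shift [ -2.82 -17.27   6.16]
[368.2497178  108.60545326] [399.89850277  96.59805368] [255.22929117 212.53124803]
```

Call:
play_rows([
  [[0,0,0,-0.08,-0.18,0.87,65],[0,0,0,-0.08,-0.18,0.87,65],[0,0,0,-0.08,-0.18,0.87,65],[0,0,0,-0.08,-0.18,0.87,65],[0,0,0,-0.08,-0.18,0.87,65],[0,0,0,-0.08,-0.18,0.87,65],[0,0,0,-0.08,-0.18,0.87,65],[0,0,0,-0.08,-0.18,0.87,65]],
])

```text
clock: 31.15
ee_pos: [0.3798, 0.1811, 0.2675]
eef_rot: [-2.017, 2.013, -0.961]
force: [-0.5, -0.3, -0.3]
grip_width: 0.065
gripper_force: 0.0
```

Call:
play_rows([
  [[0,0,0,-0.08,-0.18,0.87,65],[0,0,0,-0.08,-0.18,0.87,65],[0,0,0,-0.08,-0.18,0.87,65],[0,0,0,-0.08,-0.18,0.87,65],[0,0,0,-0.08,-0.18,0.87,65],[0,0,0,-0.08,-0.18,0.87,65],[0,0,0,-0.08,-0.18,0.87,65],[0,0,0,-0.08,-0.18,0.87,65]],
])

```text
clock: 31.95
ee_pos: [0.3798, 0.1811, 0.2674]
eef_rot: [-0.847, 2.475, -0.425]
force: [0.3, -0.7, -0.4]
grip_width: 0.065
gripper_force: 0.0
```

Call:
play_rows([
  [[0,0,0,-0.08,-0.18,0.87,65],[0,0,0,-0.08,-0.18,0.87,65],[0,0,0,-0.08,-0.18,0.87,65],[0,0,0,-0.08,-0.18,0.87,65],[0,0,0,-0.08,-0.18,0.87,65],[0,0,0,-0.08,-0.18,0.87,65],[0,0,0,0,0,0,65]],
])

```text
clock: 32.65
ee_pos: [0.379, 0.1807, 0.2668]
eef_rot: [0.032, 2.452, -0.017]
force: [0.8, 0.2, -0.6]
grip_width: 0.065
gripper_force: 0.0
```

Call:
play_rows([
  [[-0.16,-0.96,0.34,0,0,0,65],[-0.16,-0.96,0.34,0,0,0,65],[-0.16,-0.96,0.34,0,0,0,65],[-0.16,-0.96,0.34,0,0,0,65],[-0.16,-0.96,0.34,0,0,0,65],[-0.16,-0.96,0.34,0,0,0,65],[-0.16,-0.96,0.34,0,0,0,65],[-0.16,-0.96,0.34,0,0,0,65]],
])

```text
clock: 33.45
ee_pos: [0.4429, -0.0136, 0.237]
eef_rot: [0.029, 2.451, -0.017]
force: [0.7, 0.6, 0.9]
grip_width: 0.0653
gripper_force: 0.0
```

Call:
play_rows([
  [[-0.16,-0.96,0.34,0,0,0,65],[-0.16,-0.96,0.34,0,0,0,65],[-0.16,-0.96,0.34,0,0,0,65],[-0.16,-0.96,0.34,0,0,0,65],[-0.16,-0.96,0.34,0,0,0,65],[-0.16,-0.96,0.34,0,0,0,65],[-0.16,-0.96,0.34,0,0,0,65],[-0.16,-0.96,0.34,0,0,0,65]],
])

```text
clock: 34.25
ee_pos: [0.5058, -0.2074, 0.2051]
eef_rot: [0.029, 2.451, -0.016]
force: [-0.0, 0.1, 0.2]
grip_width: 0.0647
gripper_force: 0.0
```

Call:
play_rows([
  [[-0.13,-0.96,0.34,0,0,0,65],[-0.13,-0.96,0.34,0,0,0,65],[0,0,0,0,0,0,65],[0,0,0,0,0,0,65]],
])

```text
clock: 34.65
ee_pos: [0.5199, -0.2548, 0.1962]
eef_rot: [0.032, 2.452, -0.014]
force: [-0.7, 1.1, 0.3]
grip_width: 0.065
gripper_force: 0.0
```

```bash
python3 - <<'E'
from h import *
import pickle
log();print(env.read_state()["q"].round(3))
t=viewer.camera("top");s=viewer.camera("scene");pickle.dump((t,s),open("ts8.pkl","wb"))
p,r=pose();c=viewer.camera("wrist");pickle.dump((c,p,r),open("w8.pkl","wb"))
for X in([.57,-.254,.02],[.56,-.366,.02]):
    u,v=wproj(c,p,r,X);print(u,v);
    try: bottle(c,p,r,u,v,h=90,th=55)
    except Exception as e: print(e)
P,rt=pick2([.612,-.2545],[.5225,-.2515]);go(P,rt)
i=cv2.resize(c["img"],(512,384));cv2.imwrite("pics/w8.png",np.hstack([i,cv2.resize(t["img"][150:270,140:400],(288,384))]))
E
```

```text
[-0.831 -0.029 -0.697  0.382  0.475 -0.676]
255.02100426946882 107.36329516312918
2517 ends [ 0.5189 -0.2524] [ 0.6312 -0.2546] len 0.1123 width 0.0364 mid -0.0003
 z90 0.0383
145.42996662118168 106.00553242787522
2929 ends [ 0.4914 -0.3704] [ 0.6177 -0.3667] len 0.1263 width 0.1356 mid -0.0328
 z90 0.0381
pos [ 0.5199 -0.2537  0.1971] shift [2.58 0.09 7.01] turn first [ 0.02 -0.05  0.05] then shift [2.63 0.09 6.99]
```

View pics/w8.png

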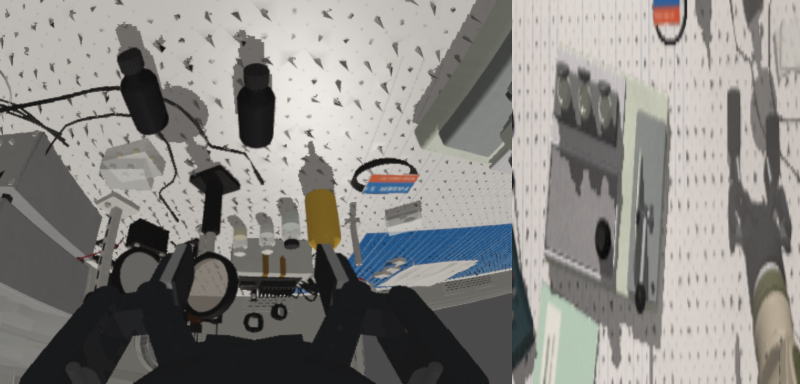

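Call:
play_rows([
  [[0.88,0.03,0,0,-0.05,0.05,65],[0.87,0.03,0,0,0,0,65],[0.87,0.03,0,0,0,0,65],[0,0,1,0,0,0,65],[0,0,1,0,0,0,65],[0,0,1,0,0,0,65],[0,0,1,0,0,0,65],[0,0,1,0,0,0,65]],
])

```text
clock: 35.6
ee_pos: [0.5512, -0.2526, 0.0598]
eef_rot: [0.038, 2.442, -0.013]
force: [0.3, 0.0, 0.2]
grip_width: 0.0653
gripper_force: 0.0
```

Call:
play_rows([
  [[0,0,0.8,0,0,0,65],[0,0,0.6,0,0,0,65],[0,0,0.35,0,0,0,65],[0,0,0.15,0,0,0,65],[0,0,0,0,0,0,65],[0,0,0,0,0,0,65]],
])

```text
clock: 36.2
ee_pos: [0.581, -0.2545, 0.0242]
eef_rot: [0.04, 2.442, -0.013]
force: [0.3, -0.3, 0.3]
grip_width: 0.0651
gripper_force: 0.0
```

```bash
python3 - <<'E'
from h import *
log();print(env.read_state()["q"].round(3))
P,rt=pick2([.611,-.2545],[.5215,-.2515]);go(P,rt)
E
```

```text
[-0.734  0.346 -0.832 -0.178  0.429 -0.574]
pos [ 0.581  -0.2545  0.0242] shift [0.08 0.04 0.1 ] turn first [0.01 0.01 0.  ] then shift [0.08 0.04 0.1 ]
```

Call:
play_rows([
  [[0.06,0.04,0.07,0,0,0,65],[0,0,0,0,0,0,30],[0,0,0,0,0,0,30],[0,0,0,0,0,0,30],[0,0,0,0,0,0,30],[0,0,0,0,0,0,30],[0,0,0,0,0,0,30],[0,0,0,0,0,0,30]],
])

```text
clock: 37.0
ee_pos: [0.5811, -0.2537, 0.0218]
eef_rot: [0.041, 2.442, -0.013]
force: [-4.4, -0.2, 6.0]
grip_width: 0.0366
gripper_force: 60.9
```

Call:
play_rows([
  [[-0.32,0,-0.38,0,0,0,30],[-0.64,0,-0.77,0,0,0,30],[-0.64,0,-0.77,0,0,0,30],[-0.64,0,-0.77,0,0,0,30],[-0.64,0,-0.77,0,0,0,30],[-0.64,0,-0.77,0,0,0,30],[-0.64,0,-0.77,0,0,0,30],[-0.64,0,-0.77,0,0,0,30]],
])

```text
clock: 37.8
ee_pos: [0.5793, -0.2531, 0.2088]
eef_rot: [0.041, 2.445, -0.012]
force: [0.9, 0.7, -2.4]
grip_width: 0.037
gripper_force: 60.4
```

Call:
play_rows([
  [[-0.64,0,-0.77,0,0,0,30],[-0.64,0,-0.77,0,0,0,30],[0,0,0,0,0,0,30],[0,0,0,0,0,0,30]],
])

```text
clock: 38.2
ee_pos: [0.5795, -0.2535, 0.2581]
eef_rot: [0.041, 2.444, -0.013]
force: [-0.2, -0.3, -3.2]
grip_width: 0.0367
gripper_force: 60.5
```

```bash
cat > sweep.py <<'E'
from h import *
from ik import *
import sys
log();print(env.read_state()["q"].round(3))
def sweep(T,rt):
    T=np.array(T);p0,r0=pose();go(T,r0);w=(r0.inv()*rt).as_rotvec();print("turn",(w/np.deg2rad(8)).round(2))
    for n,k in [("mv",x) for x in np.linspace(0,1,5)]+[("rot",x) for x in np.linspace(0,1,6)]:
        r=r0*R.from_rotvec(w*k) if n=="rot" else r0;pp=p0+(T-p0)*k if n=="mv" else T;q,e=ik(pp,r.apply([0,0,1]));print(n,pp.round(3),q,e,q6(q,r)[1])
E
python3 - <<'E'
from sweep import *
sweep([.4955,.186,.26],place2(-.6))
E
```

```text
[-0.734 -0.002 -0.518  0.486  0.428 -0.574]
pos [ 0.5795 -0.2535  0.2581] shift [ 2.99 17.46 -2.57] turn first [0. 0. 0.] then shift [ 2.99 17.46 -2.57]
turn [  1.69   3.98 -19.17]
mv [ 0.579 -0.254  0.258] [-0.73 -0.   -0.52  0.49  0.43] 0.0 -0.57
mv [ 0.558 -0.144  0.259] [-0.56 -0.15 -0.66  0.43  0.33] 0.0 -0.42
mv [ 0.537 -0.034  0.259] [-0.31 -0.26 -0.75  0.4   0.18] 0.0 -0.21
mv [0.516 0.076 0.26 ] [ 0.01 -0.29 -0.77  0.39 -0.02] 0.0 0.03
mv [0.496 0.186 0.26 ] [ 0.33 -0.23 -0.72  0.41 -0.23] 0.0 0.28
rot [0.496 0.186 0.26 ] [ 0.33 -0.23 -0.72  0.41 -0.23] 0.0 0.28
rot [0.496 0.186 0.26 ] [ 0.36 -0.15 -0.6   0.58 -0.29] 0.0 -0.2
rot [0.496 0.186 0.26 ] [ 0.42 -0.07 -0.51  0.7  -0.41] 0.0 -0.64
rot [0.496 0.186 0.26 ] [ 0.49 -0.01 -0.46  0.75 -0.55] 0.0 -1.1
rot [0.496 0.186 0.26 ] [ 0.56  0.02 -0.48  0.72 -0.69] 0.0 -1.57
rot [0.496 0.186 0.26 ] [ 0.6   0.01 -0.57  0.59 -0.8 ] 0.0 -2.11
```

Call:
play_rows([
  [[0.17,0.97,-0.14,0,0,0,30],[0.17,0.97,-0.14,0,0,0,30],[0.17,0.97,-0.14,0,0,0,30],[0.17,0.97,-0.14,0,0,0,30],[0.17,0.97,-0.14,0,0,0,30],[0.17,0.97,-0.14,0,0,0,30],[0.17,0.97,-0.14,0,0,0,30],[0.17,0.97,-0.14,0,0,0,30]],
])

```text
clock: 39.0
ee_pos: [0.5403, -0.057, 0.2553]
eef_rot: [0.042, 2.448, -0.011]
force: [-0.3, 0.4, -1.9]
grip_width: 0.0366
gripper_force: 60.6
```

Call:
play_rows([
  [[0.17,0.97,-0.14,0,0,0,30],[0.17,0.97,-0.14,0,0,0,30],[0.17,0.97,-0.14,0,0,0,30],[0.17,0.97,-0.14,0,0,0,30],[0.16,0.97,-0.15,0,0,0,30],[0.16,0.97,-0.15,0,0,0,30],[0.16,0.97,-0.15,0,0,0,30],[0.16,0.97,-0.15,0,0,0,30]],
])

```text
clock: 39.8
ee_pos: [0.5026, 0.1377, 0.2566]
eef_rot: [0.04, 2.448, -0.014]
force: [0.1, -0.2, -1.7]
grip_width: 0.0365
gripper_force: 60.6
```

Call:
play_rows([
  [[0.16,0.97,-0.15,0,0,0,30],[0.16,0.97,-0.15,0,0,0,30],[0,0,0,0,0,0,30],[0,0,0,0,0,0,30]],
])

```text
clock: 40.2
ee_pos: [0.4939, 0.1859, 0.2579]
eef_rot: [0.038, 2.447, -0.014]
force: [-0.5, -0.7, -1.9]
grip_width: 0.0365
gripper_force: 60.9
```

Call:
play_rows([
  [[0,0,0,0.08,0.18,-0.87,30],[0,0,0,0.08,0.18,-0.87,30],[0,0,0,0.08,0.18,-0.87,30],[0,0,0,0.08,0.18,-0.87,30],[0,0,0,0.08,0.18,-0.87,30],[0,0,0,0.08,0.18,-0.87,30],[0,0,0,0.08,0.18,-0.87,30],[0,0,0,0.08,0.18,-0.87,30]],
])

```text
clock: 41.0
ee_pos: [0.4952, 0.1842, 0.2595]
eef_rot: [-1.144, 2.411, -0.568]
force: [-0.1, -0.1, -1.7]
grip_width: 0.0364
gripper_force: 60.8
```

Call:
play_rows([
  [[0,0,0,0.08,0.18,-0.87,30],[0,0,0,0.08,0.18,-0.87,30],[0,0,0,0.08,0.18,-0.87,30],[0,0,0,0.08,0.18,-0.87,30],[0,0,0,0.08,0.18,-0.87,30],[0,0,0,0.08,0.18,-0.87,30],[0,0,0,0.08,0.18,-0.87,30],[0,0,0,0.08,0.18,-0.87,30]],
])

```text
clock: 41.8
ee_pos: [0.4954, 0.1844, 0.2595]
eef_rot: [-2.281, 1.798, -1.089]
force: [-0.6, 0.3, -1.7]
grip_width: 0.0366
gripper_force: 60.8
```

Call:
play_rows([
  [[0,0,0,0.08,0.18,-0.87,30],[0,0,0,0.07,0.18,-0.87,30],[0,0,0,0.07,0.18,-0.87,30],[0,0,0,0.07,0.18,-0.87,30],[0,0,0,0.07,0.18,-0.88,30],[0,0,0,0.07,0.18,-0.88,30],[0,0,0,0,0,0,30],[0,0,0,0,0,0,30]],
])

```text
clock: 42.6
ee_pos: [0.4951, 0.1848, 0.2599]
eef_rot: [2.515, -0.789, 1.179]
force: [1.1, 0.0, -1.3]
grip_width: 0.0372
gripper_force: 60.9
```

```bash
python3 - <<'E'
from h import *
log();go([.4955,.186,.092],place2(-.6));print(env.read_state()["q"].round(3))
E
```

```text
pos [0.4951 0.1848 0.2599] shift [-5.17 -0.04  4.28] turn first [ 0.04 -0.03 -0.04] then shift [-5.15 -0.05  4.3 ]
[ 0.602  0.012 -0.567  0.59  -0.802 -2.104]
```

Call:
play_rows([
  [[-0.74,-0.01,0.61,0.04,-0.03,-0.04,30],[-0.74,-0.01,0.61,0,0,0,30],[-0.74,-0.01,0.61,0,0,0,30],[-0.74,-0.01,0.61,0,0,0,30],[-0.73,-0.01,0.62,0,0,0,30],[-0.73,0,0.62,0,0,0,30],[-0.73,0,0.62,0,0,0,30],[0,0,0,0,0,0,30]],
])

```text
clock: 43.4
ee_pos: [0.4942, 0.1851, 0.0896]
eef_rot: [2.523, -0.776, 1.17]
force: [-0.3, -0.1, -2.2]
grip_width: 0.0366
gripper_force: 60.9
```

Call:
play_rows([
  [[-0.08,0,0.06,0,0,0,30],[-0.04,0,0.04,0,0,0,30],[0,0,0,0,0,0,30]],
])

```text
clock: 43.7
ee_pos: [0.4966, 0.1872, 0.0903]
eef_rot: [2.524, -0.778, 1.18]
force: [-0.2, -0.1, -2.1]
grip_width: 0.0367
gripper_force: 60.9
```

Call:
play_rows([
  [[-0.04,0,0.03,0,0,0,30],[0,0,0,0,0,0,30]],
])

```text
clock: 43.9
ee_pos: [0.496, 0.187, 0.0885]
eef_rot: [2.524, -0.777, 1.179]
force: [-0.4, -0.0, -1.9]
grip_width: 0.0366
gripper_force: 60.9
```

Call:
play_rows([
  [[-0.03,0,0.025,0,0,0,30],[0,0,0,0,0,0,30]],
])

```text
clock: 44.1
ee_pos: [0.4958, 0.1869, 0.087]
eef_rot: [2.524, -0.776, 1.178]
force: [0.4, 1.6, -1.3]
grip_width: 0.0365
gripper_force: 61.0
```

Call:
play_rows([
  [[-0.04,0,0.03,0,0,0,30],[0,0,0,0,0,0,30]],
])

```text
clock: 44.3
ee_pos: [0.4963, 0.1868, 0.087]
eef_rot: [2.521, -0.777, 1.182]
force: [-2.3, -0.9, 5.9]
grip_width: 0.0367
gripper_force: 61.6
```

Call:
play_rows([
  [[-0.03,0,0.025,0,0,0,30],[0,0,0,0,0,0,30]],
])

```text
clock: 44.5
ee_pos: [0.4967, 0.1867, 0.0869]
eef_rot: [2.52, -0.778, 1.184]
force: [-4.9, -0.8, 10.1]
grip_width: 0.0359
gripper_force: 62.1
```

Call:
play_rows([
  [[-0.02,0,0.02,0,0,0,30],[0,0,0,0,0,0,30]],
])

```text
clock: 44.7
ee_pos: [0.4971, 0.1867, 0.0869]
eef_rot: [2.519, -0.778, 1.186]
force: [-6.5, -1.1, 13.7]
grip_width: 0.0365
gripper_force: 62.5
```

Call:
play_rows([
  [[0,0,0,0,0,0,50],[0,0,0,0,0,0,50],[0,0,0,0,0,0,50],[0,0,0,0,0,0,50],[0,0,-0.5,0,0,0,50],[0,0,-0.8,0,0,0,50],[0,0,-1,0,0,0,50],[0,0,-1,0,0,0,50]],
])

```text
clock: 45.5
ee_pos: [0.4427, 0.2223, 0.1371]
eef_rot: [2.523, -0.776, 1.177]
force: [-0.0, 0.4, -1.2]
grip_width: 0.0502
gripper_force: 0.0
```

Call:
play_rows([
  [[0,0,-1,0,0,0,65],[0,0,-1,0,0,0,65],[0.77,0,-0.64,0,0,0,65],[0.77,0,-0.64,0,0,0,65],[0.77,0,-0.64,0,0,0,65],[0.77,0,-0.64,0,0,0,65],[0,0,0,0,0,0,65]],
])

```text
clock: 46.2
ee_pos: [0.4134, 0.2451, 0.2726]
eef_rot: [2.525, -0.78, 1.184]
force: [0.6, -0.2, -0.3]
grip_width: 0.065
gripper_force: 0.0
```

```bash
python3 - <<'E'
from sweep import *
import pickle
t=viewer.camera("top");s=viewer.camera("scene");pickle.dump((t,s),open("ts9.pkl","wb"))
P=cloud(t);g=t["img"].max(-1)
for X in([.58,-.366,.03],): print(proj(t,X),proj(s,X))
U,V=np.meshgrid(np.arange(512),np.arange(384));u,v=proj(t,[.57,-.366,.02])
for th in(80,88):
    n,l,st,ce=cv2.connectedComponentsWithStats(((g<th)&(abs(U-u)<40)&(abs(V-v)<40)).astype(np.uint8))
    for i in range(1,n):
        if st[i,4]>60:
            ys,xs=np.nonzero(l==i);q=np.array([pt(t,a,b,.019)[:2] for a,b in zip(xs,ys)],np.float32);r=cv2.minAreaRect(q);print(th,st[i,4],np.round(r[0],4),np.round(r[1],4),r[2],q.min(0),q.max(0),np.percentile(P[l==i][:,2],[50,90]).round(3))
p0,r0=pose();P,rt=pick2([.607,-.366],[.517,-.364]);w=(r0.inv()*rt).as_rotvec();print(p0,(w/np.deg2rad(8)).round(2),"mv",(rt.inv().apply(np.array([.52,-.366,.2])-p0)/.025).round(2))
# standing bottles: high dark blobs over bay
m=(P_:=cloud(t))[...,2]>.11
m&=(P_[...,2]<.17)&(P_[...,0]<.56)&(P_[...,0]>.42)&(P_[...,1]>.08)
n,l,st,ce=cv2.connectedComponentsWithStats(m.astype(np.uint8))
for i in range(1,n):
    if st[i,4]>6:q=P_[l==i];print("stand",st[i,4],np.median(q,0).round(3))
E
```

```text
[ 0.83   0.038 -0.482  0.877 -0.862 -1.793]
[375.99677696 186.72676855] [318.82297538 157.35282836]
88 198 [ 0.5532 -0.3632] [0.0356 0.0685] 86.76903533935547 [ 0.51879054 -0.38252726] [ 0.5869275 -0.346038 ] [0.036 0.04 ]
[0.41221626 0.24402935 0.26918497] [-1.68 -4.02 19.12] mv [ -1.94 -24.3    5.24]
stand 825 [0.488 0.411 0.133]
stand 2375 [0.469 0.613 0.159]
stand 130 [0.497 0.183 0.122]
stand 131 [0.452 0.116 0.121]
```

```bash
python3 - <<'E'
from h import *
import pickle
t,s=pickle.load(open("ts9.pkl","rb"));t8,s8=pickle.load(open("ts8.pkl","rb"))
for nm,c in(("t8",t8),("t9",t),("s9",s),("s8",s8)):
    P=cloud(c);m=(P[...,2]>.132)&(P[...,2]<.155)&(P[...,0]<.55)&(P[...,0]>.42)&(P[...,1]>.07)&(P[...,1]<.3)&(c["img"].max(-1)<110)
    n,l,st,ce=cv2.connectedComponentsWithStats(m.astype(np.uint8))
    for i in range(1,n):
        if st[i,4]>8:q=P[l==i];print(nm,st[i,4],np.mean(q,0).round(4),q.min(0).round(3),q.max(0).round(3))
# column under: dark pixels body extents at ray plane z=.144
    for X in([.465,.124,.144],[.497,.187,.144]): print("  exp px",proj(c,X).round(1))
g=t["img"].max(-1);u,v=map(int,proj(t,[.465,.124,.1]));print(g[v-14:v+16:2,u-12:u+14:2])
E
```

```text
t8 52 [0.4678 0.1226 0.1448] [0.458 0.112 0.132] [0.478 0.133 0.148]
  exp px [219.1 224.5]
  exp px [197.  213.6]
t9 55 [0.4977 0.1857 0.1437] [0.487 0.176 0.133] [0.507 0.196 0.148]
t9 52 [0.4517 0.1174 0.1444] [0.441 0.107 0.132] [0.461 0.127 0.149]
  exp px [219.1 224.5]
  exp px [197.  213.6]
s9 22 [0.4902 0.1879 0.1387] [0.487 0.179 0.132] [0.496 0.197 0.146]
  exp px [263.4 224.7]
  exp px [238.8 232.9]
s8 73 [0.4657 0.1244 0.1428] [0.456 0.112 0.132] [0.479 0.133 0.149]
  exp px [263.4 224.7]
  exp px [238.8 232.9]
[[142 142 140 133  98  78 126 140 140 142  73  77  75]
 [124 144 143 145 140 141 139 144 142 144 142 129  99]
 [ 46 148 138 142 144 140 146 143 144 142 143 141  98]
 [ 48 148 144 145 146 144 144 143 141 141 144 147 144]
 [ 66 134 144 147 144 144 144 145 148 142 140 147 152]
 [ 78  93 142 143 144 146 145 144 143 148 147 143 137]
 [ 79  77 145 146 146 142 142 141 140 144 139 143 118]
 [ 78  77 145 144 142 139  67  37  33  60 112 142 150]
 [ 78  76 129 145 143  58  34  40  32  27  16 123 182]
 [ 75  77  95 146 121  33  44  42  48  15  18  41 179]
 [ 75  75  74 145 101  38  39  42  44  13  17  15 163]
 [ 74  74 115 143 134  25  43  41  32  17   9  40 112]
 [ 98  97 138 110 123  99  16  21  12  14  33  77  93]
 [100  98 135 150 182 200 122  69  79  79  81  89  98]
 [110 103 104  90  98 100  99 100  95  99 106 104 102]]
```

Call:
play_rows([
  [[0,0,0,-0.08,-0.18,0.87,65],[0,0,0,-0.08,-0.18,0.87,65],[0,0,0,-0.08,-0.18,0.87,65],[0,0,0,-0.08,-0.18,0.87,65],[0,0,0,-0.08,-0.18,0.87,65],[0,0,0,-0.08,-0.18,0.87,65],[0,0,0,-0.08,-0.18,0.87,65],[0,0,0,-0.08,-0.18,0.87,65]],
])

```text
clock: 47.1
ee_pos: [0.4116, 0.2434, 0.2671]
eef_rot: [-2.018, 2.015, -0.957]
force: [0.5, -0.3, 0.5]
grip_width: 0.0653
gripper_force: 0.0
```

Call:
play_rows([
  [[0,0,0,-0.08,-0.18,0.87,65],[0,0,0,-0.08,-0.18,0.87,65],[0,0,0,-0.08,-0.18,0.87,65],[0,0,0,-0.08,-0.18,0.87,65],[0,0,0,-0.08,-0.18,0.87,65],[0,0,0,-0.08,-0.18,0.87,65],[0,0,0,-0.08,-0.18,0.87,65],[0,0,0,-0.08,-0.18,0.87,65]],
])

```text
clock: 47.9
ee_pos: [0.4115, 0.2433, 0.2671]
eef_rot: [-0.847, 2.478, -0.422]
force: [-0.6, -0.4, -0.4]
grip_width: 0.0647
gripper_force: 0.0
```

Call:
play_rows([
  [[0,0,0,-0.08,-0.18,0.87,65],[0,0,0,-0.08,-0.18,0.87,65],[0,0,0,-0.08,-0.18,0.87,65],[0,0,0,-0.08,-0.18,0.87,65],[0,0,0,-0.08,-0.18,0.87,65],[0,0,0,-0.08,-0.18,0.87,65],[0,0,0,0,0,0,65]],
])

```text
clock: 48.6
ee_pos: [0.4107, 0.2429, 0.2665]
eef_rot: [0.033, 2.455, -0.016]
force: [-0.1, -0.0, -0.5]
grip_width: 0.065
gripper_force: 0.0
```

Call:
play_rows([
  [[-0.05,-0.97,0.19,0,0,0,65],[-0.05,-0.97,0.19,0,0,0,65],[-0.05,-0.97,0.19,0,0,0,65],[-0.05,-0.97,0.19,0,0,0,65],[-0.05,-0.97,0.19,0,0,0,65],[-0.05,-0.97,0.19,0,0,0,65],[-0.05,-0.97,0.19,0,0,0,65],[-0.05,-0.97,0.19,0,0,0,65]],
])

```text
clock: 49.4
ee_pos: [0.4382, 0.0481, 0.2455]
eef_rot: [0.03, 2.454, -0.015]
force: [0.4, 0.0, 1.0]
grip_width: 0.0652
gripper_force: 0.0
```

Call:
play_rows([
  [[-0.05,-0.97,0.19,0,0,0,65],[-0.05,-0.97,0.19,0,0,0,65],[-0.05,-0.97,0.19,0,0,0,65],[-0.05,-0.97,0.19,0,0,0,65],[-0.05,-0.97,0.19,0,0,0,65],[-0.05,-0.97,0.19,0,0,0,65],[-0.05,-0.97,0.19,0,0,0,65],[-0.05,-0.97,0.19,0,0,0,65]],
])

```text
clock: 50.2
ee_pos: [0.4648, -0.1469, 0.2227]
eef_rot: [0.031, 2.454, -0.014]
force: [1.0, 0.2, -0.0]
grip_width: 0.0651
gripper_force: 0.0
```

Call:
play_rows([
  [[-0.05,-0.97,0.19,0,0,0,65],[-0.05,-0.97,0.19,0,0,0,65],[-0.05,-0.97,0.19,0,0,0,65],[-0.05,-0.97,0.19,0,0,0,65],[-0.05,-0.97,0.19,0,0,0,65],[-0.05,-0.97,0.19,0,0,0,65],[-0.05,-0.97,0.19,0,0,0,65],[-0.05,-0.97,0.19,0,0,0,65]],
])

```text
clock: 51.0
ee_pos: [0.4914, -0.3415, 0.1996]
eef_rot: [0.031, 2.454, -0.013]
force: [-0.1, -0.2, -0.2]
grip_width: 0.0652
gripper_force: 0.0
```

```bash
python3 - <<'E'
from h import *
import pickle
log();print(env.read_state()["q"].round(3))
t=viewer.camera("top");s=viewer.camera("scene");p,r=pose();c=viewer.camera("wrist");pickle.dump((c,p,r,t,s),open("w10.pkl","wb"))
# 3D points of dark pixels, z .012-.045 in region around B, from each camera
U,V=np.meshgrid(np.arange(512),np.arange(384))
H=c["hand_eye"];K=c["K"]
def ext(q):
    if len(q)<20: print(len(q));return
    a=q[:,:2].astype(np.float32);w=cv2.fitLine(a,cv2.DIST_L2,0,.01,.01).ravel();e=(a-w[2:])@w[:2];nn=(a-w[2:])@np.array([-w[1],w[0]])
    print(len(q),"ends",(w[2:]+e.min()*w[:2]).round(4),(w[2:]+e.max()*w[:2]).round(4),"nn",nn.min().round(4),nn.max().round(4),"z",q[:,2].max().round(4))
for n in("top","scene","wrist"):
    if n=="wrist":
        P=np.array([[wcloud(c,p,r,u,v) if c["range_z"][v,u]>0 else [9,9,9] for u in range(512)] for v in range(250)])
    else: P=cloud(t if n=="top" else s)
    m=(P[...,2]>.012)&(P[...,2]<.05)&(P[...,0]>.45)&(P[...,0]<.66)&(P[...,1]<-.30)&(P[...,1]>-.45)
    nn,l,st,ce=cv2.connectedComponentsWithStats(m.astype(np.uint8))
    for i in range(1,nn):
        if st[i,4]>40: print(n,end=" ");ext(P[l==i])
E
```

```text
[-1.006  0.056 -0.585  0.5    0.555 -0.857]
top 264 ends [ 0.642  -0.4457] [ 0.6422 -0.377 ] nn -0.0179 0.0192 z 0.0498
top 277 ends [ 0.4968 -0.3612] [ 0.5852 -0.3587] nn -0.0213 0.0156 z 0.0437
scene 190 ends [ 0.6349 -0.4502] [ 0.6441 -0.3746] nn -0.0216 0.0215 z 0.0499
scene 266 ends [ 0.489  -0.3853] [ 0.5831 -0.3442] nn -0.0628 0.0255 z 0.0498
wrist 2595 ends [ 0.4954 -0.3649] [ 0.5861 -0.3636] nn -0.0206 0.0174 z 0.04
wrist 192 ends [ 0.5106 -0.44  ] [ 0.5379 -0.4108] nn -0.0028 0.0023 z 0.0499
wrist 1808 ends [ 0.635  -0.4499] [ 0.6366 -0.3793] nn -0.0243 0.0133 z 0.0482
```

```bash
python3 - <<'E'
from h import *
import pickle
c,p,r,t,s=pickle.load(open("w10.pkl","rb"))
P=np.array([[wcloud(c,p,r,u,v) if c["range_z"][v,u]>0 else [9,9,9] for u in range(512)] for v in range(250)])
m=(P[...,2]>.015)&(P[...,2]<.2)&(P[...,0]>.42)&(P[...,0]<.62)&(P[...,1]<-.388)&(P[...,1]>-.5)
q=P[m]
for x in np.arange(.42,.62,.02):
    k=q[(q[:,0]>=x)&(q[:,0]<x+.02)]
    if len(k): print(x.round(2),len(k),"y",k[:,1].min().round(3),k[:,1].max().round(3),"z",k[:,2].min().round(3),k[:,2].max().round(3), "z at ymax",k[k[:,1].argmax(),2].round(3))
P_,rt=pick2([.586,-.3648],[.496,-.3645]);go(P_,rt)
for X in([.538,-.411,.05],[.51,-.44,.05]): print("tool frame",(rt.inv().apply(np.array(X)-P_)*1e3).round(0))
E
```

```text
0.46 68 y -0.461 -0.455 z 0.09 0.101 z at ymax 0.091
0.48 160 y -0.458 -0.445 z 0.063 0.096 z at ymax 0.063
0.5 153 y -0.447 -0.43 z 0.034 0.07 z at ymax 0.038
0.52 106 y -0.432 -0.415 z 0.016 0.04 z at ymax 0.017
pos [ 0.4914 -0.3419  0.1997] shift [ 2.52 -0.84  7.18] turn first [-0.11 -0.07 -0.13] then shift [ 2.61 -0.9   7.14]
tool frame [ -5. -46. -34.]
tool frame [ 16. -75. -52.]
```

Call:
play_rows([
  [[0.87,-0.3,0,-0.11,-0.07,-0.13,50],[0.87,-0.3,0,0,0,0,50],[0.87,-0.3,0,0,0,0,50],[0,0,1,0,0,0,50],[0,0,1,0,0,0,50],[0,0,1,0,0,0,50],[0,0,1,0,0,0,50],[0,0,0,0,0,0,50]],
])

```text
clock: 51.95
ee_pos: [0.5056, -0.3599, 0.0796]
eef_rot: [0.002, 2.445, 0.003]
force: [0.2, 0.8, 0.1]
grip_width: 0.0504
gripper_force: 0.0
```

```bash
python3 - <<'E'
from h import *
log();P_,rt=pick2([.586,-.3648],[.496,-.3645]);go(P_,rt)
E
```

```text
pos [ 0.5056 -0.3599  0.0796] shift [-0.05 -0.19  3.09] turn first [ 0.03 -0.01  0.  ] then shift [-0.04 -0.18  3.09]
```

Call:
play_rows([
  [[-0.04,-0.18,0,0.03,0,0,50],[0,0,0.8,0,0,0,50],[0,0,0.8,0,0,0,50],[0,0,0.7,0,0,0,50],[0,0,0.5,0,0,0,50],[0,0,0.24,0,0,0,50],[0,0,0,0,0,0,50]],
])

```text
clock: 52.65
ee_pos: [0.5553, -0.368, 0.0251]
eef_rot: [0.006, 2.443, -0.008]
force: [0.4, 0.3, -0.7]
grip_width: 0.0497
gripper_force: 0.0
```

Call:
play_rows([
  [[0,0,0,0,0,0,30],[0,0,0,0,0,0,30],[0,0,0,0,0,0,30],[0,0,0,0,0,0,30],[0,0,0,0,0,0,30],[0,0,0,0,0,0,30]],
])

```text
clock: 53.25
ee_pos: [0.5553, -0.3684, 0.026]
eef_rot: [0.006, 2.442, -0.009]
force: [-4.7, 2.2, 6.0]
grip_width: 0.0367
gripper_force: 60.9
```

Call:
play_rows([
  [[-0.32,0,-0.38,0,0,0,30],[-0.64,0,-0.77,0,0,0,30],[-0.64,0,-0.77,0,0,0,30],[-0.64,0,-0.77,0,0,0,30],[-0.64,0,-0.77,0,0,0,30],[-0.64,0,-0.77,0,0,0,30],[-0.64,0,-0.77,0,0,0,30],[-0.64,0,-0.77,0,0,0,30]],
])

```text
clock: 54.05
ee_pos: [0.5536, -0.3667, 0.213]
eef_rot: [0.007, 2.444, -0.008]
force: [1.2, -0.6, -2.1]
grip_width: 0.0361
gripper_force: 60.3
```

Call:
play_rows([
  [[-0.64,0,-0.77,0,0,0,30],[-0.64,0,-0.77,0,0,0,30],[0,0,0,0,0,0,30],[0,0,0,0,0,0,30]],
])

```text
clock: 54.45
ee_pos: [0.5536, -0.3669, 0.2622]
eef_rot: [0.007, 2.443, -0.009]
force: [-0.0, 0.2, -1.9]
grip_width: 0.036
gripper_force: 60.4
```

```bash
python3 - <<'E'
from sweep import *
sweep([.5267,.2475,.265],place2(-.6))
E
```

```text
[-0.936  0.114 -0.364  0.624  0.539 -0.799]
pos [ 0.5536 -0.3669  0.2622] shift [ 0.82 24.57 -0.97] turn first [0. 0. 0.] then shift [ 0.82 24.57 -0.97]
turn [  1.65   4.09 -18.99]
mv [ 0.554 -0.367  0.262] [-0.94  0.11 -0.36  0.62  0.54] 0.0 -0.8
mv [ 0.547 -0.213  0.263] [-0.72 -0.1  -0.6   0.51  0.43] 0.0 -0.59
mv [ 0.54  -0.06   0.264] [-0.39 -0.24 -0.73  0.43  0.24] 0.0 -0.3
mv [0.533 0.094 0.264] [ 0.05 -0.25 -0.73  0.39 -0.04] 0.0 0.04
mv [0.527 0.248 0.265] [ 0.44 -0.11 -0.61  0.42 -0.29] 0.0 0.35
rot [0.527 0.248 0.265] [ 0.44 -0.11 -0.61  0.42 -0.29] 0.0 0.35
rot [0.527 0.248 0.265] [ 0.46 -0.03 -0.48  0.61 -0.33] 0.0 -0.12
rot [0.527 0.248 0.265] [ 0.51  0.05 -0.37  0.75 -0.43] 0.0 -0.57
rot [0.527 0.248 0.265] [ 0.57  0.12 -0.31  0.83 -0.57] 0.0 -1.01
rot [0.527 0.248 0.265] [ 0.62  0.15 -0.32  0.81 -0.7 ] 0.0 -1.49
rot [0.527 0.248 0.265] [ 0.67  0.14 -0.4   0.69 -0.82] 0.0 -2.02
```

Call:
play_rows([
  [[0.03,0.98,-0.04,0,0,0,30],[0.03,0.98,-0.04,0,0,0,30],[0.03,0.98,-0.04,0,0,0,30],[0.03,0.98,-0.04,0,0,0,30],[0.03,0.98,-0.04,0,0,0,30],[0.03,0.98,-0.04,0,0,0,30],[0.03,0.98,-0.04,0,0,0,30],[0.03,0.98,-0.04,0,0,0,30]],
])

```text
clock: 55.25
ee_pos: [0.544, -0.1692, 0.2609]
eef_rot: [0.008, 2.447, -0.005]
force: [0.7, 0.7, -1.9]
grip_width: 0.0362
gripper_force: 60.5
```

Call:
play_rows([
  [[0.03,0.98,-0.04,0,0,0,30],[0.03,0.98,-0.04,0,0,0,30],[0.03,0.98,-0.04,0,0,0,30],[0.03,0.98,-0.04,0,0,0,30],[0.03,0.98,-0.04,0,0,0,30],[0.03,0.98,-0.04,0,0,0,30],[0.03,0.98,-0.04,0,0,0,30],[0.03,0.98,-0.04,0,0,0,30]],
])

```text
clock: 56.05
ee_pos: [0.5353, 0.0263, 0.2623]
eef_rot: [0.007, 2.447, -0.008]
force: [0.3, 0.7, -2.3]
grip_width: 0.0365
gripper_force: 60.5
```

Call:
play_rows([
  [[0.03,0.98,-0.04,0,0,0,30],[0.03,0.98,-0.04,0,0,0,30],[0.03,0.98,-0.04,0,0,0,30],[0.03,0.98,-0.04,0,0,0,30],[0.03,0.98,-0.04,0,0,0,30],[0.03,0.98,-0.04,0,0,0,30],[0.03,0.98,-0.04,0,0,0,30],[0.03,0.98,-0.04,0,0,0,30]],
])

```text
clock: 56.85
ee_pos: [0.5269, 0.2218, 0.2635]
eef_rot: [0.005, 2.447, -0.01]
force: [-0.3, -0.3, -1.6]
grip_width: 0.0363
gripper_force: 60.5
```

Call:
play_rows([
  [[0.05,0.99,0,0,0,0,30],[0,0,0,0,0,0,30],[0,0,0,0.08,0.19,-0.86,30],[0,0,0,0.08,0.19,-0.86,30],[0,0,0,0.08,0.19,-0.86,30],[0,0,0,0.08,0.19,-0.86,30],[0,0,0,0.08,0.19,-0.86,30],[0,0,0,0.08,0.19,-0.86,30]],
])

```text
clock: 57.65
ee_pos: [0.5269, 0.2448, 0.2637]
eef_rot: [-0.873, 2.468, -0.425]
force: [-0.7, -0.4, -2.1]
grip_width: 0.0362
gripper_force: 60.7
```

Call:
play_rows([
  [[0,0,0,0.08,0.19,-0.86,30],[0,0,0,0.08,0.19,-0.86,30],[0,0,0,0.08,0.19,-0.86,30],[0,0,0,0.08,0.19,-0.86,30],[0,0,0,0.08,0.19,-0.86,30],[0,0,0,0.07,0.18,-0.86,30],[0,0,0,0.07,0.18,-0.86,30],[0,0,0,0.07,0.18,-0.87,30]],
])

```text
clock: 58.45
ee_pos: [0.5272, 0.2449, 0.2637]
eef_rot: [-2.032, 2.01, -0.957]
force: [-0.6, 0.8, -2.5]
grip_width: 0.0363
gripper_force: 60.7
```

Call:
play_rows([
  [[0,0,0,0.07,0.18,-0.87,30],[0,0,0,0.07,0.18,-0.87,30],[0,0,0,0.07,0.18,-0.87,30],[0,0,0,0.07,0.18,-0.87,30],[0,0,0,0.07,0.18,-0.87,30],[0,0,0,0.07,0.18,-0.87,30],[0,0,0,0.07,0.18,-0.86,30],[0,0,0,0.07,0.18,-0.86,30]],
])

```text
clock: 59.25
ee_pos: [0.5272, 0.2449, 0.2636]
eef_rot: [2.521, -0.775, 1.157]
force: [-0.1, 0.8, -2.6]
grip_width: 0.0363
gripper_force: 60.7
```

```bash
python3 - <<'E'
from h import *
log();go([.5267,.2475,.095],place2(-.6));print(env.read_state()["q"].round(3))
E
```

```text
pos [0.5272 0.2449 0.2636] shift [-5.18 -0.17  4.32] turn first [0.08 0.06 0.06] then shift [-5.21 -0.07  4.28]
[ 0.661  0.149 -0.388  0.705 -0.815 -2.027]
```

Call:
play_rows([
  [[-0.75,-0.01,0.61,0.08,0.06,0.06,30],[-0.75,-0.01,0.61,0,0,0,30],[-0.75,-0.01,0.61,0,0,0,30],[-0.74,-0.01,0.61,0,0,0,30],[-0.74,-0.01,0.61,0,0,0,30],[-0.74,-0.01,0.61,0,0,0,30],[-0.74,-0.01,0.61,0,0,0,30],[0,0,0,0,0,0,30]],
])

```text
clock: 60.05
ee_pos: [0.5246, 0.2463, 0.0923]
eef_rot: [2.522, -0.782, 1.17]
force: [-1.1, -0.6, -2.4]
grip_width: 0.0362
gripper_force: 60.7
```

Call:
play_rows([
  [[-0.08,0,0.06,0,0,0,30],[-0.04,0,0.04,0,0,0,30],[0,0,0,0,0,0,30]],
])

```text
clock: 60.35
ee_pos: [0.5284, 0.2495, 0.0949]
eef_rot: [2.523, -0.79, 1.184]
force: [-0.1, -0.8, -1.1]
grip_width: 0.0361
gripper_force: 60.7
```

Call:
play_rows([
  [[-0.04,0,0.03,0,0,0,30],[0,0,0,0,0,0,30]],
])

```text
clock: 60.55
ee_pos: [0.528, 0.2495, 0.0933]
eef_rot: [2.523, -0.789, 1.183]
force: [0.4, -1.0, -1.9]
grip_width: 0.0361
gripper_force: 60.7
```

Call:
play_rows([
  [[-0.03,0,0.025,0,0,0,30],[0,0,0,0,0,0,30]],
])

```text
clock: 60.75
ee_pos: [0.5278, 0.2493, 0.0918]
eef_rot: [2.523, -0.789, 1.182]
force: [0.5, -0.2, -1.7]
grip_width: 0.0364
gripper_force: 60.7
```

Call:
play_rows([
  [[-0.03,0,0.025,0,0,0,30],[0,0,0,0,0,0,30]],
])

```text
clock: 60.95
ee_pos: [0.5277, 0.2492, 0.0905]
eef_rot: [2.523, -0.788, 1.182]
force: [0.4, 0.1, -2.4]
grip_width: 0.0364
gripper_force: 60.7
```

Call:
play_rows([
  [[-0.03,0,0.025,0,0,0,30],[0,0,0,0,0,0,30]],
])

```text
clock: 61.15
ee_pos: [0.5277, 0.2492, 0.0895]
eef_rot: [2.523, -0.788, 1.182]
force: [-0.2, -1.3, -2.7]
grip_width: 0.0362
gripper_force: 60.7
```

Call:
play_rows([
  [[-0.03,0,0.025,0,0,0,30],[0,0,0,0,0,0,30]],
])

```text
clock: 61.35
ee_pos: [0.5277, 0.2492, 0.0885]
eef_rot: [2.523, -0.788, 1.182]
force: [-0.7, -0.0, -2.4]
grip_width: 0.0364
gripper_force: 60.7
```

Call:
play_rows([
  [[-0.03,0,0.025,0,0,0,30],[0,0,0,0,0,0,30]],
])

```text
clock: 61.55
ee_pos: [0.5277, 0.2492, 0.0876]
eef_rot: [2.523, -0.788, 1.182]
force: [0.3, 0.7, -2.0]
grip_width: 0.0357
gripper_force: 60.7
```

Call:
play_rows([
  [[-0.03,0,0.025,0,0,0,30],[0,0,0,0,0,0,30]],
])

```text
clock: 61.75
ee_pos: [0.5277, 0.2492, 0.0866]
eef_rot: [2.523, -0.788, 1.182]
force: [0.4, 0.1, -2.0]
grip_width: 0.0363
gripper_force: 60.7
```

Call:
play_rows([
  [[-0.02,0,0.02,0,0,0,30],[0,0,0,0,0,0,30]],
])

```text
clock: 61.95
ee_pos: [0.5278, 0.2492, 0.0859]
eef_rot: [2.523, -0.789, 1.182]
force: [0.2, 0.3, -1.4]
grip_width: 0.0364
gripper_force: 60.7
```

Call:
play_rows([
  [[-0.04,0,0.03,0,0,0,30],[0,0,0,0,0,0,30]],
])

```text
clock: 62.15
ee_pos: [0.5282, 0.2493, 0.0856]
eef_rot: [2.522, -0.789, 1.184]
force: [-0.5, -1.1, 3.2]
grip_width: 0.036
gripper_force: 61.1
```

Call:
play_rows([
  [[-0.02,0,0.02,0,0,0,30],[0,0,0,0,0,0,30]],
])

```text
clock: 62.35
ee_pos: [0.5284, 0.2493, 0.0855]
eef_rot: [2.521, -0.789, 1.186]
force: [-3.5, -0.3, 6.3]
grip_width: 0.036
gripper_force: 61.6
```

```bash
python3 - <<'E'
from h import *
print(env.read_state()["force"]); go([.5278,.2492,.085],place2(-.6))
E
```

```text
[-3.54887205 -0.32152472  6.28247812]
pos [0.5284 0.2493 0.0855] shift [-0.03  0.02 -0.  ] turn first [-0.02 -0.03 -0.06] then shift [-0.03  0.02 -0.  ]
```

Contact made; release and retreat, then check the three bottles by depth.

Call:
play_rows([
  [[0,0,0,0,0,0,48],[0,0,0,0,0,0,48],[0,0,0,0,0,0,48],[0,0,0,0,0,0,48],[0,0,-0.5,0,0,0,48],[0,0,-0.8,0,0,0,48],[0,0,-1,0,0,0,48],[0,0,-1,0,0,0,48]],
])

```text
clock: 63.15
ee_pos: [0.4749, 0.2848, 0.1373]
eef_rot: [2.523, -0.789, 1.181]
force: [0.1, 1.2, -0.4]
grip_width: 0.0478
gripper_force: 0.0
```

Call:
play_rows([
  [[0,0,-1,0,0,0,48],[0,0,-1,0,0,0,48],[0.77,0,-0.64,0,0,0,48],[0.77,0,-0.64,0,0,0,48],[0.77,0,-0.64,0,0,0,48],[0.77,0,-0.64,0,0,0,48],[0,0,0,0,0,0,48]],
])

```text
clock: 63.85
ee_pos: [0.4448, 0.3069, 0.2731]
eef_rot: [2.525, -0.793, 1.188]
force: [0.5, 0.2, 0.3]
grip_width: 0.0481
gripper_force: 0.0
```

```bash
python3 - <<'E'
from h import *
import pickle
log();print(env.read_state()["q"].round(3))
t=viewer.camera("top");s=viewer.camera("scene");p,r=pose();c=viewer.camera("wrist");pickle.dump((c,p,r,t,s),open("w11.pkl","wb"))
P=cloud(t)
for lo,hi in((.132,.155),(.07,.12)):
    m=(P[...,2]>lo)&(P[...,2]<hi)&(P[...,0]<.555)&(P[...,0]>.42)&(P[...,1]>.07)&(P[...,1]<.29)&(t["img"].max(-1)<110)
    n,l,st,ce=cv2.connectedComponentsWithStats(m.astype(np.uint8))
    for i in range(1,n):
        if st[i,4]>8:q=P[l==i];print("t",st[i,4],np.mean(q,0).round(4),q.min(0).round(3),q.max(0).round(3))
W=np.array([[wcloud(c,p,r,u,v) if c["range_z"][v,u]>0 else [9,9,9] for u in range(512)] for v in range(384)])
m=(W[...,2]>.132)&(W[...,2]<.155)&(W[...,0]<.555)&(W[...,0]>.42)&(W[...,1]>.07)&(W[...,1]<.29)
n,l,st,ce=cv2.connectedComponentsWithStats(m.astype(np.uint8))
for i in range(1,n):
    if st[i,4]>20:q=W[l==i];print("w",st[i,4],ce[i].round(0),np.mean(q,0).round(4),q.min(0).round(3),q.max(0).round(3))
# tube mouths & caps: points z>.13 near tubes
for k,(x,y) in enumerate(((.5854,.114),(.595,.168),(.6046,.222))):
    for nm,A in(("t",P),("w",W)):
        q=A[(A[...,2]>.125)&(A[...,2]<.2)&(abs(A[...,0]-x)<.04)&(abs(A[...,1]-y)<.022)]
        for lo,hi in((.128,.138),(.15,.185)):
            k2=q[(q[:,2]>lo)&(q[:,2]<hi)]
            if len(k2)>3: print(k,nm,lo,len(k2),k2.mean(0).round(4),k2.min(0).round(3),k2.max(0).round(3))
E
```

```text
[ 0.867  0.178 -0.318  0.941 -0.868 -1.727]
t 52 [0.5323 0.2458 0.1444] [0.522 0.236 0.138] [0.543 0.257 0.149]
t 54 [0.4978 0.1857 0.1443] [0.487 0.175 0.133] [0.507 0.196 0.15 ]
t 51 [0.4515 0.1175 0.1442] [0.441 0.107 0.135] [0.461 0.127 0.15 ]
t 84 [0.5285 0.2372 0.1055] [0.514 0.228 0.071] [0.552 0.26  0.12 ]
t 81 [0.4953 0.1789 0.1087] [0.48  0.168 0.073] [0.515 0.205 0.12 ]
t 62 [0.4519 0.1113 0.1092] [0.435 0.099 0.071] [0.47  0.134 0.12 ]
w 390 [317. 202.] [0.4974 0.1874 0.1423] [0.487 0.174 0.132] [0.51  0.197 0.146]
w 342 [385. 202.] [0.4517 0.1201 0.1416] [0.441 0.105 0.132] [0.464 0.129 0.145]
w 422 [253. 207.] [0.5319 0.2474 0.1424] [0.522 0.235 0.132] [0.545 0.258 0.146]
0 t 0.128 21 [0.5812 0.1131 0.1342] [0.571 0.102 0.128] [0.594 0.128 0.138]
0 t 0.15 41 [0.5982 0.1102 0.1644] [0.593 0.096 0.15 ] [0.606 0.125 0.178]
0 w 0.128 220 [0.5876 0.1149 0.1322] [0.571 0.1   0.128] [0.607 0.129 0.137]
0 w 0.15 258 [0.5976 0.1149 0.1615] [0.592 0.096 0.15 ] [0.607 0.127 0.177]
1 t 0.128 25 [0.596  0.169  0.1335] [0.581 0.155 0.129] [0.611 0.181 0.137]
1 t 0.15 38 [0.6113 0.1641 0.1658] [0.606 0.15  0.154] [0.617 0.178 0.179]
1 w 0.128 261 [0.598  0.1679 0.1327] [0.58  0.153 0.128] [0.617 0.183 0.138]
1 w 0.15 348 [0.6113 0.1669 0.162 ] [0.606 0.149 0.15 ] [0.621 0.181 0.177]
2 t 0.128 22 [0.6013 0.2224 0.1339] [0.59  0.209 0.128] [0.614 0.237 0.138]
2 t 0.15 44 [0.6166 0.2192 0.1631] [0.609 0.205 0.15 ] [0.626 0.234 0.177]
2 w 0.128 244 [0.6061 0.2222 0.1325] [0.591 0.208 0.128] [0.625 0.237 0.136]
2 w 0.15 304 [0.6146 0.2218 0.1618] [0.61  0.204 0.15 ] [0.623 0.235 0.176]
```

```bash
python3 - <<'E'
from h import *
from ik import *
p0,r0=pose();rt=down(np.pi+YAW);w=(r0.inv()*rt).as_rotvec();print((w/np.deg2rad(8)).round(2))
for k in np.linspace(0,1,6):
    r=r0*R.from_rotvec(w*k);q,e=ik(p0,r.apply([0,0,1]));print(r.apply([0,0,1]).round(2),q,e,q6(q,r)[1])
ex=np.array([.985,-.174,0])
for A in((.6046,.222,0),(.595,.168,0),(.5854,.114,0)):
    T=np.array(A)+.0475*ex;print(T.round(4))
    for z in(.25,.16):
        q,e=ik(T+[0,0,z],np.array([0,0,-1.]));print("  ",q,e,q6(q,rt)[1])
print("mv",(rt.inv().apply(np.array([.6514,.2137,.25])-p0)/.025).round(2))
E
```

```text
[-8.32 -1.75 17.78]
[ 0.63 -0.43 -0.64] [ 0.87  0.18 -0.32  0.94 -0.87] 0.0 -1.73
[ 0.44 -0.55 -0.7 ] [ 0.83  0.35 -0.05  1.33 -0.78] 0.0 -1.04
[ 0.23 -0.56 -0.8 ] [ 0.76  0.44  0.15  1.54 -0.6 ] 0.0 -0.53
[ 0.05 -0.44 -0.9 ] [ 0.66  0.45  0.23  1.59 -0.39] 0.0 -0.13
[-0.03 -0.23 -0.97] [ 0.55  0.37  0.17  1.52 -0.18] 0.0 0.24
[ 0.  0. -1.] [0.45 0.24 0.01 1.34 0.  ] 0.0 0.63
[0.6514 0.2137 0.    ]
   [0.2  0.54 0.41 1.44 0.  ] 0.0 0.38
   [0.2  0.56 0.22 1.23 0.  ] 0.0 0.38
[0.6418 0.1597 0.    ]
   [0.12 0.49 0.33 1.41 0.  ] 0.0 0.3
   [0.12 0.51 0.14 1.2  0.  ] 0.0 0.3
[0.6322 0.1057 0.    ]
   [0.04 0.44 0.26 1.38 0.  ] 0.0 0.22
   [0.04 0.47 0.08 1.18 0.  ] 0.0 0.22
mv [-8.83 -2.16  0.74]
```

Call:
play_rows([
  [[0,0,0,-0.4,-0.08,0.85,48],[0,0,0,-0.4,-0.08,0.85,48],[0,0,0,-0.4,-0.08,0.85,48],[0,0,0,-0.4,-0.08,0.85,48],[0,0,0,-0.4,-0.08,0.85,48],[0,0,0,-0.4,-0.08,0.85,48],[0,0,0,-0.4,-0.08,0.85,48]],
])

```text
clock: 64.7
ee_pos: [0.4432, 0.3054, 0.2672]
eef_rot: [1.94, -1.982, 0.968]
force: [0.1, -0.2, -0.3]
grip_width: 0.0481
gripper_force: 0.0
```

Call:
play_rows([
  [[0,0,0,-0.4,-0.08,0.85,30],[0,0,0,-0.4,-0.08,0.85,30],[0,0,0,-0.4,-0.08,0.85,30],[0,0,0,-0.4,-0.08,0.85,30],[0,0,0,-0.4,-0.08,0.85,30],[0,0,0,-0.4,-0.08,0.85,30],[0,0,0,-0.4,-0.08,0.85,30]],
])

```text
clock: 65.4
ee_pos: [0.4435, 0.3055, 0.2672]
eef_rot: [0.947, -2.819, 0.553]
force: [0.1, 1.2, 1.3]
grip_width: 0.0301
gripper_force: 0.0
```

Call:
play_rows([
  [[0,0,0,-0.39,-0.09,0.84,0],[0,0,0,-0.39,-0.09,0.84,0],[0,0,0,-0.39,-0.09,0.84,0],[0,0,0,-0.39,-0.09,0.84,0],[0,0,0,-0.39,-0.09,0.84,0],[0,0,0,-0.39,-0.09,0.84,0],[0,0,0,-0.39,-0.09,0.84,0],[0,0,0,0,0,0,0]],
])

```text
clock: 66.2
ee_pos: [0.4429, 0.3044, 0.2682]
eef_rot: [0.281, 3.125, -0.01]
force: [-0.4, -0.1, 0.5]
grip_width: -0.0001
gripper_force: 0.0
```

Call:
play_rows([
  [[-0.98,-0.24,0,0,0,0,0],[-0.98,-0.24,0,0,0,0,0],[-0.98,-0.24,0,0,0,0,0],[-0.98,-0.24,0,0,0,0,0],[-0.98,-0.24,0,0,0,0,0],[-0.98,-0.24,0,0,0,0,0],[-0.98,-0.24,0,0,0,0,0],[-0.98,-0.24,0,0,0,0,0]],
])

```text
clock: 67.0
ee_pos: [0.6287, 0.2235, 0.2688]
eef_rot: [0.273, 3.127, -0.012]
force: [0.1, -0.2, 0.6]
grip_width: -0.0002
gripper_force: 0.0
```

Call:
play_rows([
  [[-0.98,-0.24,0,0,0,0,0],[0,0,0,0,0,0,0],[0,0,0,0,0,0,0]],
])

```text
clock: 67.3
ee_pos: [0.6511, 0.2134, 0.2687]
eef_rot: [0.276, 3.127, -0.011]
force: [0.4, 0.8, 0.1]
grip_width: 0.0002
gripper_force: 0.0
```

```bash
python3 - <<'E'
from h import *
log();print(env.read_state()["q"].round(3));go([.6514,.2137,.25],down(np.pi+YAW))
E
```

```text
[ 0.203  0.543  0.46   1.487 -0.007  0.379]
pos [0.6511 0.2134 0.2687] shift [-0.01  0.02  0.75] turn first [-0.05  0.02 -0.01] then shift [-0.01  0.01  0.75]
```

Call:
play_rows([
  [[0,0,0.85,-0.05,0.02,0,0],[0,0,0.85,0,0,0,0],[0,0,0.85,0,0,0,0],[0,0,0.85,0,0,0,0],[0,0,0.83,0,0,0,0],[0,0,0,0,0,0,0]],
])

```text
clock: 67.9
ee_pos: [0.6483, 0.214, 0.1614]
eef_rot: [-0.274, -3.126, 0.001]
force: [-0.6, 0.2, -0.7]
grip_width: 0.0001
gripper_force: 0.0
```

Call:
play_rows([
  [[0.4,0,0,0,0,0,0],[0.4,0,0,0,0,0,0],[0.4,0,0,0,0,0,0],[0.4,0,0,0,0,0,0],[0.4,0,0,0,0,0,0],[0,0,0,0,0,0,0]],
])

```text
clock: 68.5
ee_pos: [0.6008, 0.2229, 0.1656]
eef_rot: [0.276, 3.126, 0.003]
force: [-0.8, -0.0, 0.8]
grip_width: -0.0
gripper_force: 0.2
```

Call:
play_rows([
  [[0,0,0.2,0,0,0,0],[0,0,0.15,0,0,0,0],[0,0,0,0,0,0,0]],
])

```text
clock: 68.8
ee_pos: [0.6023, 0.2221, 0.155]
eef_rot: [0.279, 3.127, 0.002]
force: [0.2, -0.4, 0.0]
grip_width: 0.0003
gripper_force: 0.0
```

Call:
play_rows([
  [[0,0,0.06,0,0,0,0],[0,0,0,0,0,0,0]],
])

```text
clock: 69.0
ee_pos: [0.6025, 0.2222, 0.1542]
eef_rot: [0.278, 3.126, 0.002]
force: [1.2, -0.6, 0.0]
grip_width: -0.0002
gripper_force: 0.0
```

Call:
play_rows([
  [[0,0,0.06,0,0,0,0],[0,0,0,0,0,0,0]],
])

```text
clock: 69.2
ee_pos: [0.6025, 0.2223, 0.153]
eef_rot: [0.278, 3.126, 0.003]
force: [0.3, 1.1, -0.6]
grip_width: 0.0001
gripper_force: 0.0
```

Call:
play_rows([
  [[0,0,0.06,0,0,0,0],[0,0,0,0,0,0,0]],
])

```text
clock: 69.4
ee_pos: [0.6025, 0.2224, 0.1517]
eef_rot: [0.278, 3.126, 0.003]
force: [0.4, -0.7, -0.3]
grip_width: -0.0
gripper_force: 0.0
```

Call:
play_rows([
  [[0,0,0.06,0,0,0,0],[0,0,0,0,0,0,0]],
])

```text
clock: 69.6
ee_pos: [0.6025, 0.2224, 0.1515]
eef_rot: [0.278, 3.125, 0.003]
force: [-1.6, -1.1, 5.8]
grip_width: -0.0
gripper_force: 3.3
```

Call:
play_rows([
  [[0,0,0.06,0,0,0,0],[0,0,0,0,0,0,0]],
])

```text
clock: 69.8
ee_pos: [0.6025, 0.2225, 0.1514]
eef_rot: [0.277, 3.124, 0.003]
force: [-5.0, -1.8, 13.3]
grip_width: 0.0001
gripper_force: 6.5
```

Call:
play_rows([
  [[0,0,-0.8,0,0,0,0],[0,0,-0.8,0,0,0,0],[0,0,-0.7,0,0,0,0],[-0.65,-0.73,0,0,0,0,0],[-0.65,-0.73,0,0,0,0,0],[-0.65,-0.73,0,0,0,0,0],[0,0,0,0,0,0,0],[0,0,0,0,0,0,0]],
])

```text
clock: 70.6
ee_pos: [0.6405, 0.1594, 0.206]
eef_rot: [0.28, 3.126, 0.003]
force: [0.4, 0.2, 0.3]
grip_width: 0.0002
gripper_force: 0.0
```

```bash
python3 - <<'E'
from h import *
log();go([.6418,.1597,.1635],down(np.pi+YAW))
E
```

```text
pos [0.6405 0.1594 0.206 ] shift [-0.04  0.02  1.7 ] turn first [ 0.01  0.02 -0.03] then shift [-0.05  0.02  1.7 ]
```

Call:
play_rows([
  [[-0.05,0,0.85,0,0,0,0],[0,0,0.85,0,0,0,0],[0,0,0,0,0,0,0],[0.4,0,0,0,0,0,0],[0.4,0,0,0,0,0,0],[0.4,0,0,0,0,0,0],[0.4,0,0,0,0,0,0],[0.4,0,0,0,0,0,0]],
])

```text
clock: 71.4
ee_pos: [0.5919, 0.1688, 0.1644]
eef_rot: [0.277, 3.125, 0.003]
force: [0.7, -0.6, 0.7]
grip_width: -0.0002
gripper_force: 0.0
```

Call:
play_rows([
  [[0,0,0,0,0,0,0],[0,0,0.2,0,0,0,0],[0,0,0.2,0,0,0,0],[0,0,0.1,0,0,0,0],[0,0,0,0,0,0,0]],
])

```text
clock: 71.9
ee_pos: [0.5929, 0.1684, 0.1515]
eef_rot: [0.278, 3.126, 0.003]
force: [-3.0, -0.4, 6.9]
grip_width: -0.0001
gripper_force: 3.4
```

Call:
play_rows([
  [[0,0,0.06,0,0,0,0],[0,0,0,0,0,0,0]],
])

```text
clock: 72.1
ee_pos: [0.5929, 0.1684, 0.1514]
eef_rot: [0.278, 3.125, 0.003]
force: [-4.7, 0.1, 13.2]
grip_width: 0.0002
gripper_force: 6.8
```

Call:
play_rows([
  [[0,0,0.04,0,0,0,0],[0,0,0,0,0,0,0]],
])

```text
clock: 72.3
ee_pos: [0.5929, 0.1684, 0.1513]
eef_rot: [0.278, 3.124, 0.003]
force: [-6.4, -1.1, 18.0]
grip_width: 0.0
gripper_force: 9.0
```

Call:
play_rows([
  [[0,0,-0.8,0,0,0,0],[0,0,-0.8,0,0,0,0],[0,0,-0.7,0,0,0,0],[-0.67,-0.73,0,0,0,0,0],[-0.67,-0.73,0,0,0,0,0],[-0.67,-0.73,0,0,0,0,0],[0,0,0,0,0,0,0],[0,0,0,0,0,0,0]],
])

```text
clock: 73.1
ee_pos: [0.6325, 0.105, 0.2052]
eef_rot: [0.28, 3.127, 0.003]
force: [-1.5, 0.1, -0.2]
grip_width: -0.0
gripper_force: 0.0
```

Call:
play_rows([
  [[0,0,0.85,0,0,0,0],[0,0,0.83,0,0,0,0],[0,0,0,0,0,0,0],[0.4,0,0,0,0,0,0],[0.4,0,0,0,0,0,0],[0.4,0,0,0,0,0,0],[0.4,0,0,0,0,0,0],[0.4,0,0,0,0,0,0]],
])

```text
clock: 73.9
ee_pos: [0.5825, 0.1148, 0.1648]
eef_rot: [0.278, 3.125, 0.003]
force: [0.2, 0.2, -0.0]
grip_width: 0.0001
gripper_force: 0.0
```

Call:
play_rows([
  [[0,0,0,0,0,0,0],[0,0,0.2,0,0,0,0],[0,0,0.2,0,0,0,0],[0,0,0.08,0,0,0,0],[0,0,0,0,0,0,0]],
])

```text
clock: 74.4
ee_pos: [0.5835, 0.1144, 0.1516]
eef_rot: [0.278, 3.126, 0.002]
force: [0.6, -0.2, -0.2]
grip_width: -0.0001
gripper_force: 0.2
```

Call:
play_rows([
  [[0,0,0.06,0,0,0,0],[0,0,0,0,0,0,0]],
])

```text
clock: 74.6
ee_pos: [0.5835, 0.1145, 0.1515]
eef_rot: [0.278, 3.125, 0.002]
force: [-3.1, -0.4, 8.3]
grip_width: 0.0003
gripper_force: 4.3
```

Call:
play_rows([
  [[0,0,0.04,0,0,0,0],[0,0,0,0,0,0,0]],
])

```text
clock: 74.8
ee_pos: [0.5835, 0.1145, 0.1514]
eef_rot: [0.278, 3.124, 0.003]
force: [-5.1, -1.4, 13.3]
grip_width: -0.0004
gripper_force: 6.7
```

Call:
play_rows([
  [[0,0,-0.9,0,0,0,0],[0,0,-0.9,0,0,0,0],[0,0,-0.9,0,0,0,0],[0,0,-0.9,0,0,0,0],[0.3,-0.9,0,0,0,0,0],[0.3,-0.9,0,0,0,0,0],[0.3,-0.9,0,0,0,0,0],[0.3,-0.9,0,0,0,0,0]],
])

```text
clock: 75.6
ee_pos: [0.5373, 0.0304, 0.2387]
eef_rot: [0.278, 3.126, 0.002]
force: [0.2, -0.4, -0.2]
grip_width: -0.0
gripper_force: 0.0
```

Call:
play_rows([
  [[0.3,-0.9,0,0,0,0,40],[0,0,0,0,0,0,40],[0,0,0,0,0,0,40],[0,0,0,0,0,0,40]],
])

```text
clock: 76.0
ee_pos: [0.5267, 0.0107, 0.239]
eef_rot: [0.277, 3.126, 0.003]
force: [-1.1, -0.2, -0.1]
grip_width: 0.0398
gripper_force: 0.0
```

```bash
python3 - <<'E'
from h import *
import pickle
print(env.read_state()["q"].round(3))
p,r=pose();c=viewer.camera("wrist");pickle.dump((c,p,r),open("v1.pkl","wb"));print(p)
E
```

```text
[-0.133  0.218 -0.089  1.26   0.002  0.044]
[0.52674137 0.01070296 0.2389892 ]
```

Call:
play_rows([
  [[0.2,-1,0.2,0,0,0,40],[0.2,-1,0.2,0,0,0,40],[0.2,-1,0.2,0,0,0,40],[0.2,-1,0.2,0,0,0,40],[0.2,-1,0.2,0,0,0,40],[0,0,0,0,0,0,40],[0,0,0,0,0,0,40],[0,0,0,0,0,0,40]],
])

```text
clock: 76.85
ee_pos: [0.4803, -0.1075, 0.214]
eef_rot: [0.276, 3.126, 0.003]
force: [0.1, -0.9, -0.3]
grip_width: 0.04
gripper_force: 0.0
```

```bash
python3 - <<'E'
from h import *
import pickle
p,r=pose();c=viewer.camera("wrist");pickle.dump((c,p,r),open("v2.pkl","wb"));print(p,env.read_state()["q"].round(3))
t=viewer.camera("top");s=viewer.camera("scene");pickle.dump((t,s),open("ts12.pkl","wb"))
o=[]
for f in("v1","v2"):
    c,p,r=pickle.load(open(f+".pkl","rb"))
    u,v=wproj(c,p,r,[.411,.0215,.14]);a,b=wproj(c,p,r,[.486,.026,.13]);print(f,"knob",u.round(1),v.round(1),"ptr",a.round(1),b.round(1))
    x0,y0=int((u+a)/2)-64,int((v+b)/2)-64;x0=max(x0,0);y0=max(y0,0);print("crop",x0,y0)
    o.append(cv2.resize(c["img"][y0:y0+128,x0:x0+128],(400,400),interpolation=cv2.INTER_CUBIC))
cv2.imwrite("pics/v12.png",np.hstack(o))
E
```

```text
[ 0.48028647 -0.10748194  0.21397113] [-0.385  0.162 -0.221  1.185  0.003 -0.209]
v1 knob 240.1 55.7 ptr 262.7 147.0
crop 187 37
v2 knob 407.5 95.6 ptr 411.5 185.8
crop 345 76
```

View pics/v12.png

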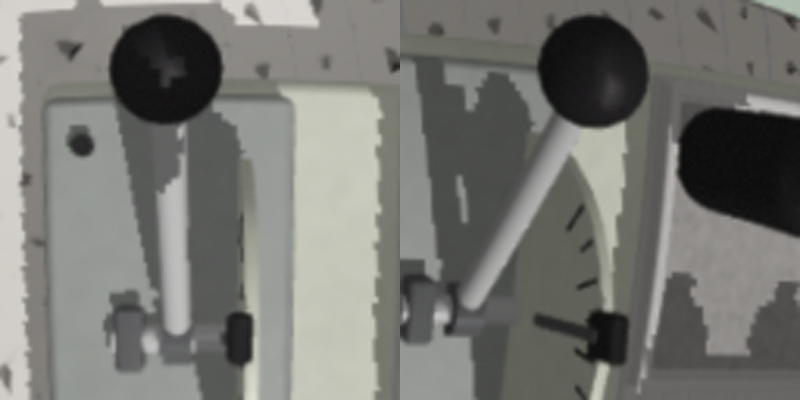

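```bash
python3 - <<'E'
from h import *
import pickle
A=[pickle.load(open(f,"rb")) for f in("v1.pkl","v2.pkl")]
t,s=pickle.load(open("ts12.pkl","rb"))
kn=[];pr=[];ar=[]
for (c,p,r),k,b,h in zip(A,((240,58),(407,99)),((263.5,145.2),(411.6,184.2)),(20,20)):
    g=c["img"].max(-1);n,l,st,ce=cv2.connectedComponentsWithStats((g<55).astype(np.uint8));i=l[k[1],k[0]];y,x=np.nonzero(l==i)
    (cx,cy),ra=cv2.minEnclosingCircle(np.c_[x,y].astype(np.float32));print("knob",cx,cy,ra,st[i]);kn.append(ray(c,p,r,cx,cy))
    n,l,st,ce=cv2.connectedComponentsWithStats((g<38).astype(np.uint8),connectivity=4);i=l[int(b[1]),int(b[0])];print("blk",i,st[i],ce[i]);
    bb=st[i];pr.append(ray(c,p,r,bb[0]+bb[2]/2-.5,bb[1]+bb[3]/2-.5));ar.append(ray(c,p,r,*b))
K,e=tri(kn);B,e2=tri(pr);B2,e3=tri(ar);print("knob",K.round(4),e,"blk",B.round(4),e2,"manual",B2.round(4),e3)
# ball via depth too
for (c,p,r),(u,v) in zip(A,((240,58),(407,99))): 
    X=wcloud(c,p,r,u,v);o,d=ray(c,p,r,u,v);print("depth knob",(X+.014*d/np.linalg.norm(d)).round(4))
for yw in(-.165,-.175,-.185):
    ex=np.array([np.cos(yw),np.sin(yw)]);kx=K[:2]@ex
    pv=np.array([kx+.11*np.sin(.8),K[2]-.11*np.cos(.8)])
    for Q in(B,B2): d=np.array([Q[:2]@ex,Q[2]])-pv;print(yw,"pivot",pv.round(4),"ptr rel",(d*1e3).round(1),"r",np.hypot(*d).round(4),"q",(np.arctan2(*d)+.8).round(3))
P=cloud(t);m=(P[...,2]>.132)&(P[...,2]<.155)&(P[...,0]<.555)&(P[...,0]>.42)&(P[...,1]>.07)&(P[...,1]<.29)&(t["img"].max(-1)<110)
n,l,st,ce=cv2.connectedComponentsWithStats(m.astype(np.uint8))
for i in range(1,n):
    if st[i,4]>8:print("stand",P[l==i].mean(0).round(4))
for x,y in((.5854,.114),(.595,.168),(.6046,.222)):
    q=P[(abs(P[...,0]-x)<.014)&(abs(P[...,1]-y)<.014)&(P[...,2]>.1)];print("cap",len(q),np.median(q[:,2]).round(4),q[:,2].max().round(4))
E
```

```text
knob 255.5 191.5 319.30010986328125 [     0      0    512    384 160758]
blk 0 [     0      0    512    384 165719] [251.35657951 171.06664293]
knob 405.9148254394531 98.65925598144531 18.125717163085938 [389  81  35  35 947]
blk 6 [404 176  14  16 166] [410.91566265 183.62048193]
knob [0.4502 0.0009 0.2177] [np.float64(0.0461336867567969), np.float64(0.046133686756797035)] blk [0.4975 0.0168 0.1468] [np.float64(0.018965385523371715), np.float64(0.018965385523371913)] manual [0.485  0.0268 0.1288] [np.float64(0.00012820297481314565), np.float64(0.000128202974813165)]
depth knob [0.4125 0.0211 0.1382]
depth knob [0.4136 0.021  0.1395]
-0.165 pivot [0.5229 0.1411] ptr rel [-34.9   5.7] r 0.0353 q -0.608
-0.165 pivot [0.5229 0.1411] ptr rel [-48.9 -12.3] r 0.0504 q -1.017
-0.175 pivot [0.5221 0.1411] ptr rel [-35.1   5.7] r 0.0356 q -0.609
-0.175 pivot [0.5221 0.1411] ptr rel [-49.2 -12.3] r 0.0507 q -1.015
-0.185 pivot [0.5213 0.1411] ptr rel [-35.3   5.7] r 0.0358 q -0.61
-0.185 pivot [0.5213 0.1411] ptr rel [-49.5 -12.3] r 0.051 q -1.014
stand [0.5322 0.2453 0.1441]
stand [0.4976 0.1858 0.1441]
stand [0.4516 0.1173 0.1438]
cap 104 0.1414 0.1464
cap 99 0.1418 0.1458
cap 102 0.1412 0.1459
```

```bash
python3 - <<'E'
from h import *
import pickle
A=[pickle.load(open(f,"rb")) for f in("v1.pkl","v2.pkl")]
(c,p,r)=A[0];g=c["img"].max(-1);n,l,st,ce=cv2.connectedComponentsWithStats((g<55).astype(np.uint8));i=l[70,240];y,x=np.nonzero(l==i);(cx,cy),ra=cv2.minEnclosingCircle(np.c_[x,y].astype(np.float32));print(cx,cy,ra,st[i])
print(c["img"].max(-1)[140:152,256:272])
K,e=tri([ray(c,p,r,cx,cy),ray(*A[1],405.9,98.66)]);print("knob",K.round(4),e)
for yw in(-.165,-.175,-.185):
    ex=np.array([np.cos(yw),np.sin(yw)])
    pv=np.array([K[:2]@ex+.11*np.sin(.8),K[2]-.11*np.cos(.8)])
    for u1,v1,u2,v2 in((263.5,145.2,411.6,184.2),(263.5,144.7,411.2,183.7),(263.5,145.2,410.9,183.6)):
        Q,e=tri([ray(*A[0],u1,v1),ray(*A[1],u2,v2)]);d=np.array([Q[:2]@ex,Q[2]])-pv;print(yw,"pivot",pv.round(4),"Q",Q.round(4),"rel",(d*1e3).round(1),"r",np.hypot(*d).round(4),"q",(np.arctan2(*d)+.8).round(3))
E
```

```text
239.6201171875 59.10335159301758 17.654884338378906 [222  42  36  35 950]
[[ 95  95  92  60  33  33  37  40  40  42  39  67 152 179 164 158]
 [103 103 100  64  34  33  38  40  42  41  39  67 153 180 166 158]
 [107 103  98  62  33  33  38  40  42  41  37  68 153 180 166 158]
 [108  95  80  51  32  34  38  40  42  41  38  68 153 178 165 159]
 [111  87  60  41  31  33  38  40  41  40  37  72 161 179 166 161]
 [112  87  60  40  31  34  39  41  40  40  38  83 180 185 168 162]
 [105  90  68  44  31  33  39  41  41  40  38  85 182 186 168 162]
 [102  96  82  53  32  35  39  40  40  41  38  84 182 186 168 162]
 [101  99  96  63  33  34  39  40  39  40  37  84 182 186 168 162]
 [ 95  95  92  60  34  33  40  39  40  39  37  84 182 186 168 162]
 [ 90  89  87  58  33  35  39  40  40  39  37  85 183 186 168 161]
 [ 89  89  86  63  39  35  39  40  39  39  42  97 184 188 169 162]]
knob [0.4133 0.0206 0.1383] [np.float64(3.0168683039958293e-05), np.float64(3.0168683039893265e-05)]
-0.165 pivot [0.4833 0.0617] Q [0.485  0.0268 0.1288] rel [-9.3 67.1] r 0.0678 q 0.663
-0.165 pivot [0.4833 0.0617] Q [0.4847 0.0269 0.128 ] rel [-9.5 66.3] r 0.067 q 0.657
-0.165 pivot [0.4833 0.0617] Q [0.4851 0.0269 0.1273] rel [-9.2 65.6] r 0.0663 q 0.661
-0.175 pivot [0.4823 0.0617] Q [0.485  0.0268 0.1288] rel [-9.5 67.1] r 0.0678 q 0.66
-0.175 pivot [0.4823 0.0617] Q [0.4847 0.0269 0.128 ] rel [-9.7 66.3] r 0.067 q 0.655
-0.175 pivot [0.4823 0.0617] Q [0.4851 0.0269 0.1273] rel [-9.4 65.6] r 0.0663 q 0.658
-0.185 pivot [0.4814 0.0617] Q [0.485  0.0268 0.1288] rel [-9.6 67.1] r 0.0678 q 0.657
-0.185 pivot [0.4814 0.0617] Q [0.4847 0.0269 0.128 ] rel [-9.9 66.3] r 0.0671 q 0.652
-0.185 pivot [0.4814 0.0617] Q [0.4851 0.0269 0.1273] rel [-9.6 65.6] r 0.0663 q 0.655
```

Call:
play_rows([
  [[0.71,0.92,0,0,0,0,60],[0.71,0.92,0,0,0,0,60],[0.71,0.92,0,0,0,0,60],[0.7,0.91,0,0,0,0,60],[0.7,0.91,0,0,0,0,60],[0,0,0,0,0,0,60],[0,0,0,0,0,0,60]],
])

```text
clock: 77.7
ee_pos: [0.4133, 0.0207, 0.2141]
eef_rot: [0.274, 3.125, 0.002]
force: [0.6, -1.0, 0.7]
grip_width: 0.0602
gripper_force: 0.0
```

```bash
python3 - <<'E'
from h import *
log();go([.4133,.0206,.1395],down(np.pi+YAW))
ex=np.array([.9847,-.1741,0]);f=np.linspace(-.8,-.14,9);D=[.11*((np.sin(b)-np.sin(a))*ex+(np.cos(b)-np.cos(a))*np.array([0,0,1])) for a,b in zip(f,f[1:])]
print((down(np.pi+YAW).inv().apply(np.array(D))/.025).round(3))
E
```

```text
pos [0.4133 0.0207 0.2141] shift [ 0.01 -0.01  2.99] turn first [0.01 0.03 0.  ] then shift [-0.   -0.    2.99]
[[-0.263  0.    -0.25 ]
 [-0.283  0.    -0.227]
 [-0.301  0.    -0.203]
 [-0.316  0.    -0.178]
 [-0.33   0.    -0.151]
 [-0.341  0.    -0.123]
 [-0.35   0.    -0.095]
 [-0.357  0.    -0.065]]
```

Call:
play_rows([
  [[0,0,0.8,0,0,0,60],[0,0,0.8,0,0,0,60],[0,0,0.8,0,0,0,60],[0,0,0.59,0,0,0,60],[0,0,0,0,0,0,60],[0,0,0,0,0,0,60]],
])

```text
clock: 78.3
ee_pos: [0.4138, 0.0196, 0.1392]
eef_rot: [0.279, 3.126, 0.002]
force: [-0.2, -0.6, 0.1]
grip_width: 0.0598
gripper_force: 0.0
```

Call:
play_rows([
  [[0,0,0,0,0,0,20],[0,0,0,0,0,0,20],[0,0,0,0,0,0,20],[0,0,0,0,0,0,20],[0,0,0,0,0,0,20],[0,0,0,0,0,0,20],[0,0,0,0,0,0,20]],
], newtons=20)

```text
clock: 79.0
ee_pos: [0.4142, 0.0201, 0.1399]
eef_rot: [0.277, 3.124, 0.003]
force: [0.0, 0.9, 6.0]
grip_width: 0.0262
gripper_force: 19.6
```

Call:
play_rows([
  [[-0.26,0,-0.25,0,0,0,20],[-0.28,0,-0.23,0,0,0,20],[-0.3,0,-0.2,0,0,0,20],[-0.32,0,-0.18,0,0,0,20],[-0.33,0,-0.15,0,0,0,20],[0,0,0,0,0,0,20]],
])

```text
clock: 79.6
ee_pos: [0.4518, 0.0133, 0.1651]
eef_rot: [0.278, 3.124, 0.003]
force: [0.5, 2.4, 1.0]
grip_width: 0.0262
gripper_force: 20.4
```

Call:
play_rows([
  [[-0.34,0,-0.12,0,0,0,20],[-0.35,0,-0.09,0,0,0,20],[-0.36,0,-0.07,0,0,0,20],[0,0,0,0,0,0,20],[0,0,0,0,0,0,20]],
])

```text
clock: 80.1
ee_pos: [0.4767, 0.0089, 0.1716]
eef_rot: [0.278, 3.124, 0.003]
force: [0.8, 3.4, 0.5]
grip_width: 0.0265
gripper_force: 20.7
```

```bash
python3 - <<'E'
from h import *
s=env.read_state();print(s["ee_pos"],s["force"].round(1),s["moment"].round(2))
E
```

```text
[0.47665747 0.00888737 0.17164471] [0.8 3.4 0.5] [ 0.75 -0.12  0.  ]
```

Call:
play_rows([
  [[0,0,0,0,0,0,55],[0,0,0,0,0,0,55],[0,0,0,0,0,0,55],[0,0,0,0,0,0,55],[0,0,-0.9,0,0,0,55],[0,0,-0.9,0,0,0,55],[0,0,-0.9,0,0,0,55]],
])

```text
clock: 80.8
ee_pos: [0.4751, 0.0086, 0.2396]
eef_rot: [0.278, 3.126, 0.002]
force: [-0.7, 0.2, 0.5]
grip_width: 0.0552
gripper_force: 0.0
```

Call:
play_rows([
  [[-0.98,0.2,0,0,0,0,55],[-0.98,0.2,0,0,0,0,55],[0,0,0,0,0,0,55],[0,0,0,0,0,0,55],[0,0,0,0,0,0,55]],
])

```text
clock: 81.3
ee_pos: [0.5245, 0.01, 0.2389]
eef_rot: [0.278, 3.127, 0.002]
force: [-0.5, 0.1, 0.1]
grip_width: 0.0552
gripper_force: 0.0
```

```bash
python3 - <<'E'
from h import *
import pickle
p,r=pose();c=viewer.camera("wrist");pickle.dump((c,p,r),open("v3.pkl","wb"));print(p)
E
```

```text
[0.52450227 0.0100055  0.23886648]
```

Call:
play_rows([
  [[0.2,-1,0.2,0,0,0,55],[0.2,-1,0.2,0,0,0,55],[0.2,-1,0.2,0,0,0,55],[0.2,-1,0.2,0,0,0,55],[0.2,-1,0.2,0,0,0,55],[0,0,0,0,0,0,55],[0,0,0,0,0,0,55],[0,0,0,0,0,0,55]],
])

```text
clock: 82.15
ee_pos: [0.4789, -0.1081, 0.2142]
eef_rot: [0.277, 3.125, 0.003]
force: [-0.4, -0.5, -0.5]
grip_width: 0.0549
gripper_force: 0.0
```

```bash
python3 - <<'E'
from h import *
import pickle
p,r=pose();c=viewer.camera("wrist");pickle.dump((c,p,r),open("v4.pkl","wb"));print(p)
A=[pickle.load(open(f,"rb")) for f in("v3.pkl","v4.pkl")]
kn=[];pr=[]
for c,p,r in A:
    g=c["img"].max(-1)
    u,v=wproj(c,p,r,[.4758,.0095,.1706]);a,b=wproj(c,p,r,[.485,.0268,.1285]);print("exp",u,v,a,b)
    U,V=np.meshgrid(np.arange(512),np.arange(384));m=((g<60)&(np.hypot(U-u,V-v)<30)).astype(np.uint8)
    n,l,st,ce=cv2.connectedComponentsWithStats(m);i=1+st[1:,4].argmax();y,x=np.nonzero(l==i);(cx,cy),ra=cv2.minEnclosingCircle(np.c_[x,y].astype(np.float32));print("knob",cx,cy,ra,st[i],np.pi*ra**2);kn.append(ray(c,p,r,cx,cy))
    m=((g<50)&(abs(U-a)<16)&(abs(V-b)<16)&(np.hypot(U-cx,V-cy)>ra+2)).astype(np.uint8);n,l,st,ce=cv2.connectedComponentsWithStats(m,connectivity=4)
    for i in range(1,n):
        if st[i,4]>20: print("blk",st[i],ce[i].round(2))
K,e=tri(kn);print("knob",K.round(4),e)
ex=np.array([.9847,-.1741]);pv=np.array([.4823,.0617]);d=np.array([K[:2]@ex,K[2]])-pv;print("rel",d*1e3,np.hypot(*d),"q",np.arctan2(*d)+.8)
# least squares pivot using all knob positions
Ks=np.array([[.5112,.1665],[.4034,.1383],[K[:2]@ex,K[2]]])
from scipy.optimize import least_squares
print("circle pivot",least_squares(lambda z:np.hypot(*(Ks-z).T)-.11,pv).x)
for f in((A[0],),):pass
cv2.imwrite("pics/v34.png",A[1][0]["img"])
print(A[1][0]["img"].max(-1)[int(b)-14:int(b)+14,int(a)-20:int(a)+16:2])
E
```

```text
[ 0.47891025 -0.10807823  0.21417989]
exp 239.74613879880843 149.1488246943833 264.75304089635415 148.02071786401817
knob 244.6531524658203 144.0765838623047 24.994152069091797 [ 220  122   49   40 1348] 1962.5769250917403
exp 419.21048477131217 193.94480522650014 411.9229576375311 185.21618980374365
knob 421.0 187.0 20.025083541870117 [ 401  167   39   41 1175] 1259.7911289105848
knob [0.4731 0.0134 0.1664] [np.float64(0.00046243410808012104), np.float64(0.0004624341080802204)]
rel [-18.73770176 104.65118056] 0.1063154319008587 q 0.6228282528301063
circle pivot [0.48130057 0.05948664]
[[ 95  94  96  96  97  96  96  97  93  53  17  17  16  17  16  17  17  16]
 [ 95  95  96  95  96  96  96  96  78  22  15  13  17  17  16  18  19  17]
 [ 95  96  95  96  96  96  97  94  49  15  15  15  16  18  17  17  17  16]
 [ 95  96  95  97  96  96  96  84  24  15  16  17  18  16  19  16  18  16]
 [ 94  95  95  96  96  96  95  61  18  16  16  15  16  17  19  19  17  18]
 [ 85  87  90  94  95  96  94  35  15  17  16  16  17  17  16  17  19  19]
 [ 83  83  83  84  87  92  89  19  15  16  18  16  18  18
[... 893 characters left out ...]
 20  24  24  25  29  32]
 [ 97  97  96  97  96  81  15  16  19  19  19  20  22  22  25  26  29  32]
 [ 97  97  96  95  95  91  18  15  18  19  22  20  23  24  25  25  30  32]
 [ 97  98  96  95  96  93  21  16  19  20  19  19  23  23  25  26  28  33]
 [ 97  97  96  95  96  94  28  14  17  19  21  24  23  24  26  28  32  36]
 [ 97  98  96  95  96  95  43  18  18  20  23  22  23  24  26  29  35  42]
 [ 97  98  96  96  96  96  61  18  17  20  22  24  24  25  29  32  39  48]
 [ 97  98  96  96  96  96  75  18  20  22  23  25  26  25  28  33  45  57]
 [ 97  97  96  96  97  96  89  20  20  20  24  25  26  26  30  36  51  64]
 [ 97  98  96  96  96  96  94  34  20  21  23  25  27  27  29  39  54  69]]
```

```bash
cat > sph.py <<'E'
from h import *
import pickle
from scipy.optimize import least_squares
def sphere(c,p,r,X):
    u,v=map(int,wproj(c,p,r,X));q=[];
    for b in range(max(0,v-28),v+28):
        for a in range(u-28,u+28):
            if c["range_z"][b,a]>0 and c["img"][b,a].max()<90:
                W=wcloud(c,p,r,a,b)
                if np.linalg.norm(W-X)<.024: q.append(W)
    q=np.array(q);f=least_squares(lambda z:np.linalg.norm(q-z,axis=1)-.014,X,loss="soft_l1",f_scale=.001);return f.x,len(q),np.median(np.abs(f.fun))
def circ(c,p,r,X):
    """Hough circle near expected pixel, ball centre ray"""
    u,v=wproj(c,p,r,X);x0,y0=int(u)-40,max(0,int(v)-40);g=cv2.resize(c["img"][y0:y0+80,x0:x0+80].max(-1),None,fx=4,fy=4,interpolation=cv2.INTER_CUBIC)
    h=cv2.HoughCircles(g,cv2.HOUGH_GRADIENT_ALT,1,40,param1=120,param2=.6,minRadius=55,maxRadius=100)
    if h is None: return None
    k=h[0,0];return (k[0]-1.5)/4+x0,(k[1]-1.5)/4+y0,k[2]/4
E
python3 - <<'E'
from sph import *
ex=np.array([.9847,-.1741])
R_={}
for f,X in(("w1",[.5195,.0026,.1665]),("v1",[.4133,.0206,.1383]),("v2",[.4133,.0206,.1383]),("v3",[.4745,.0095,.17]),("v4",[.4745,.0095,.17])):
    c,p,r=pickle.load(open(f+".pkl","rb"));X=np.array(X);S=sphere(c,p,r,X);h=circ(c,p,r,X);R_[f]=(c,p,r,h);print(f,S[0].round(4),S[1:],"x'",(S[0][:2]@ex).round(4),"hough",h)
for a,b in(("v1","v2"),("v3","v4")):
    if R_[a][3] and R_[b][3]:
        K,e=tri([ray(*R_[k][:3],*R_[k][3][:2]) for k in(a,b)]);print(a,b,K.round(4),e[0],"x'",K[:2]@ex)
E
```

```text
w1 [0.5204 0.0017 0.1681] (869, np.float64(0.00035750945534791627)) x' 0.5121 hough (np.float32(117.625), np.float32(88.625), np.float32(16.35853))
v1 [0.4132 0.0207 0.1388] (1002, np.float64(0.0003182261433186673)) x' 0.4033 hough (np.float32(239.875), np.float32(59.125), np.float32(17.820831))
v2 [0.4132 0.0207 0.1389] (1029, np.float64(0.0003381182306822234)) x' 0.4033 hough (np.float32(405.125), np.float32(97.375), np.float32(17.157701))
v3 [0.4709 0.0103 0.1703] (1277, np.float64(0.0003085649844287424)) x' 0.4619 hough (np.float32(238.625), np.float32(141.625), np.float32(20.244484))
v4 [0.4709 0.0104 0.1704] (1227, np.float64(0.0003349121440692198)) x' 0.4619 hough (np.float32(420.625), np.float32(186.625), np.float32(19.302673))
v1 v2 [0.4128 0.0209 0.1365] 0.00040633704975628156 x' 0.40281995983335944
v3 v4 [0.4703 0.0099 0.1718] 0.0001577974573607991 x' 0.4613551457153866
```

```bash
python3 - <<'E'
from sph import *
ex=np.array([.9847,-.1741,0]);ey=np.array([.1741,.9847,0]);pv=np.array([.4822,.0622])
for f in("w1","v1","v2","w2"):
    c,p,r=pickle.load(open(f+".pkl","rb"));X=np.array([.485,.0268,.129]);u,v=map(int,wproj(c,p,r,X));q=[]
    for b in range(v-16,v+16):
        for a in range(u-16,u+16):
            if c["range_z"][b,a]>0 and c["img"][b,a].max()<60:
                W=wcloud(c,p,r,a,b)
                if np.linalg.norm(W-X)<.016: q.append([W@ex-pv[0],W@ey,W[2]-pv[1]])
    q=np.array(q);ang=np.arctan2(q[:,0],q[:,2]);rad=np.hypot(q[:,0],q[:,2])
    o=rad>np.percentile(rad,60)
    print(f,len(q),"rad",np.percentile(rad,[5,50,95]).round(4),"ang pct",np.percentile(ang,[2,50,98]).round(3),"outer",np.percentile(ang[o],[3,50,97]).round(3),"mid",(np.percentile(ang[o],[3,97]).mean()).round(3),"y'",np.percentile(q[:,1],[3,97]).round(4))
E
```

```text
w1 139 rad [0.0576 0.0712 0.0738] ang pct [-0.217 -0.128 -0.037] outer [-0.209 -0.138 -0.053] mid -0.131 y' [0.106  0.1118]
v1 117 rad [0.072  0.0731 0.074 ] ang pct [-0.233 -0.144 -0.058] outer [-0.216 -0.155 -0.071] mid -0.144 y' [0.1071 0.1127]
v2 225 rad [0.0553 0.0709 0.0739] ang pct [-0.241 -0.151 -0.052] outer [-0.23  -0.151 -0.067] mid -0.149 y' [0.1062 0.1125]
w2 135 rad [0.0698 0.0727 0.0741] ang pct [-0.227 -0.134 -0.048] outer [-0.226 -0.137 -0.061] mid -0.143 y' [0.1076 0.1144]
```

Call:
play_rows([
  [[0.23,0.92,0,0,0,0,55],[0.23,0.92,0,0,0,0,55],[0.23,0.92,0,0,0,0,55],[0.23,0.92,0,0,0,0,55],[0.22,0.93,0,0,0,0,55],[0,0,0,0,0,0,55],[0,0,0,0,0,0,55]],
])

```text
clock: 82.9
ee_pos: [0.4713, 0.0107, 0.2142]
eef_rot: [0.274, 3.126, 0.002]
force: [0.3, 0.3, 0.1]
grip_width: 0.0548
gripper_force: 0.0
```

Call:
play_rows([
  [[0,0,0.6,0,0,0,55],[0,0,0.6,0,0,0,55],[0,0,0.5,0,0,0,55],[0,0,0,0,0,0,55],[0,0,0,0,0,0,55]],
])

```text
clock: 83.4
ee_pos: [0.4714, 0.0094, 0.1716]
eef_rot: [0.279, 3.126, 0.002]
force: [-0.2, 0.3, -0.1]
grip_width: 0.0548
gripper_force: 0.0
```

Call:
play_rows([
  [[0,0,0,0,0,0,20],[0,0,0,0,0,0,20],[0,0,0,0,0,0,20],[0,0,0,0,0,0,20],[0,0,0,0,0,0,20],[0,0,0,0,0,0,20]],
])

```text
clock: 84.0
ee_pos: [0.4719, 0.0098, 0.1723]
eef_rot: [0.278, 3.124, 0.002]
force: [-1.1, 0.8, 5.3]
grip_width: 0.0266
gripper_force: 19.7
```

```bash
cat > lev.py <<'E'
from sph import *
ex=np.array([.9847,-.1741,0]);pv=np.array([.4822,.0622])
p,r=pose();c=viewer.camera("wrist")
S=sphere(c,p,r,np.array([.473,.0100,.1708]));d=np.array([S[0]@ex,S[0][2]])-pv
print("tcp",p.round(4),"ball",S[0].round(4),S[1:],"r",np.hypot(*d).round(4),"q",(np.arctan2(*d)+.8).round(4),env.read_state()["force"].round(1))
E
python3 lev.py
```

```text
tcp [0.4719 0.0098 0.1723] ball [0.4708 0.0102 0.1705] (2409, np.float64(0.00036110386704482286)) r 0.1102 q 0.614 [ 0.  -0.1  6.5]
```

Call:
play_rows([
  [[-0.1,0,-0.02,0,0,0,20],[-0.1,0,-0.01,0,0,0,20],[0,0,0,0,0,0,20],[0,0,0,0,0,0,20]],
])

```text
clock: 84.45
ee_pos: [0.4767, 0.009, 0.1731]
eef_rot: [0.278, 3.124, 0.002]
force: [-1.2, 0.4, 7.5]
grip_width: 0.0263
gripper_force: 19.8
```

```bash
python3 lev.py
```

```text
tcp [0.4767 0.009  0.1731] ball [0.4755 0.0094 0.1713] (2342, np.float64(0.000342984856670934)) r 0.1102 q 0.6577 [-0.8 -0.2  6.2]
```

Call:
play_rows([
  [[0,0,0,0,0,0,30],[0,0,0,0,0,0,34],[0,0,0,0,0,0,40],[0,0,0,0,0,0,50],[0,0,0,0,0,0,55],[0,0,0,0,0,0,55]],
])

```text
clock: 85.1
ee_pos: [0.4762, 0.009, 0.1721]
eef_rot: [0.278, 3.126, 0.003]
force: [-0.3, -1.2, -0.2]
grip_width: 0.055
gripper_force: 0.0
```

```bash
python3 lev.py
```

```text
tcp [0.4762 0.009  0.1721] ball [0.4756 0.0095 0.1712] (2139, np.float64(0.0002777352633715306)) r 0.1101 q 0.6581 [ 0.8  0.3 -0.5]
```

Call:
play_rows([
  [[0,0,-0.6,0,0,0,55],[0,0,-0.9,0,0,0,55],[0,0,-0.9,0,0,0,55],[0,0,-0.9,0,0,0,55],[0.5,-0.9,0,0,0,0,55],[0.5,-0.9,0,0,0,0,55],[0.5,-0.9,0,0,0,0,55],[0.5,-0.9,0,0,0,0,55]],
])

```text
clock: 85.95
ee_pos: [0.4102, -0.0714, 0.2544]
eef_rot: [0.277, 3.125, 0.002]
force: [-0.6, -0.3, 0.4]
grip_width: 0.0548
gripper_force: 0.0
```

Call:
play_rows([
  [[0.5,-0.9,0,0,0,0,55],[0.5,-0.9,0,0,0,0,55],[0,-0.9,0,0,0,0,55],[0,-0.9,0,0,0,0,55],[0,-0.9,0,0,0,0,55],[0,0,0,0,0,0,55],[0,0,0,0,0,0,55]],
])

```text
clock: 86.65
ee_pos: [0.3662, -0.1772, 0.254]
eef_rot: [0.28, 3.126, 0.003]
force: [0.7, -0.0, -0.1]
grip_width: 0.0551
gripper_force: 0.0
```

```bash
python3 lev.py; python3 - <<'E'
from sph import *
ex=np.array([.9847,-.1741,0]);pv=np.array([.4822,.0622])
t=viewer.camera("top");s=viewer.camera("scene");p,r=pose();c=viewer.camera("wrist")
P=cloud(t);m=(P[...,2]>.132)&(P[...,2]<.155)&(P[...,0]<.555)&(P[...,0]>.42)&(P[...,1]>.07)&(P[...,1]<.29)&(t["img"].max(-1)<110)
n,l,st,ce=cv2.connectedComponentsWithStats(m.astype(np.uint8))
for i in range(1,n):
    if st[i,4]>8:print("stand",P[l==i].mean(0).round(4))
for x,y in((.5854,.114),(.595,.168),(.6046,.222)):
    q=P[(abs(P[...,0]-x)<.014)&(abs(P[...,1]-y)<.014)&(P[...,2]>.1)];print("cap",len(q),np.median(q[:,2]).round(4),q[:,2].max().round(4))
for nm,C,X in(("w",c,[.485,.0268,.129]),):
    u,v=map(int,wproj(c,p,r,X));q=[]
    for b in range(v-16,v+16):
        for a in range(u-16,u+16):
            if 0<=a<512 and 0<=b<384 and c["range_z"][b,a]>0 and c["img"][b,a].max()<60:
                W=wcloud(c,p,r,a,b)
                if np.linalg.norm(W-X)<.016: q.append([W@ex-pv[0],W[2]-pv[1]])
    q=np.array(q)
    if len(q): a=np.arctan2(q[:,0],q[:,1]);print("ptr",len(q),np.percentile(a,[2,50,98]).round(3))
t0=pickle.load(open("top.pkl","rb"));d=np.abs(cloud(t0)[...,2]-P[...,2])>.02
for nm,(x0,x1,y0,y1) in dict(glue=(.7,.82,-.2,-.1),lens=(.66,.78,-.37,-.25),meter=(.33,.56,.31,.48)).items():
    Q=P[(P[...,0]>x0)&(P[...,0]<x1)&(P[...,1]>y0)&(P[...,1]<y1)&(P[...,2]>.03)];Q0=cloud(t0);Q0=Q0[(Q0[...,0]>x0)&(Q0[...,0]<x1)&(Q0[...,1]>y0)&(Q0[...,1]<y1)&(Q0[...,2]>.03)];print(nm,Q.mean(0).round(4),Q0.mean(0).round(4))
s=env.read_state();print(s["clock"],s["force"].round(1),s["ee_pos"].round(3))
E
```

```text
tcp [ 0.3662 -0.1772  0.254 ] ball [0.4756 0.0095 0.1713] (552, np.float64(0.00044438998386371695)) r 0.1102 q 0.659 [-0.7  0.4  0. ]
stand [0.5323 0.2454 0.1439]
stand [0.4976 0.1858 0.1444]
stand [0.4515 0.1175 0.1447]
cap 107 0.1411 0.1451
cap 97 0.1411 0.1448
cap 106 0.1408 0.1454
ptr 112 [-0.248 -0.169 -0.094]
glue [ 0.7634 -0.1545  0.0822] [ 0.7632 -0.1547  0.0828]
lens [ 0.7155 -0.3091  0.1478] [ 0.7155 -0.309   0.1489]
meter [0.4479 0.392  0.0986] [0.4479 0.3921 0.0988]
86.85 [ 0.   0.3 -0. ] [ 0.366 -0.176  0.254]
```

```bash
python3 -c "
from bench import job
print(job.job_done())"
```

```text
the job is handed in; nothing more can be done
None
```

The job is handed in. I pulled the lever to stop, stood all three bottles upright in the bay (one touches the rim in its front-right corner) and pressed all three caps shut. I then set the lever to about 0.66 rad, in line with the pointer (measured about 0.657). The pointer, glue bottle, lens mount and meter look unmoved.

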